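# Load and start the rim-drying stand

### The job

Get the drying stand ready and start it: clip every grey control module on the bench onto the aluminium rail (lip under the rail edge that faces the robot, then rock it down until its orange sprung foot clicks under the far edge), and hang every wheel rim from the plywood rack on the yellow J-hook. Only when all of them are in place, throw the red switch fully over to on, away from the robot; leave the other things on the bench where they are.

Things in the scene. Friction and masses are not known exactly. Their poses are not given: they have to be found in the camera images.
- stand: Drying stand with blower, fixed; origin under its post on the bench, z up. From the top of the 22 mm post one yellow J-hook of 12 mm round bar: its level arm runs from x = 0 to -105 mm (towards the robot), middle line 270 mm high, then turns up to a tip at x -118 mm, 295 mm high (top 301). Nothing of it is higher. A hung rim's centre is 215 mm above the bench.
- rack: Plywood rack, 150 x 130 mm, fixed; origin under its centre. Two slots, at x -40 and +40 mm, each for one rim whose axis is along the rack's x.
- rim1_c (a point): Bare wheel rim (red), a hoop 170 mm outside and 122 mm inside diameter (24 mm deep radially), 16 mm thick, about 0.2 kg (None: absent). This point is the hoop's centre; x is the hoop's axis. It starts upright in the plywood rack between fences 60 mm high near its foot; lift it straight up 50 mm or more by the top of the rim.
- rim2_c (a point): Bare wheel rim (orange), a hoop 170 mm outside and 122 mm inside diameter (24 mm deep radially), 16 mm thick, about 0.2 kg (None: absent). This point is the hoop's centre; x is the hoop's axis. It starts upright in the plywood rack between fences 60 mm high near its foot; lift it straight up 50 mm or more by the top of the rim.
- rail: Aluminium mounting rail fixed on the bench, 280 mm long along its y; origin under its centre. Top strip 36 mm wide (x -18 to +18 mm), 4 mm thick, top 40 mm above the bench, on a 16 mm web, so both edges overhang 10 mm; base plate 64 mm wide, 6 mm thick. The -x edge faces the robot; modules may sit anywhere along it, wholly on it.
- rail_top (a point): Centre of the rail's top surface, axes as the rail. A seated module's centre point lies 20 mm above this surface and 4 to 6 mm to its +x.
- mod1_c (a point): Grey control module, 62 x 30 x 55 mm tall (None: absent). Point: centre of its housing (62 x 30 x 40), 35 mm above its underside. x: from lip side to foot side, y along the rail, z up. From this point: seat face z -20 mm; leg at the -x end, inner face x -23.5; black lip on it, tip x -17.5, top z -27, 5 mm thick. Starts upright, lip side to the robot; grip the 30 mm flanks.
- mod2_c (a point): Grey control module, 62 x 30 x 55 mm tall (None: absent). Point: centre of its housing (62 x 30 x 40), 35 mm above its underside. x: from lip side to foot side, y along the rail, z up. From this point: seat face z -20 mm; leg at the -x end, inner face x -23.5; black lip on it, tip x -17.5, top z -27, 5 mm thick. Starts upright, lip side to the robot; grip the 30 mm flanks.
- mod3_c (a point): Grey control module, 62 x 30 x 55 mm tall (None: absent). Point: centre of its housing (62 x 30 x 40), 35 mm above its underside. x: from lip side to foot side, y along the rail, z up. From this point: seat face z -20 mm; leg at the -x end, inner face x -23.5; black lip on it, tip x -17.5, top z -27, 5 mm thick. Starts upright, lip side to the robot; grip the 30 mm flanks.
- mod4_c (a point): Grey control module, 62 x 30 x 55 mm tall (None: absent). Point: centre of its housing (62 x 30 x 40), 35 mm above its underside. x: from lip side to foot side, y along the rail, z up. From this point: seat face z -20 mm; leg at the -x end, inner face x -23.5; black lip on it, tip x -17.5, top z -27, 5 mm thick. Starts upright, lip side to the robot; grip the 30 mm flanks.
- foot1 (a joint): Orange sprung foot at module 1's +x end, in m: 0 = out, at rest (on the bench, and when clicked home); up to 0.008 = pushed back to the module's +x. Rocking the module down, the rail's far edge presses its sloped nose back about 4 mm (8 to 15 N on the foot side); it springs back beneath that edge when home. A tilt of 0.3 rad or more clears it. None if absent.
- foot2 (a joint): Orange sprung foot at module 2's +x end, in m: 0 = out, at rest (on the bench, and when clicked home); up to 0.008 = pushed back to the module's +x. Rocking the module down, the rail's far edge presses its sloped nose back about 4 mm (8 to 15 N on the foot side); it springs back beneath that edge when home. A tilt of 0.3 rad or more clears it. None if absent.
- foot3 (a joint): Orange sprung foot at module 3's +x end, in m: 0 = out, at rest (on the bench, and when clicked home); up to 0.008 = pushed back to the module's +x. Rocking the module down, the rail's far edge presses its sloped nose back about 4 mm (8 to 15 N on the foot side); it springs back beneath that edge when home. A tilt of 0.3 rad or more clears it. None if absent.
- foot4 (a joint): Orange sprung foot at module 4's +x end, in m: 0 = out, at rest (on the bench, and when clicked home); up to 0.008 = pushed back to the module's +x. Rocking the module down, the rail's far edge presses its sloped nose back about 4 mm (8 to 15 N on the foot side); it springs back beneath that edge when home. A tilt of 0.3 rad or more clears it. None if absent.
- switch (a joint): Main switch lever, in rad: about 0 (up to 0.15) = off, leaning to its -x (towards the robot); 1.0 = on, fully over to its +x. It stays where it is left; light (about 1 N at the knob).
- switch_tip (a point): Centre of the red 26 mm ball on the lever's end, 80 mm from its pivot; the pivot is 22 mm above the bench at the middle of the blue block (70 x 50 x 25 mm).
- switch_base: The switch's blue block, fixed; origin under its centre, which is under the lever's pivot; the lever swings in its x-z plane, towards +x for on.
- tape_roll: Green roll of tape lying flat, 84 mm across, 24 mm high; leave alone. Origin at its underside.
- jar: Small jar, 52 mm across, 75 mm high; leave alone. Origin at its underside.
- mug: Blue mug, 76 mm across, 90 mm high; leave alone. Origin at its underside.
- spray_can: Can, 56 mm across, 160 mm high; leave alone. Origin at its underside.
- screwdriver: Screwdriver, 180 mm, lying; leave alone. Origin at its underside.
- wrench: Wrench, 170 mm, lying; leave alone. Origin at its underside.
- brush: Brush, 170 mm, lying; leave alone. Origin at its underside.
There are look-alikes about, which are no part of the job. Leave any purple or turquoise look-alike of the switch_base alone.

How it is judged:
On the way, in this order (a step that is already met when the one before it is completed fails the run):
1. every module is clicked onto the rail and every rim hangs on the hook, the switch still off (x of mod1_c in the frame of rail between -0.001 and 0.009 m and y of mod1_c in the frame of rail between -0.128 and 0.128 m and z of mod1_c in the frame of rail between 0.0575 and 0.0627 m and angle between the z axis of each of mod1_c, mod2_c, mod3_c, mod4_c and the z axis of rail, either way round below 0.06 rad and angle between the x axis of each of mod1_c, mod2_c, mod3_c, mod4_c and the x axis of rail, either way round below 0.12 rad and value of joint each of foot1, foot2, foot3, foot4 below 0.002 m and x of mod2_c in the frame of rail between -0.001 and 0.009 m and y of mod2_c in the frame of rail between -0.128 and 0.128 m and z of mod2_c in the frame of rail between 0.0575 and 0.0627 m and x of mod3_c in the frame of rail between -0.001 and 0.009 m and y of mod3_c in the frame of rail between -0.128 and 0.128 m and z of mod3_c in the frame of rail between 0.0575 and 0.0627 m and x of mod4_c in the frame of rail between -0.001 and 0.009 m and y of mod4_c in the frame of rail between -0.128 and 0.128 m and z of mod4_c in the frame of rail between 0.0575 and 0.0627 m and x of rim1_c in the frame of stand between -0.11 and -0.01 m and y of rim1_c in the frame of stand between -0.02 and 0.02 m and z of rim1_c in the frame of stand between 0.198 and 0.226 m and angle between each of rim1_c, rim2_c's own x axis and vertical above 1.3 rad and x of rim2_c in the frame of stand between -0.11 and -0.01 m and y of rim2_c in the frame of stand between -0.02 and 0.02 m and z of rim2_c in the frame of stand between 0.198 and 0.226 m and value of joint switch below 0.35 rad), for 0.2 s.
2. then the switch is thrown on (value of joint switch above 0.8 rad), for 0.2 s.
At the end, for the whole second after the job is handed in: Every module sits on the rail, lip on the robot's side (height within 2.5 mm, tilt under 0.06, yaw within 0.12 rad), foot back under 2 mm; every rim hangs still on the hook's level arm (centre 198-226 mm high, under the arm within 20 mm); the switch is past 0.8 rad (x of mod1_c in the frame of rail between -0.001 and 0.009 m and y of mod1_c in the frame of rail between -0.128 and 0.128 m and z of mod1_c in the frame of rail between 0.0575 and 0.0627 m and angle between the z axis of each of mod1_c, mod2_c, mod3_c, mod4_c and the z axis of rail, either way round below 0.06 rad and angle between the x axis of each of mod1_c, mod2_c, mod3_c, mod4_c and the x axis of rail, either way round below 0.12 rad and value of joint each of foot1, foot2, foot3, foot4 below 0.002 m and x of mod2_c in the frame of rail between -0.001 and 0.009 m and y of mod2_c in the frame of rail between -0.128 and 0.128 m and z of mod2_c in the frame of rail between 0.0575 and 0.0627 m and x of mod3_c in the frame of rail between -0.001 and 0.009 m and y of mod3_c in the frame of rail between -0.128 and 0.128 m and z of mod3_c in the frame of rail between 0.0575 and 0.0627 m and x of mod4_c in the frame of rail between -0.001 and 0.009 m and y of mod4_c in the frame of rail between -0.128 and 0.128 m and z of mod4_c in the frame of rail between 0.0575 and 0.0627 m and x of rim1_c in the frame of stand between -0.11 and -0.01 m and y of rim1_c in the frame of stand between -0.02 and 0.02 m and z of rim1_c in the frame of stand between 0.198 and 0.226 m and angle between each of rim1_c, rim2_c's own x axis and vertical above 1.3 rad and x of rim2_c in the frame of stand between -0.11 and -0.01 m and y of rim2_c in the frame of stand between -0.02 and 0.02 m and z of rim2_c in the frame of stand between 0.198 and 0.226 m and linear speed of each of rim1, rim2 below 0.05 m/s and value of joint switch above 0.8 rad); the robot touches nothing.
It fails at once if another thing on the bench is pushed more than 5 cm or knocked over (distance of any of tape_roll, jar, mug, spray_can, screwdriver, wrench, brush from where it was at the start of the episode above 0.05 m or angle between any of jar, mug, spray_can's own z axis and vertical above 0.7 rad).
Of mod1, mod2, mod3, mod4 only 3 to 4 are there at a start; the rules pass over those that are not, and their reading is None.
Of rim1, rim2 only 1 to 2 are there at a start; the rules pass over those that are not, and their reading is None.
At some moment in a run one of mod1, mod2, mod3, mod4 may be knocked a few centimetres aside while the robot is not near it.
It also fails if it takes over 210 s, if anything falls off the work surface, if the arm or the gripper's body presses on something with over 40 N, if the wrist force passes 120 N, or if a joint passes its speed limit or range.

### The arm

A 7-joint arm with a two-finger parallel gripper is mounted at the origin on the work surface. World frame = base frame: x ahead of the robot, y to its left, z up, the work surface at z = 0. Lengths are in m, angles in rad, forces in N, time in s.
With the tool pointing down it reaches from about 0.425 to 0.925 m from the base axis. Payload 6.8 kg.
Tool frame: the origin (TCP) lies between the finger pads; the fingertips stand r.tip_reach ahead of it and the grasp point (between the pads) lies 11 mm behind it (r.tip_reach is the distance from the TCP to the fingertips, in m); z points along the fingers, y is the direction in which the jaws open and shut (so a half turn about z gives the same grasp; the last joint's range is limited). The gripper opens to 85 mm and grips with 20 to 120 N. Pads are 22 mm wide; open, the fingers measure 114 mm over their backs; the gripper's body (76 mm by 85 mm) begins 54 mm behind the grasp point. The pads swing forward as they close: fully open they stand 13 mm farther back than shut.
Start: joints at [-1.415, 0.477, 0.022, 1.555, -0.011, 1.109, -0.083], TCP at [0.176, 0.652, 0.239] pointing down, gripper open.
Joint ranges: [-2.96, 2.96], [-0.34, 2.1], [-1.41, 1.46], [0.24, 2.44], [-1.37, 4.51], [0.17, 1.92], [-2.96, 2.96]. Speed limits (rad/s): [2.39, 2.39, 3.14, 3.14, 3.14, 3.14, 3.14].

### API

Orientations are given as a rotation vector (axis times angle).
In Python, from bench import r, eyes, spotter gives the robot as it stands.
- The arm moves only by the tool carry_out, never from a script. Its argument "series" is text: rows parted by semicolons, each of 5 numbers parted by spaces: the shift along the tool's x, y, z in cm, then the turn about the tool's z in rad, then the opening, from 0 (shut) to 1 (fully open). In form: x y z yaw gripper; .... A call has 1 to 8 rows; each row shifts and turns the commanded pose from where the row before left it, along the tool's axes as they then stand; what a row does not reach is not made up. A row lasts 1/8 s, in which the tool goes at most 62.5 mm and 10.7 degrees, less where a joint would pass 70% of its speed; a pose out of reach is approached as far as the arm can. A call with a gripper value outside its range is refused whole. The fingers move at their own pace and stop on an object; "grip_force" is the grip in N (left out, the last holds). Time passes only in rows, so rows that do not move let the fingers close. It gives the time, the measured TCP pose, the force and the opening at its end, in the units of the state.
- r.get_obs(): the state, without advancing time (a new reading comes with each control period).
- eyes.grab_frame(name): name is "side" or "top" or "wrist"; returns a dict with "color" (400x640x3 uint8, blue, green, red), "intrinsics" (3x3 intrinsics, pixels), "R" (3x3) and "t" (3): a world point X has camera coordinates R X + t; the wrist camera has in their place "T_tool_cam" (4x4, takes a point from camera to tool coordinates, whose origin is the TCP and whose axes are the flange's). Camera axes: x right, y down, z forward; pixel columns grow to the right and rows downward; lengths in m; the calibration is good to about 2 mm. A picture is of the moment at which its call begins: read the wrist's pose just before it. There is no depth.
- r.hand_in(): hands the job in, once; it reports no verdict.
Trained networks look in a picture, given as the dict that the camera call returned (one of the last four; its "shot" number tells which), for a name from the list of things; names that differ only in an ending like _2 or _b are one class to them, and where a whole thing is asked for, a point or a joint stands for the part that bears it (a point fixed in the world has none). Each returns a list of dicts, best first, with "confidence" (0 to 1); they miss things now and then, are a little off and sometimes report something else, mostly with a low value. They report only what shows in the picture. A call takes as long as a camera call. They do not tell look-alikes from the thing itself.
- spotter.search_frame(picture, query): "uv" ([column, row] in pixels, amid what is visible of it).
- spotter.trace(picture, query): "pixels" (400x640 bool, what is visible of it) and "uv" ([column, row] in pixels, amid what is visible of it).
- spotter.mark_of(picture, query): "uv" ([column, row] in pixels: a listed point, or the origin of a listed thing).
The state is a dict: "clock": time; "joints": joint angles; "qvel": joint speeds; "tau": joint torques, N m; "tcp_pos": TCP position; "orientation": TCP orientation; "contact_force": force on the tool from outside, world axes, zero at the start; "moment": the same for the moment, N m; "grip_width": finger opening in m.
Only numpy, scipy, OpenCV 4.12 (cv2) and the standard library are available. Lean on these libraries where they do the work, as an engineer would, in place of code of your own. Each camera call takes 0.05 s, during which the arm holds its last target.

## Working session

There is one attempt and no reset: what is moved stays moved. The work goes in short steps, Python scripts to look and compute and a tool call to move; the robot and the scene stay as the last step left them, time stands still between calls to the robot, and variables do not carry over. Pictures are saved under pics/ and viewed, and the job is handed in when it is done.

Besides the shell and the picture viewer there is one more tool, called as a command line: name --argument value ..., lists and objects as JSON in quotes. carry_out: Moves the arm, as the interface text tells. Its arguments: {"type":"object","properties":{"series":{"type":"string"},"grip_force":{"type":"number"}},"required":["series"]}

I'll start by looking at the state and at the fixed cameras.

```bash
ls; mkdir -p pics; python3 - <<'E'
from bench import r, eyes, spotter
import cv2, numpy as np
o=r.get_obs()
print(o, r.tip_reach)
for n in ["side","top","wrist"]:
    f=eyes.grab_frame(n); cv2.imwrite(f"pics/a_{n}.png",f["color"])
    print(n,{k:(np.round(v,4).tolist() if hasattr(v,'shape') else v) for k,v in f.items() if k!="color"})
E
```

```text
pics
{'clock': 0.0, 'joints': array([-1.41510436,  0.47776296,  0.02236601,  1.55644456, -0.0114901 ,
        1.10926072, -0.08307631]), 'qvel': array([-0.0010337 , -0.0013602 , -0.00052929,  0.00045017,  0.00049018,
       -0.00094416,  0.00030192]), 'tau': array([-8.48282161e-04, -5.96439171e+01,  1.60766032e+00, -2.81199825e+01,
        1.24586993e-02,  9.53846611e-03,  6.30708456e-06]), 'tcp_pos': array([0.17588613, 0.65110228, 0.23835401]), 'orientation': array([-4.13111098e-01, -3.11422974e+00,  2.74124057e-03]), 'contact_force': array([ 0.18477555, -0.53779529, -0.05998365]), 'moment': array([-0.00565061,  0.01638792, -0.01651194]), 'grip_width': 0.0852659303858649} 0.008
side {'intrinsics': [[382.4204, 0.0, 321.3003], [0.0, 382.4204, 200.4863], [0.0, 0.0, 1.0]], 'R': [[0.6964, -0.7177, 0.003], [-0.5582, -0.5442, -0.6263], [0.4511, 0.4345, -0.7795]], 't': [-0.4504, 0.3098, 0.8641], 'shot': 1}
top {'intrinsics': [[402.7793, 0.0, 323.0372], [0.0, 402.7793, 191.7812], [0.0, 0.0, 1.0]], 'R': [[0.0138, -0.9998, -0.0111], [-0.9846, -0.0116, -0.1746], [0.1745, 0.0134, -0.9846]], 't': [-0.0718, 0.5617, 1.0689], 'shot': 2}
wrist {'intrinsics': [[286.9207, 0.0, 321.8459], [0.0, 286.9207, 200.6538], [0.0, 0.0, 1.0]], 'T_tool_cam': [[-0.0009, -0.9455, -0.3255, 0.0835], [1.0, -0.0005, -0.0012, 0.0004], [0.0009, -0.3255, 0.9455, -0.1339], [0.0, 0.0, 0.0, 1.0]], 'shot': 3}
```

View pics/a_side.png

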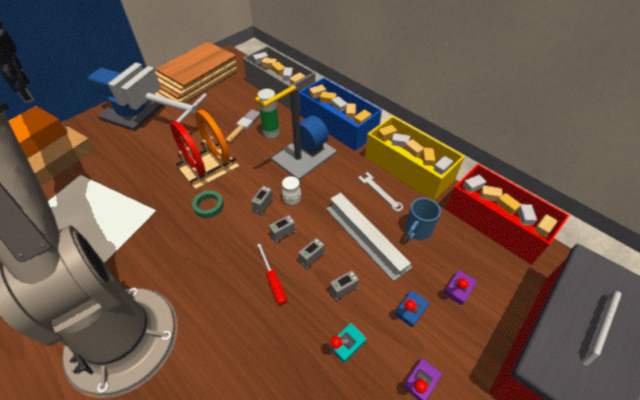

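View pics/a_top.png

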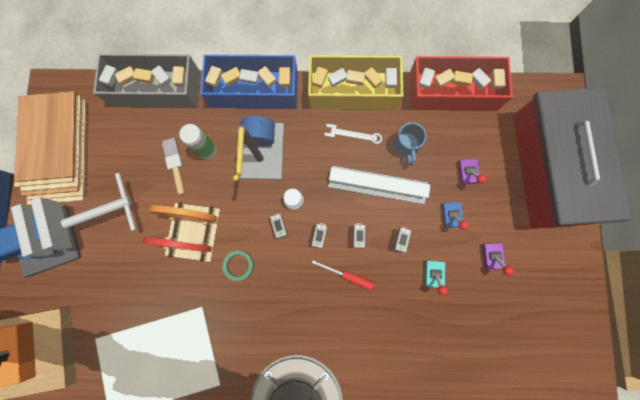

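View pics/a_wrist.png

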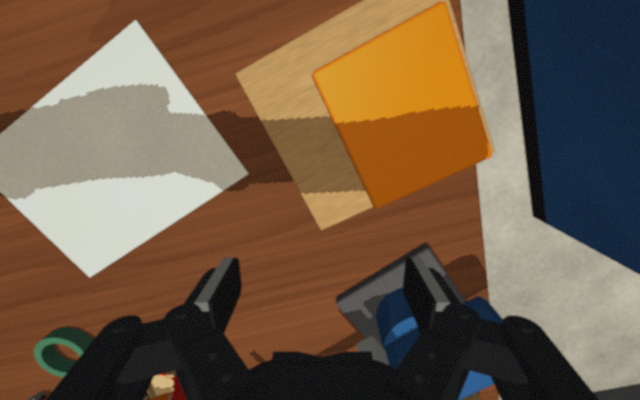

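Both views show four grey modules around side (262,198)–(345,285), two rims in the rack, the rail at top (380,184), and the blue switch at top (453,215). The purple and turquoise ones are decoys. Next I'll measure positions with the spotter in both cameras and triangulate.

```bash
cat > h.py <<'E'
from bench import r, eyes, spotter
import cv2, numpy as np
from scipy.spatial.transform import Rotation as Rn
def cam(f,obs=None):
    K=f["intrinsics"]
    if "R" in f: return K,f["R"],f["t"]
    Rt=Rn.from_rotvec(obs["orientation"]).as_matrix(); p=obs["tcp_pos"]
    T=f["T_tool_cam"]; Rw=Rt@T[:3,:3]; c=Rt@T[:3,3]+p
    return K,Rw.T,-Rw.T@c
def proj(C,X):
    K,R,t=C; x=(np.atleast_2d(X)@R.T+t)@K.T; return x[:,:2]/x[:,2:]
def onz(C,uv,z):
    K,R,t=C; uv=np.atleast_2d(uv).astype(float)
    d=np.c_[uv,np.ones(len(uv))]@np.linalg.inv(K).T@R; c=-R.T@t
    return c+d*((z-c[2])/d[:,2:])
def tri(Cs,uvs):
    P=[C[0]@np.c_[C[1],C[2]] for C in Cs]
    X=cv2.triangulatePoints(P[0],P[1],np.array(uvs[0],float).reshape(2,1),np.array(uvs[1],float).reshape(2,1))[:,0]
    return X[:3]/X[3]
E
python3 - <<'E'
from h import *
for n in ["side","top"]:
    f=eyes.grab_frame(n); C=cam(f)
    for q,z in [("mod1_c",.035),("mod2_c",.035),("rim1_c",.09),("rim2_c",.09),("rail",0),("rail_top",.04),("stand",0),("rack",0),("switch_tip",.08),("switch_base",0),("spray_can",0),("jar",0)]:
        for d in spotter.mark_of(f,q):
            if d["confidence"]>.2: print(n,q,round(d["confidence"],2),np.round(d["uv"],1),np.round(onz(C,d["uv"],z)[0],3))
print(r.get_obs()["clock"])
E
```

```text
side mod1_c 0.57 [280.8 228.5] [ 0.437 -0.055  0.035]
side mod2_c 0.76 [345.4 282.8] [ 0.439 -0.282  0.035]
side rim1_c 0.65 [187.6 150.1] [0.411 0.315 0.09 ]
side rim2_c 0.84 [208.9 136.1] [0.49 0.32 0.09]
side rail 0.75 [366.7 237.4] [ 0.593 -0.223  0.   ]
side rail 0.24 [409.2 307.7] [ 0.511 -0.424  0.   ]
side rail_top 0.93 [366.8 227.1] [ 0.596 -0.217  0.04 ]
side rail_top 0.72 [270.6 133.9] [0.66  0.241 0.04 ]
side stand 0.7 [366.8 227.5] [ 0.619 -0.202  0.   ]
side rack 0.58 [206.9 167.6] [0.445 0.302 0.   ]
side switch_tip 0.62 [420.8 383.5] [ 0.364 -0.539  0.08 ]
side switch_tip 0.54 [464.2 287.5] [ 0.597 -0.494  0.08 ]
side switch_tip 0.53 [337.1 341.4] [ 0.311 -0.371  0.08 ]
side switch_tip 0.41 [412.5 303.8] [ 0.485 -0.433  0.08 ]
side switch_base 0.95 [408.4 309.8] [ 0.505 -0.425  0.   ]
side switch_base 0.87 [422.6 382.5] [ 0.395 -0.542  0.   ]
side switch_base 0.87 [344.9 342.7] [ 0.343 -0.369  0.   ]
side switch_base 0.79 [459.1 288.2] [ 0.638 -0.482  0.   ]
side spray_can 0.73 [271.5 135.4] [0.684 0.271 0.   ]
side jar 0.77 [295.4 200.8] [0.546 0.007 0.   ]
top mod1_
[... 405 characters left out ...]
op rail_top 0.69 [379.3 179. ] [ 0.602 -0.222  0.04 ]
top stand 0.71 [256.9 161.7] [0.659 0.132 0.   ]
top rack 0.89 [193.9 233. ] [0.447 0.303 0.   ]
top rack 0.66 [184.7 210.9] [0.51  0.335 0.   ]
top switch_tip 0.56 [504.9 268.6] [ 0.36 -0.54  0.08]
top switch_tip 0.56 [441.1 288.5] [ 0.307 -0.373  0.08 ]
top switch_tip 0.54 [480.6 177.6] [ 0.601 -0.49   0.08 ]
top switch_tip 0.5 [466.1 225.7] [ 0.47  -0.445  0.08 ]
top switch_base 0.98 [452.5 217.4] [ 0.501 -0.435  0.   ]
top switch_base 0.88 [467.3 175.9] [ 0.623 -0.483  0.   ]
top switch_base 0.76 [431.8 269.6] [ 0.354 -0.371  0.   ]
top spray_can 0.96 [205.  149.6] [0.694 0.288 0.   ]
top jar 0.9 [292.5 200.1] [0.546 0.024 0.   ]
1.45
```

```bash
python3 - <<'E'
import cv2
a=cv2.imread("pics/a_top.png"); c=cv2.resize(a[150:270,260:500],None,fx=3.3,fy=3.3,interpolation=cv2.INTER_CUBIC); cv2.imwrite("pics/b1.png",c)
a=cv2.imread("pics/a_side.png"); c=cv2.resize(a[170:320,240:440],None,fx=4,fy=4,interpolation=cv2.INTER_CUBIC); cv2.imwrite("pics/b2.png",c)
E
```

```text
(no output)
```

View pics/b1.png

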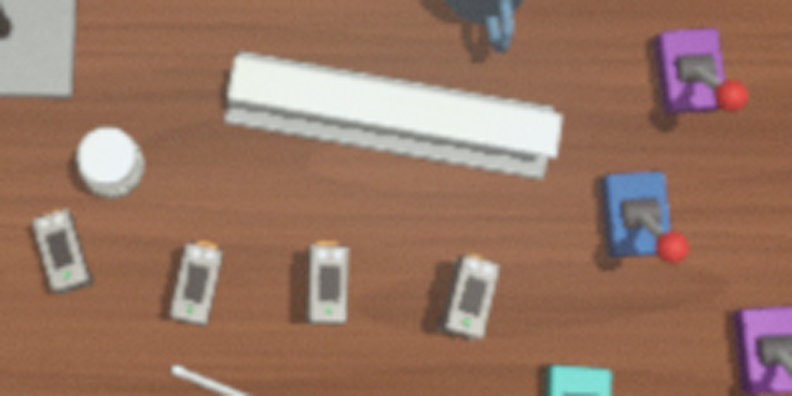

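View pics/b2.png

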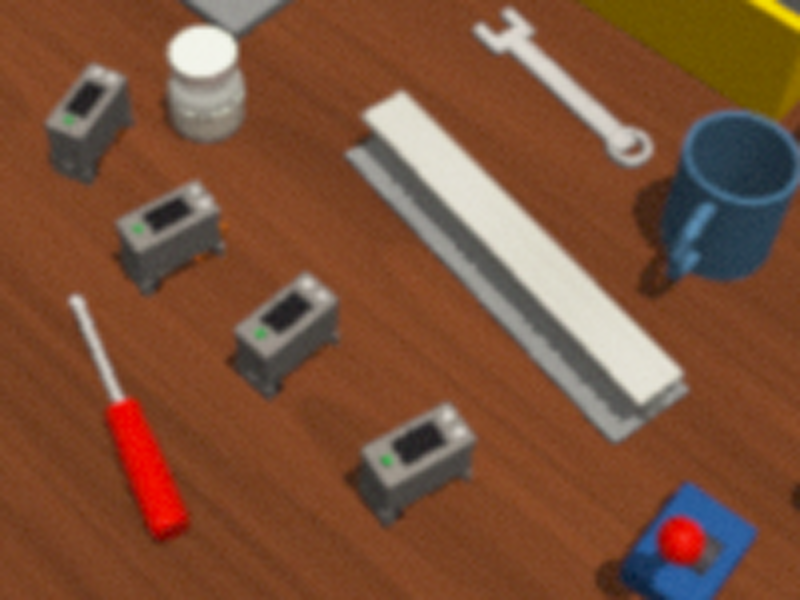

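```bash
python3 - <<'E'
from h import *
f=eyes.grab_frame("top"); C=cam(f)
def g(l,z):
    P=onz(C,np.array(l)/3.3+np.array([260,150]),z); return P
rail=g([(237,55),(562,112),(557,157),(232,100)],.04)
print(rail.round(4).tolist(), rail.mean(0).round(4))
d=rail[0]+rail[3]-rail[1]-rail[2]; print("rail len",np.linalg.norm(d)/2,"yaw",np.arctan2(-d[0],d[1]), "wid",np.linalg.norm(rail[0]-rail[3]))
for n,l in dict(A=[(34,216),(70,209),(89,284),(54,292)],B=[(185,245),(220,250),(208,322),(172,317)],Cc=[(312,246),(348,244),(346,322),(310,322)],D=[(463,258),(498,266),(481,338),(446,330)]).items():
    P=g(l,.055); d=(P[0]+P[1]-P[2]-P[3])/2; print(n,P.mean(0).round(4),"len",np.linalg.norm(d).round(4),"yaw",np.arctan2(d[1],d[0]).round(3))
o=r.get_obs(); print(Rn.from_rotvec(o["orientation"]).as_matrix().round(3))
E
```

```text
[[0.6366, -0.0883, 0.04], [0.59, -0.3644, 0.04], [0.5513, -0.359, 0.04], [0.5972, -0.0844, 0.04]] [ 0.5938 -0.2241  0.04  ]
rail len 0.27919319000706805 yaw -0.1664408630532546 wid 0.039612122567933804
A [0.4661 0.0548 0.055 ] len 0.0647 yaw 0.285
B [ 0.4402 -0.0567  0.055 ] len 0.0597 yaw -0.157
Cc [ 0.4416 -0.1655  0.055 ] len 0.0629 yaw -0.028
D [ 0.4313 -0.2823  0.055 ] len 0.0606 yaw -0.251
[[-0.965  0.261 -0.   ]
 [ 0.261  0.965 -0.   ]
 [ 0.    -0.    -1.   ]]
```

```bash
cat >> h.py <<'E'
def tpsi(o):
    M=Rn.from_rotvec(o["orientation"]).as_matrix(); return np.arctan2(-M[1,0],-M[0,0])
def go(x=None,y=None,z=None,psi=None):
    "print shift in tool axes (cm) and turn to reach target; translate-then-turn"
    o=r.get_obs(); p=o["tcp_pos"]; M=Rn.from_rotvec(o["orientation"]).as_matrix()
    t=np.array([p[0] if x is None else x,p[1] if y is None else y,p[2] if z is None else z])
    s=M.T@(t-p)*100; ps=tpsi(o); dy=0 if psi is None else -(psi-ps)
    print("at",p.round(4),"psi",round(ps,3),"| shift cm",s.round(2),"turn",round(dy,3),"| F",o["contact_force"].round(1),"w",round(o["grip_width"]*1000,1),"t",round(o["clock"],2))
E
python3 - <<'E'
from h import *
a=cv2.imread("pics/a_top.png"); c=cv2.resize(a[100:270,130:300],None,fx=3.5,fy=3.5,interpolation=cv2.INTER_CUBIC); cv2.imwrite("pics/b3.png",c)
go(.42,.42,.36,-.15)
E
```

```text
at [0.176  0.6516 0.2393] psi -0.264 | shift cm [-29.6  -16.   -12.07] turn -0.114 | F [-0.4  0.2 -1.2] w 85.6 t 1.5
```

View pics/b3.png

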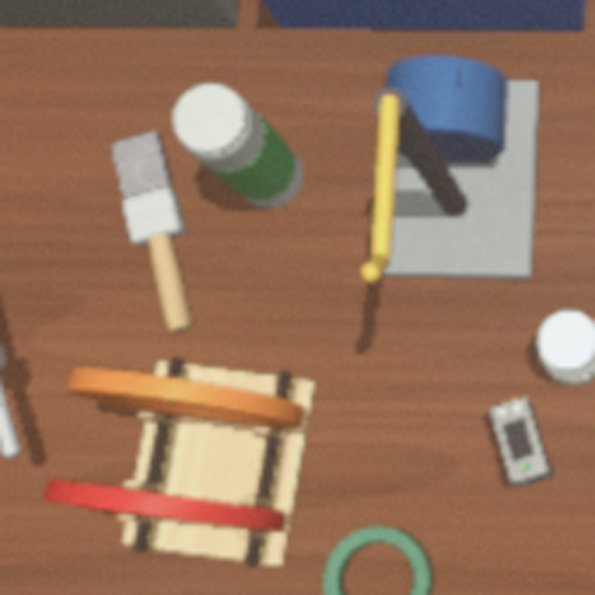

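carry_out --series "0 0 -4 0 0.7; -5 -2.7 -1.5 0 0.7; -5 -2.7 -1.5 0 0.7; -5 -2.7 -1.5 0 0.7; -5 -2.7 -1.5 0 0.7; -5 -2.7 -1 0 0.7; -4.6 -2.5 -1 -0.1 0.7; 0 0 0 0 0.7" --grip_force 30

```text
clock: 2.5
tcp_pos: [0.4246, 0.4158, 0.3607]
orientation: [0.27, 3.127, 0.001]
contact_force: [-0.7, 0.2, -0.1]
grip_width: 0.0595
```

```bash
python3 - <<'E'
from h import *
f=eyes.grab_frame("top"); C=cam(f)
for uv,z in [((372,271),.298),((381,258),.27),((388,98),.27)]:
    print(onz(C,np.array(uv)/3.5+[130,100],z).round(4))
go(.43,.05,.36,0)
go(.43,-.28,.25,-.25)
E
```

```text
[[0.5478 0.1204 0.298 ]]
[[0.5623 0.1217 0.27  ]]
[[0.6693 0.1225 0.27  ]]
at [0.4219 0.4183 0.36  ] psi -0.169 | shift cm [-6.980e+00 -3.617e+01 -3.000e-02] turn -0.169 | F [-0.8  1.4 -0. ] w 59.8 t 2.55
at [0.4219 0.4183 0.36  ] psi -0.169 | shift cm [-12.52 -68.71  10.94] turn 0.081 | F [-0.8  1.4 -0. ] w 59.8 t 2.55
```

carry_out --series "-1.3 -5.8 0 0 0.7; -1.3 -5.8 0 0 0.7; -1.3 -5.8 0 0 0.7; -1.3 -5.8 0 0 0.7; -1.3 -5.8 0 0 0.7; -1.3 -5.8 0 0 0.7; -0.8 -5.8 1 0 0.7; -0.8 -5.8 2 0 0.7"

```text
clock: 3.55
tcp_pos: [0.4375, -0.0533, 0.3296]
orientation: [0.253, 3.129, 0.002]
contact_force: [0.3, -0.4, -0.8]
grip_width: 0.0597
```

carry_out --series "-0.8 -5.8 2 0 0.7; -0.8 -5.8 2 0 0.7; -0.8 -5.8 2 0 0.7; 0 -4.9 2 0.08 0.7; 0 0 0 0 0.7"

```text
clock: 4.18
tcp_pos: [0.4229, -0.279, 0.2478]
orientation: [-0.39, -3.114, 0.002]
contact_force: [0.1, 0.8, -0.1]
grip_width: 0.0596
```

```bash
python3 - <<'E'
from h import *
o=r.get_obs(); f=eyes.grab_frame("wrist"); cv2.imwrite("pics/c1.png",f["color"])
go(.43,-.282,.25,-.25)
C=cam(f,o); d=spotter.mark_of(f,"mod1_c")
for k in d: print(k["confidence"],k["uv"],onz(C,k["uv"],.035).round(4))
E
```

```text
at [ 0.4241 -0.277   0.2484] psi -0.246 | shift cm [-0.69 -0.34 -0.16] turn 0.004 | F [-0.3  1.8  0. ] w 59.8 t 4.22
0.62 [506.2, 144.8] [[ 0.443  -0.0569  0.035 ]]
```

View pics/c1.png

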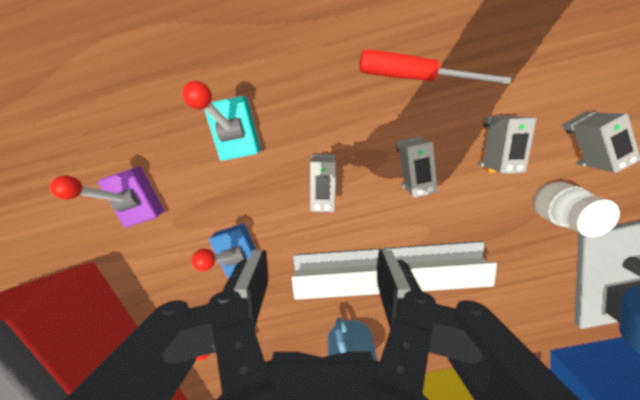

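```bash
python3 - <<'E'
import cv2
a=cv2.imread("pics/c1.png"); c=cv2.resize(a[140:310,280:510],None,fx=3.4,fy=3.4,interpolation=cv2.INTER_CUBIC); cv2.imwrite("pics/c1z.png",c)
E
```

```text
(no output)
```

View pics/c1z.png

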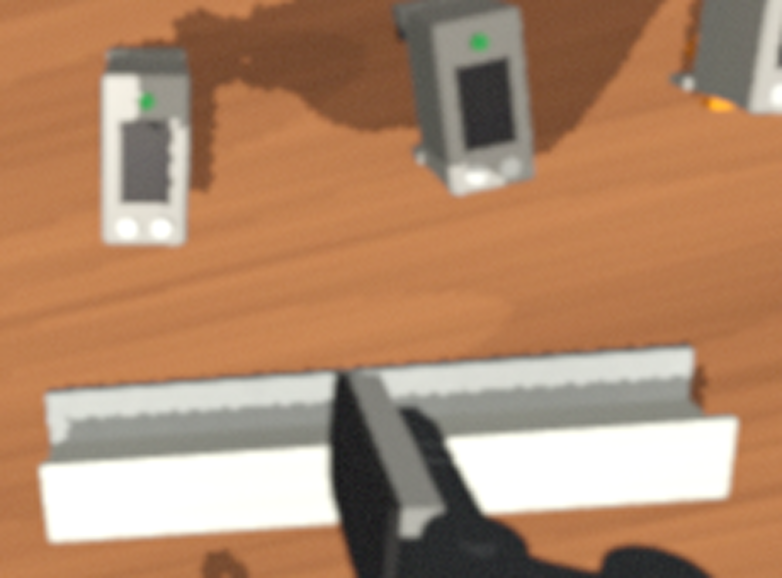

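```bash
python3 - <<'E'
from h import *
o=r.get_obs(); f=eyes.grab_frame("wrist");C=cam(f,o)
def g(l,z): return onz(C,np.array(l)/3.4+np.array([280,140]),z)
rail=g([(48,543),(728,497),(738,417),(40,465)],.04)
print(rail.round(4).tolist(), rail.mean(0).round(4))
d=rail[1]+rail[2]-rail[0]-rail[3]; print("len",np.linalg.norm(d)/2,"yaw",np.arctan2(-d[0],d[1]),"wid",np.linalg.norm(rail[0]-rail[3]),np.linalg.norm(rail[1]-rail[2]))
for n,l in dict(D=[(102,73),(188,72),(186,245),(102,243)],Cc=[(435,13),(520,6),(535,180),(452,193)]).items():
    P=g(l,.055); d=(-P[0]-P[1]+P[2]+P[3])/2; print(n,P.mean(0).round(4),"len",np.linalg.norm(d).round(4),"yaw",np.arctan2(d[1],d[0]).round(3))
go(.418,-.279,.12,-.25)
E
```

```text
[[0.5944, -0.3588, 0.04], [0.6402, -0.0794, 0.04], [0.6027, -0.0736, 0.04], [0.5568, -0.3515, 0.04]] [ 0.5985 -0.2158  0.04  ]
len 0.2823773849015644 yaw -0.16300568318300243 wid 0.038298065808942613 0.037945268899542715
D [ 0.4372 -0.2779  0.055 ] len 0.0624 yaw -0.248
Cc [ 0.4446 -0.1594  0.055 ] len 0.063 yaw -0.044
at [ 0.4254 -0.2753  0.2492] psi -0.241 | shift cm [ 0.63 -0.55 12.92] turn 0.009 | F [ 1.1  0.6 -0.6] w 59.8 t 4.33
```

```bash
cat >> h.py <<'E'
def avg(n=6):
    ps=[];rs=[]
    for i in range(n):
        f=eyes.grab_frame("side"); o=r.get_obs(); ps.append(o["tcp_pos"]); rs.append(o["orientation"])
    R=Rn.from_rotvec(rs).mean()
    return {"tcp_pos":np.mean(ps,0),"orientation":R.as_rotvec()},np.std(ps,0)
E
python3 - <<'E'
from h import *
f=eyes.grab_frame("side");C=cam(f)
def g(l,z): return onz(C,np.array(l)/4+np.array([240,170]),z)
rail=g([(402,92),(683,374),(640,402),(362,115)],.04)
print(rail.round(4).tolist(), rail.mean(0).round(4))
d=rail[0]+rail[3]-rail[1]-rail[2]; print("len",np.linalg.norm(d)/2,"yaw",np.arctan2(-d[0],d[1]))
o,s=avg(); print(o,s,tpsi(o))
f=eyes.grab_frame("wrist");C=cam(f,o)
def g(l,z): return onz(C,np.array(l)/3.4+np.array([280,140]),z)
rail=g([(48,543),(728,497),(738,417),(40,465)],.04);print(rail.mean(0).round(4))
for n,l in dict(D=[(102,73),(188,72),(186,245),(102,243)],Cc=[(435,13),(520,6),(535,180),(452,193)]).items():
    P=g(l,.055); d=(-P[0]-P[1]+P[2]+P[3])/2; print(n,P.mean(0).round(4),"len",np.linalg.norm(d).round(4),"yaw",np.arctan2(d[1],d[0]).round(3))
E
```

```text
[[0.6338, -0.088, 0.04], [0.5873, -0.3638, 0.04], [0.5534, -0.3565, 0.04], [0.5988, -0.0821, 0.04]] [ 0.5933 -0.2226  0.04  ]
len 0.2788729021226291 yaw -0.16559224025066197
{'tcp_pos': array([ 0.42523256, -0.27576624,  0.24961462]), 'orientation': array([3.77850127e-01, 3.11788868e+00, 1.00575124e-03])} [2.62040960e-04 4.26347437e-04 3.65521216e-05] -0.24119973501140238
[ 0.5999 -0.2154  0.04  ]
D [ 0.4381 -0.2779  0.055 ] len 0.0625 yaw -0.247
Cc [ 0.4453 -0.1591  0.055 ] len 0.0632 yaw -0.042
```

carry_out --series "0 0 5 0 0.7; 0 0 5 0 0.7; 0 0 2 0 0.7; 0 0 0 0 0.7"

```text
clock: 5.22
tcp_pos: [0.4235, -0.2765, 0.1281]
orientation: [-0.382, -3.115, -0.001]
contact_force: [0.6, 0.3, 0.1]
grip_width: 0.0595
```

```bash
python3 - <<'E'
from h import *
o,s=avg(4); print(o,s,tpsi(o))
f=eyes.grab_frame("wrist"); cv2.imwrite("pics/c2.png",f["color"])
f=eyes.grab_frame("top"); c=cv2.resize(f["color"][200:290,340:460],None,fx=6.5,fy=6.5,interpolation=cv2.INTER_CUBIC); cv2.imwrite("pics/c2t.png",c)
E
```

```text
{'tcp_pos': array([ 0.4249381 , -0.2773837 ,  0.13008532]), 'orientation': array([ 3.81939965e-01,  3.11719264e+00, -5.64620274e-04])} [0.000376   0.00015565 0.00046592] -0.24383829361855552
```

View pics/c2.png

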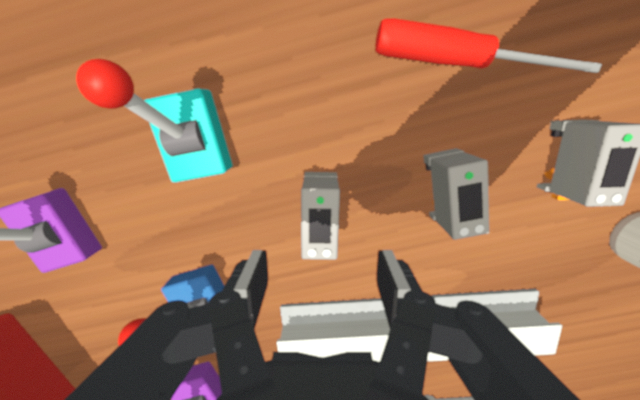

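View pics/c2t.png

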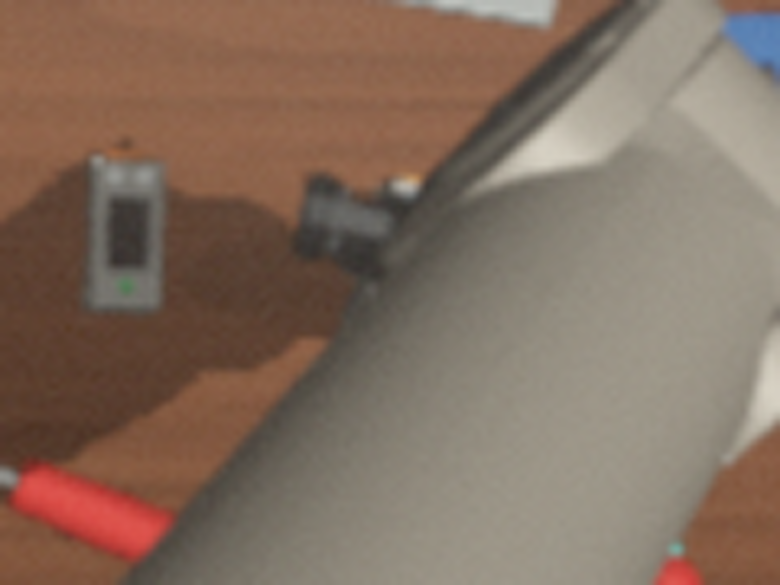

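```bash
python3 - <<'E'
import cv2
a=cv2.imread("pics/c2.png"); c=cv2.resize(a[150:370,270:410],None,fx=4.5,fy=2.7,interpolation=cv2.INTER_CUBIC); cv2.imwrite("pics/c2z.png",c)
E
```

```text
(no output)
```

View pics/c2z.png

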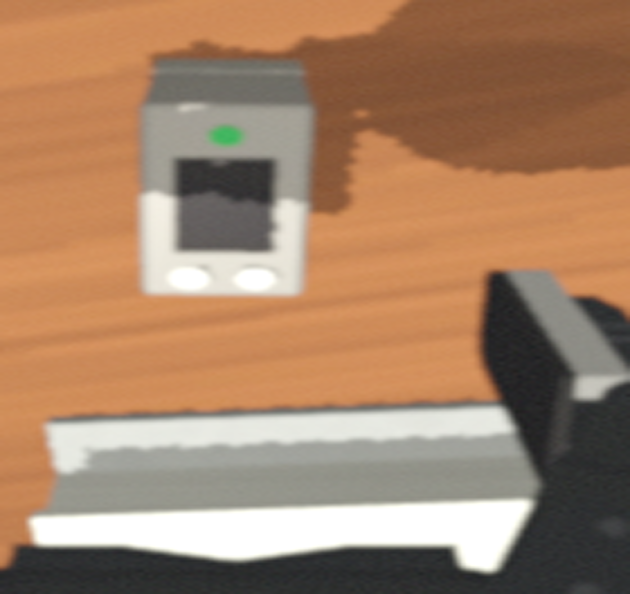

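```bash
python3 - <<'E'
from h import *
o,s=avg(3); f=eyes.grab_frame("wrist");C=cam(f,o)
l=np.array([(142,104),(312,104),(302,296),(142,294)])/[4.5,2.7]+[270,150]
P=onz(C,l,.055); d=(-P[0]-P[1]+P[2]+P[3])/2; print(P.round(4),P.mean(0).round(4),"len",np.linalg.norm(d).round(4),"yaw",np.arctan2(d[1],d[0]).round(3), np.linalg.norm(P[0]-P[1]))
# tip pos projected
M=Rn.from_rotvec(o["orientation"]).as_matrix()
for y in (-.03,.03):
  for x in (-.011,.011): print(proj(C,o["tcp_pos"]+M@np.array([x,y,.008])))
go()
E
```

```text
[[ 0.4007 -0.2868  0.055 ]
 [ 0.4077 -0.259   0.055 ]
 [ 0.4672 -0.2745  0.055 ]
 [ 0.4594 -0.3029  0.055 ]] [ 0.4337 -0.2808  0.055 ] len 0.0612 yaw -0.261 0.028680188781691495
[[269.31762178 275.66308285]]
[[266.8983949  241.25275183]]
[[373.67373004 275.63700274]]
[[375.99024867 241.21033315]]
at [ 0.4247 -0.277   0.1297] psi -0.244 | shift cm [0. 0. 0.] turn 0 | F [0.4 0.4 0.9] w 59.7 t 5.72
```

```bash
python3 - <<'E'
from h import *
go(.4204,-.279,.034,-.25)
E
```

```text
at [ 0.4247 -0.277   0.1297] psi -0.244 | shift cm [ 0.38 -0.29  9.57] turn 0.006 | F [0.4 0.4 0.9] w 59.7 t 5.72
```

carry_out --series "0.4 -0.3 3 0 0.7; 0 0 3 0 0.7; 0 0 2 0.01 0.7; 0 0 1.5 0 0.7; 0 0 0 0 0.7; 0 0 0 0 0.7"

```text
clock: 6.48
tcp_pos: [0.4202, -0.2794, 0.0349]
orientation: [0.398, 3.115, -0.001]
contact_force: [0.3, -0.0, -0.5]
grip_width: 0.06
```

```bash
python3 - <<'E'
from h import *
go(.4204,-.279,.034,-.25)
f=eyes.grab_frame("wrist"); cv2.imwrite("pics/c3.png",f["color"])
E
```

```text
at [ 0.4202 -0.2794  0.0349] psi -0.254 | shift cm [-0.01  0.04  0.09] turn -0.004 | F [ 0.3 -0.  -0.5] w 60.0 t 6.47
```

View pics/c3.png

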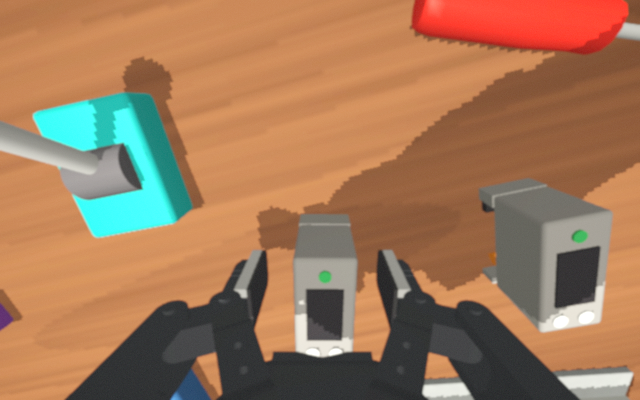

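carry_out --series "0 0 0 0 0.2; 0 0 0 0 0.2; 0 0 0 0 0.2; 0 0 0 0 0.2; 0 0 -2 0 0.2; 0 0 -4 0 0.2; 0 0 0 0 0.2" --grip_force 25

```text
clock: 7.4
tcp_pos: [0.4213, -0.2798, 0.0963]
orientation: [0.397, 3.112, -0.002]
contact_force: [0.1, 0.3, -1.2]
grip_width: 0.0297
```

```bash
python3 - <<'E'
from h import *
go()
f=eyes.grab_frame("wrist"); cv2.imwrite("pics/c4.png",f["color"])
f=eyes.grab_frame("side"); c=cv2.resize(f["color"][200:320,280:440],None,fx=5,fy=5,interpolation=cv2.INTER_CUBIC); cv2.imwrite("pics/c4s.png",c)
E
```

```text
at [ 0.4213 -0.2798  0.0963] psi -0.254 | shift cm [0. 0. 0.] turn 0 | F [ 0.1  0.3 -1.2] w 29.7 t 7.4
```

View pics/c4.png

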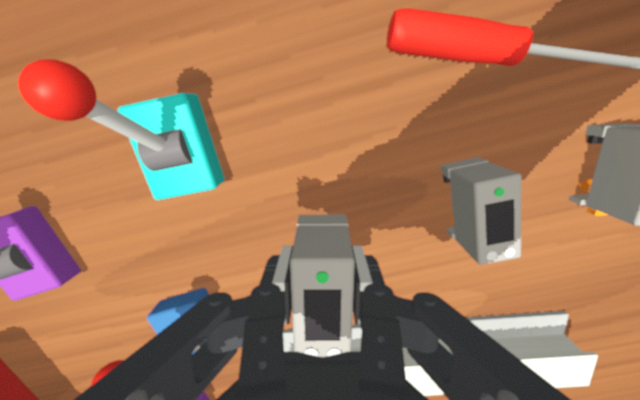

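View pics/c4s.png

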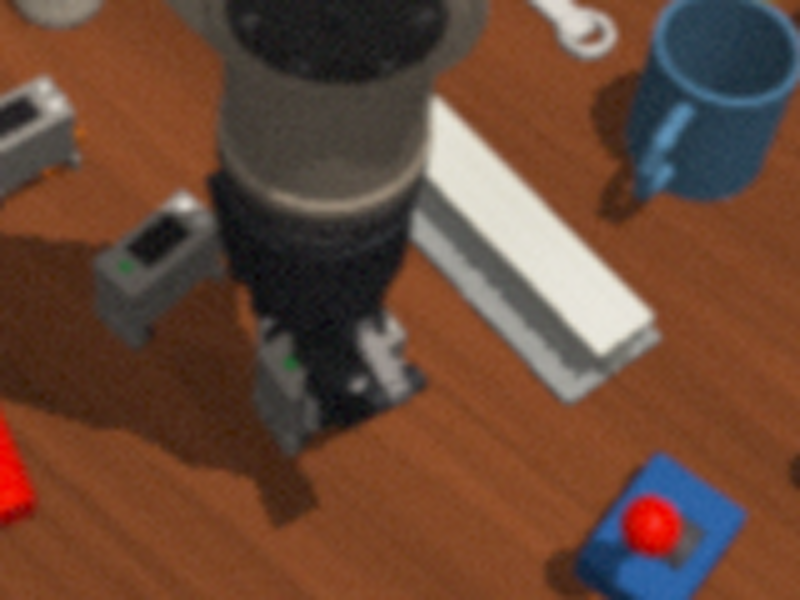

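```bash
cat >> h.py <<'E'
O=np.array([.5936,-.2234]); RY=-.166
ex=np.array([np.cos(RY),np.sin(RY)]); ey=np.array([-np.sin(RY),np.cos(RY)])
def rl(x,y): return O+x*ex+y*ey
def inrail(p): d=np.array(p[:2])-O; return np.array([d@ex,d@ey])
E
python3 - <<'E'
from h import *
o,s=avg(3); f=eyes.grab_frame("wrist");C=cam(f,o)
P=onz(C,[(293,257),(355,257)],o["tcp_pos"][2]+.021); M=Rn.from_rotvec(o["orientation"]).as_matrix()
print((P-o["tcp_pos"])@M)
x,y=rl(-.0345,-.105); print(x,y); go(x,y,.11,RY)
E
```

```text
[[ 0.01796893 -0.0126177  -0.02097634]
 [ 0.01795166  0.01507341 -0.02096415]]
0.5422241904199381 -0.3212558950191209
at [ 0.4192 -0.2786  0.0933] psi -0.254 | shift cm [-12.98  -1.04  -1.69] turn -0.088 | F [ 0.2  0.6 -1.3] w 29.8 t 7.7
```

carry_out --series "-3 -0.3 -1.7 0 0.2; -5 -0.4 0 0 0.2; -5 -0.3 0 0 0.2; 0 0 0 -0.09 0.2; 0 0 0 0 0.2; 0 0 0 0 0.2"

```text
clock: 8.45
tcp_pos: [0.5421, -0.3212, 0.1107]
orientation: [-0.261, -3.129, -0.001]
contact_force: [-0.5, 0.7, -1.7]
grip_width: 0.0297
```

```bash
python3 - <<'E'
from h import *
x,y=rl(-.0345,-.105); o,s=avg(2);go(x,y,.082,RY)
f=eyes.grab_frame("wrist"); cv2.imwrite("pics/c5.png",f["color"])
f=eyes.grab_frame("side"); c=cv2.resize(f["color"][200:320,300:460],None,fx=5,fy=5,interpolation=cv2.INTER_CUBIC); cv2.imwrite("pics/c5s.png",c)
E
```

```text
at [ 0.5424 -0.3212  0.1111] psi -0.165 | shift cm [ 0.02 -0.01  2.91] turn 0.001 | F [-0.3 -0.  -0.8] w 29.8 t 8.55
```

View pics/c5.png

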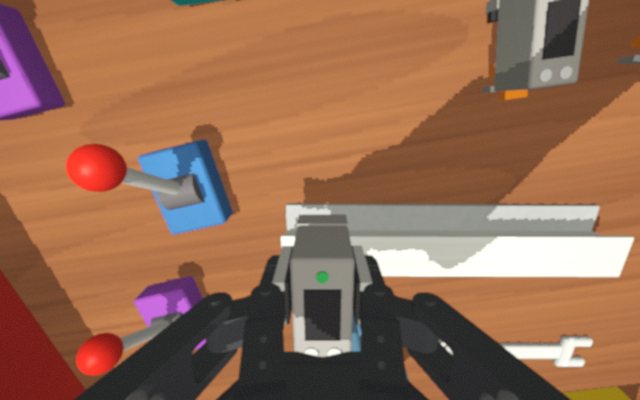

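View pics/c5s.png

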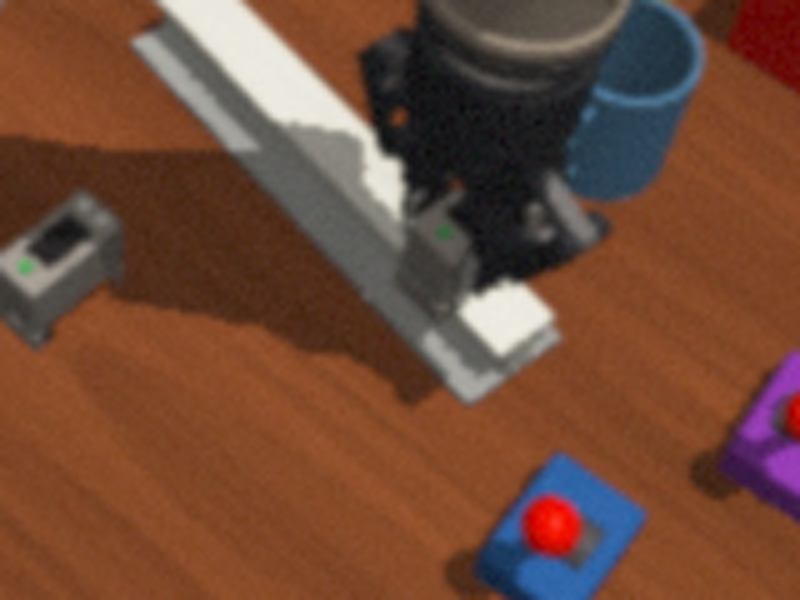

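```bash
python3 - <<'E'
from h import *
o,s=avg(3); f=eyes.grab_frame("wrist");C=cam(f,o)
P=onz(C,[(282,237),(634,238),(622,277)],.04); print(P, [inrail(p) for p in P])
E
```

```text
[[ 0.55529344 -0.35506551  0.04      ]
 [ 0.60187957 -0.08029406  0.04      ]
 [ 0.63779217 -0.08349992  0.04      ]] [array([-0.01602375, -0.13618531]), array([-0.01548088,  0.14250686]), array([0.02046778, 0.14527921])]
```

carry_out --series "0 0 1.5 0 0.2; 0 0 1.4 0 0.2; 0 0 0 0 0.2; 0 0 0.4 0 0.2; 0 0 0.4 0 0.2; 0 0 0 0 0.2"

```text
clock: 9.6
tcp_pos: [0.5433, -0.3215, 0.0745]
orientation: [0.257, 3.131, -0.0]
contact_force: [-0.0, 0.2, -2.0]
grip_width: 0.0296
```

```bash
python3 - <<'E'
from h import *
go()
f=eyes.grab_frame("wrist"); cv2.imwrite("pics/c6.png",f["color"])
f=eyes.grab_frame("side"); c=cv2.resize(f["color"][200:320,300:460],None,fx=5,fy=5,interpolation=cv2.INTER_CUBIC); cv2.imwrite("pics/c6s.png",c)
E
```

```text
at [ 0.5433 -0.3215  0.0745] psi -0.164 | shift cm [0. 0. 0.] turn 0 | F [-0.   0.2 -2. ] w 29.6 t 9.6
```

View pics/c6.png

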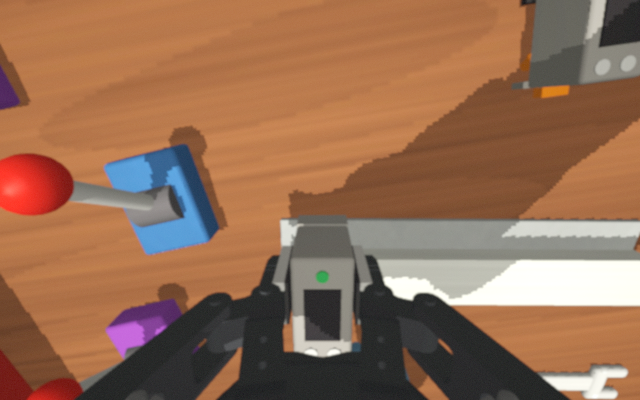

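View pics/c6s.png

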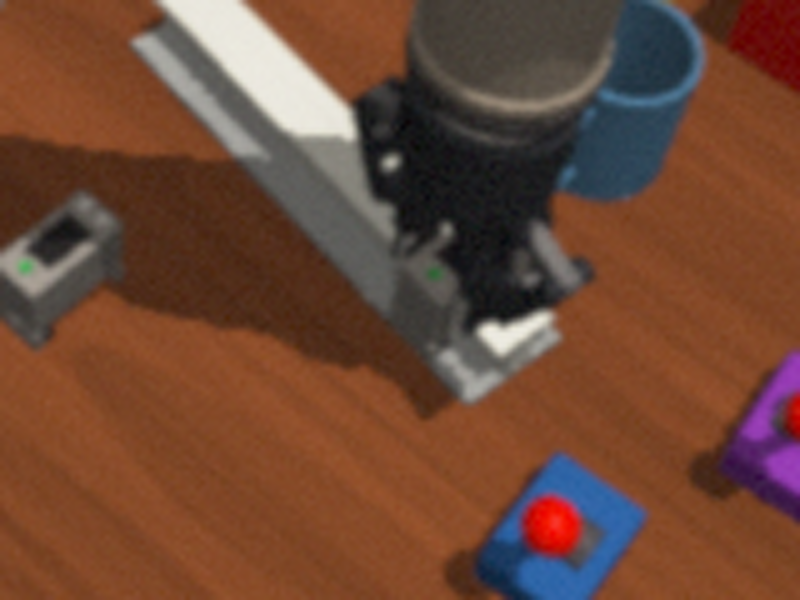

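carry_out --series "0 0 0.3 0 0.2; 0 0 0.2 0 0.2; 0 0 0 0 0.2"

```text
clock: 10.07
tcp_pos: [0.5437, -0.3222, 0.0708]
orientation: [0.258, 3.129, -0.001]
contact_force: [-2.4, 1.1, 9.7]
grip_width: 0.0295
```

carry_out --series "0 0 0.3 0 0.2; 0 0 0.2 0 0.2; 0 0 0 0 0.2"

```text
clock: 10.45
tcp_pos: [0.5445, -0.3227, 0.0661]
orientation: [0.258, 3.127, -0.003]
contact_force: [0.2, 0.2, 7.4]
grip_width: 0.0296
```

```bash
python3 - <<'E'
from h import *
go()
f=eyes.grab_frame("wrist"); cv2.imwrite("pics/c7.png",f["color"])
E
```

```text
at [ 0.5445 -0.3227  0.0661] psi -0.164 | shift cm [0. 0. 0.] turn 0 | F [0.2 0.2 7.4] w 29.6 t 10.45
```

View pics/c7.png

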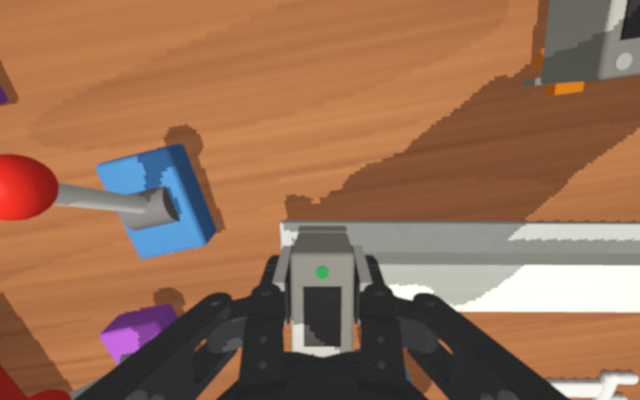

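carry_out --series "0 0 0.3 0 0.2; 0 0 0.3 0 0.2; 0 0 0 0 0.2"

```text
clock: 10.88
tcp_pos: [0.5445, -0.3227, 0.0599]
orientation: [0.258, 3.127, -0.003]
contact_force: [-0.2, -1.4, 6.1]
grip_width: 0.0297
```

```bash
python3 - <<'E'
from h import *
go()
f=eyes.grab_frame("wrist"); cv2.imwrite("pics/c8.png",f["color"][180:,180:500])
f=eyes.grab_frame("side"); c=cv2.resize(f["color"][200:320,300:460],None,fx=5,fy=5,interpolation=cv2.INTER_CUBIC); cv2.imwrite("pics/c8s.png",c)
E
```

```text
at [ 0.5445 -0.3227  0.0599] psi -0.164 | shift cm [0. 0. 0.] turn 0 | F [-0.2 -1.4  6.1] w 29.7 t 10.88
```

View pics/c8.png

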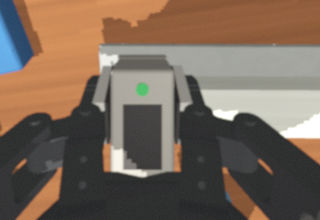

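View pics/c8s.png

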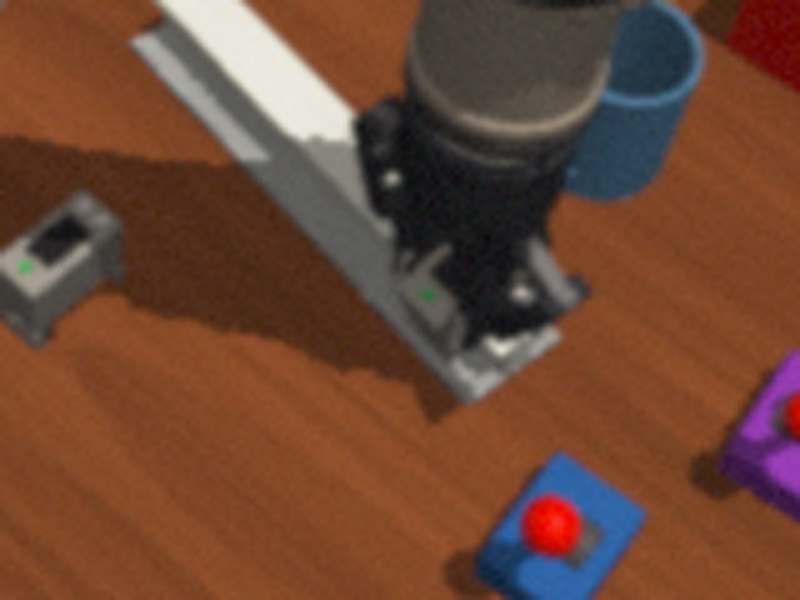

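carry_out --series "0 0 0.3 0 0.2; 0 0 0.3 0 0.2; 0 0 0 0 0.2"

```text
clock: 11.35
tcp_pos: [0.5443, -0.3226, 0.0538]
orientation: [0.258, 3.128, -0.003]
contact_force: [-1.7, 0.6, 6.0]
grip_width: 0.0298
```

```bash
python3 - <<'E'
from h import *
go()
f=eyes.grab_frame("wrist"); cv2.imwrite("pics/c9.png",cv2.resize(f["color"][200:,240:420],None,fx=4,fy=3))
print(spotter.mark_of(f,"mod1_c"))
E
```

```text
at [ 0.5443 -0.3226  0.0538] psi -0.164 | shift cm [0. 0. 0.] turn 0 | F [-1.7  0.6  6. ] w 29.8 t 11.35
[{'uv': [465.6, 267.4], 'confidence': 0.75}]
```

View pics/c9.png

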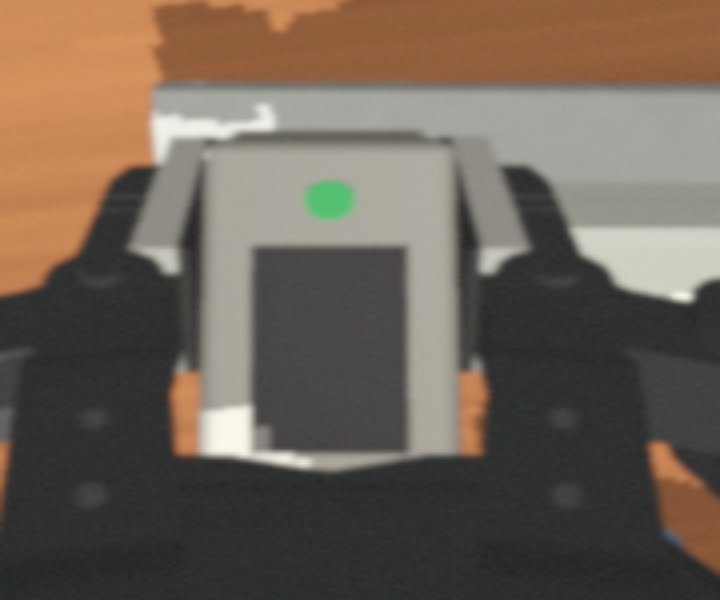

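```bash
cat >> h.py <<'E'
from scipy.optimize import least_squares
# features on the top face, module coords x (mm/1000): front edge, dot, display front, display back
def fitmod(obs,rows_px,cols=None):
    """rows_px: list of (xm,zm,row,col) ; fits tool-frame x,z,theta of module centre (theta>0: foot up)"""
    f=dict(T=obs["T"],K=obs["K"])
    T=np.linalg.inv(f["T"])
    def res(p):
        x,z,th=p; out=[]
        for xm,zm,row in rows_px:
            c,s=np.cos(th),np.sin(th)
            X=xm*c-zm*s; Z=xm*s+zm*c   # module frame rotated: +x end up
            P=T@np.array([-(X+x),0,-(Z+z),1]); uv=f["K"]@P[:3]; out.append(uv[1]/uv[2]-row)
        return out
    s=least_squares(res,[0.012,0.001,0.0]); return s.x,s.fun
E
python3 - <<'E'
from h import *
f=eyes.grab_frame("wrist")
T=np.linalg.inv(f["T_tool_cam"]);K=f["intrinsics"]
# c2: module top at world z .055, tcp z .130, module centre .4325,-.2815 ; find xm of rows
import numpy as np
def row(xt,zt): P=T@np.array([xt,0,zt,1]); uv=K@P[:3]; return uv[1]/uv[2]
from scipy.optimize import brentq
zt=.130-.055
xs={n:brentq(lambda x: row(x,zt)-(v/2.7+150),-.1,.1) for n,v in dict(front=104,dot=135,df=158,db=250,back=295).items()}
print({n:round(float((xs['front']-v)*1000*62/((xs['front']-xs['back'])*1000)-31),2) for n,v in xs.items()}, xs['front']-xs['back'])
E
```

```text
{'front': -31.0, 'dot': -21.65, 'df': -14.55, 'db': 15.39, 'back': 31.0} 0.06108597924067969
```

```bash
python3 - <<'E'
from h import *
f=eyes.grab_frame("wrist"); ob=dict(T=f["T_tool_cam"],K=f["intrinsics"])
for rows in ([248.3,266.7,282.3,350.7],):
    p,e=fitmod(ob,list(zip([-.031,-.022,-.015,.015],[.02]*4,rows))); print(p,e)
# side points, rail frame
o=r.get_obs(); ir=inrail(o["tcp_pos"]); 
x,z,th=p; c,s=np.cos(th),np.sin(th)
for n,a,b in [("liptip",-.0175,-.027),("seatcorner",-.0235,-.02),("nose?",.014,-.035),("footend",.031,-.035),("legbottom",-.031,-.035),("lipbottom",-.0175,-.032)]:
    print(n,((ir[0]+x+a*c-b*s)*1000).round(1),((o["tcp_pos"][2]+z+a*s+b*c)*1000).round(1))
E
```

```text
[0.0212377  0.00807398 0.559779  ] [-0.11930271  0.32927264 -0.22324031  0.01327039]
liptip -11.5 29.7
seatcorner -20.3 32.4
nose? 19.4 39.6
footend 33.8 48.6
legbottom -18.7 15.7
lipbottom -8.9 25.4
```

```bash
python3 - <<'E'
from h import *
for n in ("c3","c4","c5","c6"):
    a=cv2.imread(f"pics/{n}.png"); cv2.imwrite(f"pics/{n}q.png",cv2.resize(a[200:360,290:356],None,fx=4,fy=4))
a=np.hstack([cv2.imread(f"pics/{n}q.png") for n in ("c4","c5","c6")]); cv2.imwrite("pics/q.png",a[:600])
E
```

```text
(no output)
```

View pics/q.png

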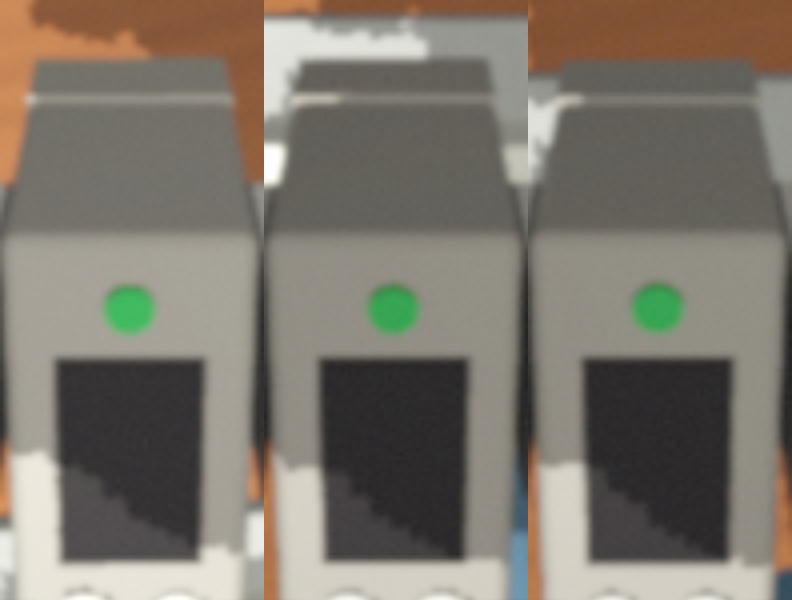

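```bash
python3 - <<'E'
from h import *
f=eyes.grab_frame("wrist"); ob=dict(T=f["T_tool_cam"],K=f["intrinsics"])
F=[(-.031,.02,258.7),(-.022,.02,277),(-.015,.02,289.3),(.015,.02,340.5),(-.031,-.035,215),(-.031,-.02,224.5)]
for s in (F[:4],F[:5],F): p,e=fitmod(ob,s); print(p.round(4),np.round(e,2))
G=[(-.031,.02,248.3),(-.022,.02,266.7),(-.015,.02,282.3),(.015,.02,350.7),(-.031,-.035,244)]
for s in (G[:4],G): p,e=fitmod(ob,s); print(p.round(4),np.round(e,2))
E
```

```text
[ 0.0101  0.0051 -0.0376] [ 0.16 -0.48  0.34 -0.03]
[0.0147 0.0009 0.0128] [ 0.39 -0.57  0.12  0.08 -0.02]
[0.0148 0.0008 0.0136] [ 0.41 -0.56  0.12  0.07  0.09 -0.13]
[0.0212 0.0081 0.5598] [-0.12  0.33 -0.22  0.01]
[0.0182 0.0086 0.4505] [-0.58  0.48  0.23 -0.16  0.05]
```

```bash
cat >> h.py <<'E'
def pts(o,x,z,th):
    ir=inrail(o["tcp_pos"]); c,s=np.cos(th),np.sin(th)
    for n,a,b in [("liptip",-.0175,-.027),("seatcorner",-.0235,-.02),("nose?",.014,-.035),("footend",.031,-.035),("legbottom",-.031,-.035),("lipbottom",-.0175,-.032)]:
        print(n,((ir[0]+x+a*c-b*s)*1000).round(1),((o["tcp_pos"][2]+z+a*s+b*c)*1000).round(1))
E
python3 - <<'E'
from h import *
o=r.get_obs()
for th in (.45,.5):
    c,s=np.cos(th),np.sin(th); print(th); pts(o,.0125*c+.011*s,.011+.0125*s-.011*c,th)
E
```

```text
0.45
liptip -20.2 28.4
seatcorner -28.7 32.1
nose? 11.6 34.9
footend 26.9 42.3
legbottom -28.9 15.3
lipbottom -18.1 23.9
0.5
liptip -18.4 29.0
seatcorner -27.1 32.3
nose? 13.0 37.1
footend 28.0 45.2
legbottom -26.5 15.5
lipbottom -16.0 24.6
```

carry_out --series "-0.2 0 -0.1 0 0.2; -0.2 0 -0.1 0 0.2; 0 0 0 0 0.2"

```text
clock: 11.98
tcp_pos: [0.5473, -0.3221, 0.0544]
orientation: [0.257, 3.131, -0.0]
contact_force: [-0.3, -0.4, 3.3]
grip_width: 0.0299
```

carry_out --series "-0.2 0 -0.1 0 0.2; -0.1 0 -0.05 0 0.2; 0 0 0 0 0.2"

```text
clock: 12.35
tcp_pos: [0.5494, -0.3221, 0.0554]
orientation: [-0.257, -3.13, -0.001]
contact_force: [-3.9, 0.5, 1.1]
grip_width: 0.0297
```

```bash
python3 - <<'E'
from h import *
go()
f=eyes.grab_frame("wrist"); cv2.imwrite("pics/d1.png",cv2.resize(f["color"][200:,240:420],None,fx=4,fy=3))
f=eyes.grab_frame("side"); c=cv2.resize(f["color"][220:300,340:440],None,fx=8,fy=7,interpolation=cv2.INTER_CUBIC); cv2.imwrite("pics/d1s.png",c)
E
```

```text
at [ 0.5494 -0.3221  0.0554] psi -0.164 | shift cm [0. 0. 0.] turn 0 | F [-3.9  0.5  1.1] w 29.7 t 12.35
```

View pics/d1.png

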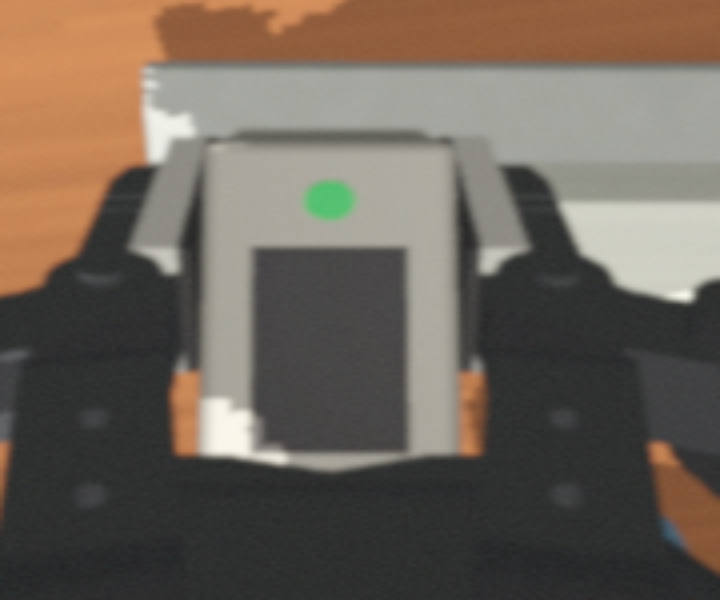

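View pics/d1s.png

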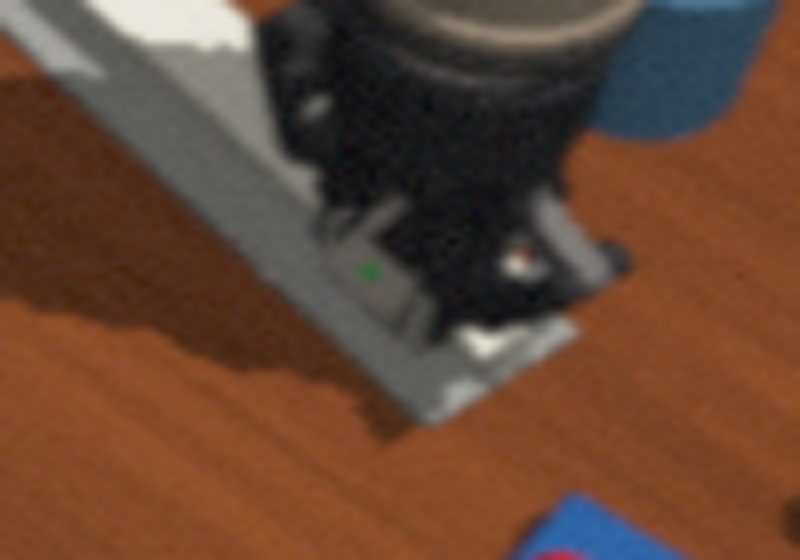

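carry_out --series "-0.2 0 0 0 0.2; 0 0 0 0 0.2; 0 0 0 0 0.2"

```text
clock: 12.82
tcp_pos: [0.5499, -0.3222, 0.0555]
orientation: [-0.258, -3.127, -0.003]
contact_force: [-7.0, 2.3, 5.6]
grip_width: 0.0296
```

```bash
python3 - <<'E'
from h import *
go()
o=r.get_obs()
for th in (.45,.52):
    c,s=np.cos(th),np.sin(th); print(th); pts(o,.0125*c+.011*s,.011+.0125*s-.011*c,th)
E
```

```text
at [ 0.5499 -0.3222  0.0555] psi -0.164 | shift cm [0. 0. 0.] turn 0 | F [-7.   2.3  5.6] w 29.6 t 12.82
0.45
liptip -14.7 30.1
seatcorner -23.1 33.8
nose? 17.1 36.6
footend 32.5 44.0
legbottom -23.4 17.0
lipbottom -12.5 25.6
0.52
liptip -12.2 31.0
seatcorner -20.9 34.1
nose? 19.1 39.7
footend 33.9 48.2
legbottom -19.9 17.4
lipbottom -9.7 26.7
```

carry_out --series "0.1 0 -0.2 0 0.2; 0 0 0 0 0.2; 0 0 0 0 0.2"

```text
clock: 13.2
tcp_pos: [0.5518, -0.3225, 0.0579]
orientation: [0.256, 3.13, -0.0]
contact_force: [-1.2, 0.2, -1.5]
grip_width: 0.0295
```

carry_out --series "0 0 -0.2 0 0.2; 0 0 0 0 0.2; 0 0 0 0 0.2"

```text
clock: 13.58
tcp_pos: [0.5515, -0.3224, 0.0586]
orientation: [0.256, 3.131, -0.001]
contact_force: [4.3, -2.8, -13.0]
grip_width: 0.0297
```

carry_out --series "0 0 0.15 0 0.2; -0.2 0 0 0 0.2; -0.2 0 0 0 0.2; 0 0 0 0 0.2"

```text
clock: 14.08
tcp_pos: [0.5537, -0.3231, 0.058]
orientation: [-0.258, -3.129, -0.001]
contact_force: [-4.4, 1.0, -1.1]
grip_width: 0.0297
```

carry_out --series "-0.2 0 0 0 0.2; -0.2 0 0 0 0.2; 0 0 0 0 0.2"

```text
clock: 14.45
tcp_pos: [0.5559, -0.3235, 0.0577]
orientation: [-0.258, -3.126, -0.003]
contact_force: [-8.8, 1.5, 1.1]
grip_width: 0.0296
```

```bash
python3 - <<'E'
from h import *
go()
f=eyes.grab_frame("wrist"); cv2.imwrite("pics/d2.png",cv2.resize(f["color"][200:,240:420],None,fx=4,fy=3))
f=eyes.grab_frame("side"); c=cv2.resize(f["color"][220:300,340:440],None,fx=8,fy=7,interpolation=cv2.INTER_CUBIC); cv2.imwrite("pics/d2s.png",c)
E
```

```text
at [ 0.5559 -0.3235  0.0577] psi -0.165 | shift cm [0. 0. 0.] turn 0 | F [-8.8  1.5  1.1] w 29.6 t 14.45
```

View pics/d2.png

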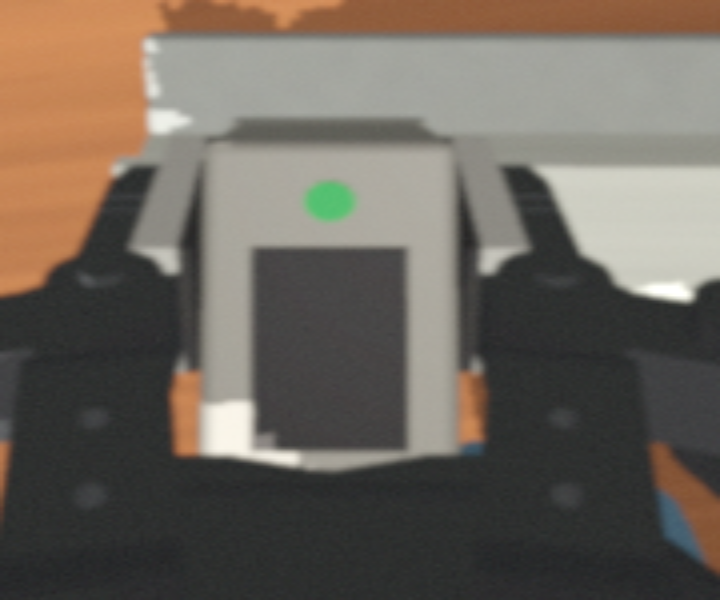

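carry_out --series "-0.2 0 0 0 0.2; -0.2 0 0 0 0.2; -0.2 0 0 0 0.2; 0 0 0 0 0.2"

```text
clock: 15.05
tcp_pos: [0.5618, -0.3245, 0.0576]
orientation: [-0.258, -3.125, -0.003]
contact_force: [-8.6, 2.3, 0.9]
grip_width: 0.0297
```

```bash
python3 - <<'E'
from h import *
go()
f=eyes.grab_frame("wrist"); cv2.imwrite("pics/d3.png",cv2.resize(f["color"][200:,240:420],None,fx=4,fy=3))
E
```

```text
at [ 0.5618 -0.3245  0.0576] psi -0.165 | shift cm [0. 0. 0.] turn 0 | F [-8.6  2.3  0.9] w 29.7 t 15.05
```

View pics/d3.png

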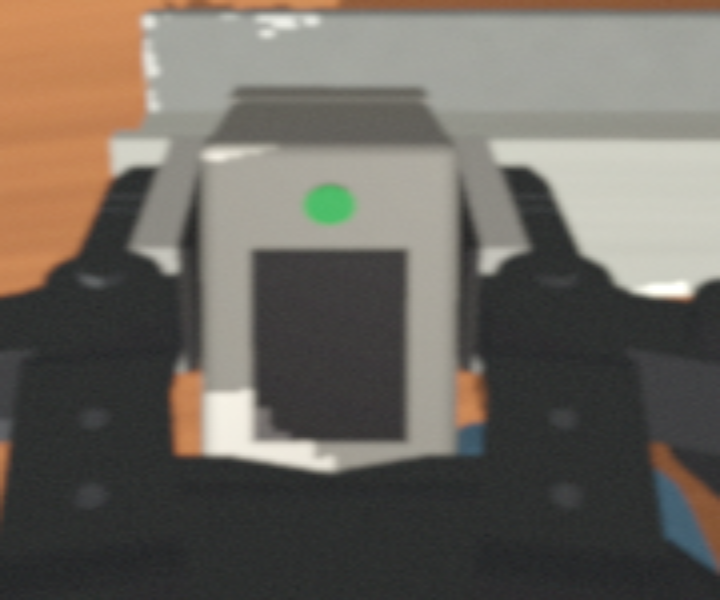

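carry_out --series "-0.2 0 0 0 0.2; -0.2 0 -0.05 0 0.2; -0.2 0 -0.05 0 0.2; 0 0 0 0 0.2"

```text
clock: 15.6
tcp_pos: [0.5634, -0.3248, 0.0576]
orientation: [-0.26, -3.118, -0.007]
contact_force: [-18.6, 4.9, 3.8]
grip_width: 0.0298
```

```bash
python3 - <<'E'
from h import *
go(); print(inrail(r.get_obs()["tcp_pos"]))
f=eyes.grab_frame("wrist"); cv2.imwrite("pics/d4.png",cv2.resize(f["color"][200:,240:420],None,fx=4,fy=3))
E
```

```text
at [ 0.5634 -0.3248  0.0576] psi -0.166 | shift cm [0. 0. 0.] turn 0 | F [-18.6   4.9   3.8] w 29.8 t 15.6
[-0.01302334 -0.10500421]
```

View pics/d4.png

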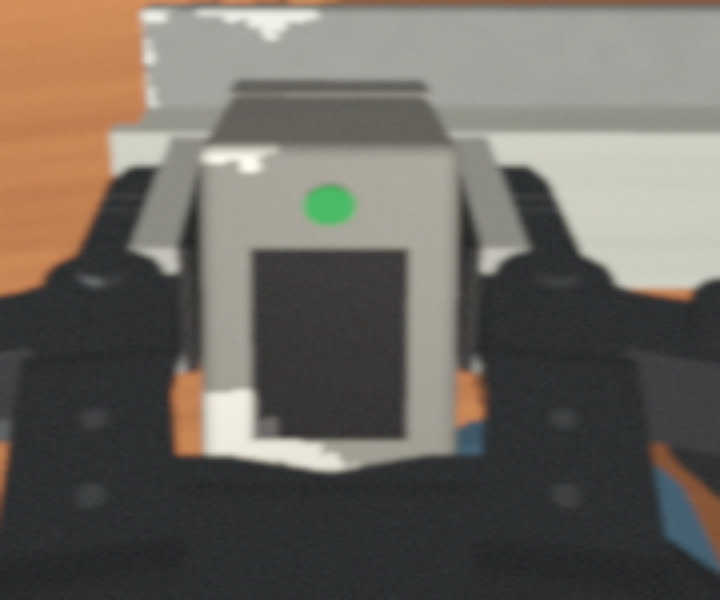

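carry_out --series "0.5 0 0.05 0 0.2; 0 0 0 0 0.55; 0 0 0 0 0.55; 0 0 -4 0 0.55; 0 0 -3 0 0.1; -3.2 0 0 0 0; 0 0 0 0 0; 0 0 0 0 0"

```text
clock: 16.65
tcp_pos: [0.5973, -0.3303, 0.1286]
orientation: [-0.257, -3.131, 0.0]
contact_force: [-0.5, -0.4, -0.0]
grip_width: 0.0
```

```bash
python3 - <<'E'
from h import *
go(); print(inrail(r.get_obs()["tcp_pos"]))
f=eyes.grab_frame("wrist"); cv2.imwrite("pics/d5.png",f["color"])
f=eyes.grab_frame("side"); c=cv2.resize(f["color"][220:300,340:440],None,fx=8,fy=7,interpolation=cv2.INTER_CUBIC); cv2.imwrite("pics/d5s.png",c)
E
```

```text
at [ 0.5973 -0.3303  0.1286] psi -0.164 | shift cm [0. 0. 0.] turn 0 | F [-0.5 -0.4 -0. ] w 0.0 t 16.65
[ 0.02128238 -0.10479678]
```

View pics/d5.png

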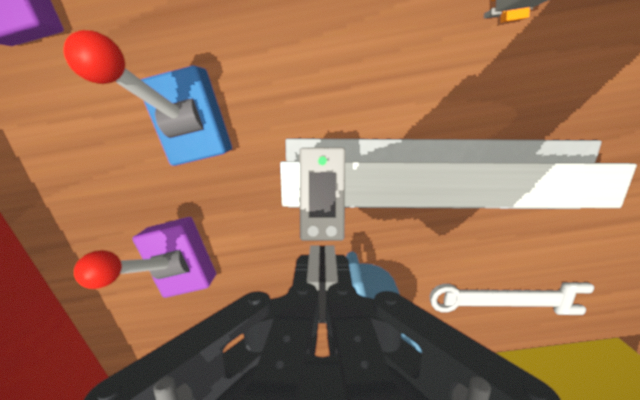

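View pics/d5s.png

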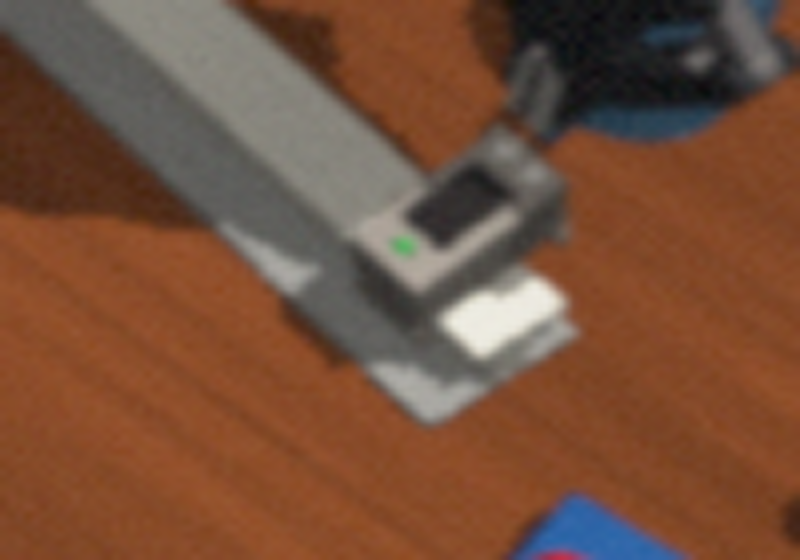

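carry_out --series "0 0 2 0 0; 0 0 0.8 0 0; 0 0 0.5 0 0; 0 0 0.5 0 0; 0 0 0 0 0"

```text
clock: 17.38
tcp_pos: [0.5972, -0.3301, 0.0902]
orientation: [-0.257, -3.13, -0.0]
contact_force: [0.0, 0.0, 0.1]
grip_width: 0.0001
```

carry_out --series "0 0 0.3 0 0; 0 0 0.3 0 0; 0 0 0 0 0"

```text
clock: 17.75
tcp_pos: [0.6002, -0.3311, 0.0879]
orientation: [0.256, 3.125, -0.002]
contact_force: [0.5, 2.9, 18.6]
grip_width: 0.0002
```

carry_out --series "0 0 0.4 0 0; 0 0 0 0 0"

```text
clock: 18.0
tcp_pos: [0.601, -0.3315, 0.0874]
orientation: [0.256, 3.123, -0.0]
contact_force: [-5.4, 8.2, 40.3]
grip_width: -0.0001
```

carry_out --series "0 0 -2 0 0; 0 0 -4 0 0; 5 0 -4 0 0; 3 0 -3 0 0.7; 0 0 0 0 0.7"

```text
clock: 18.62
tcp_pos: [0.5181, -0.3185, 0.2118]
orientation: [0.261, 3.128, -0.0]
contact_force: [0.6, -0.2, -0.5]
grip_width: 0.0361
```

```bash
python3 - <<'E'
from h import *
go(); print(inrail(r.get_obs()["tcp_pos"]))
f=eyes.grab_frame("wrist"); cv2.imwrite("pics/d6.png",f["color"])
f=eyes.grab_frame("side"); c=cv2.resize(f["color"][220:300,340:440],None,fx=8,fy=7,interpolation=cv2.INTER_CUBIC); cv2.imwrite("pics/d6s.png",c)
E
```

```text
at [ 0.5181 -0.3185  0.2118] psi -0.167 | shift cm [0. 0. 0.] turn 0 | F [ 0.6 -0.2 -0.5] w 36.1 t 18.62
[-0.0587497 -0.1063081]
```

View pics/d6.png

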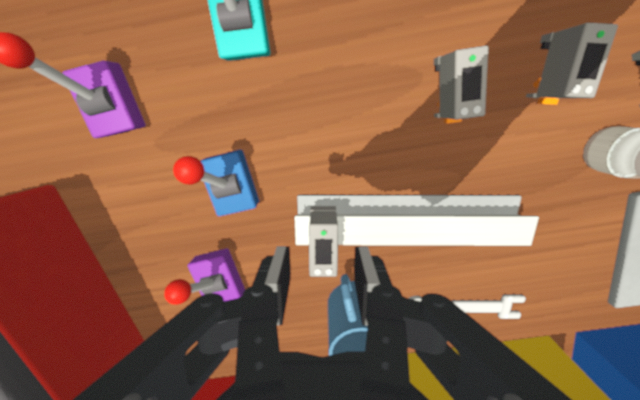

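View pics/d6s.png

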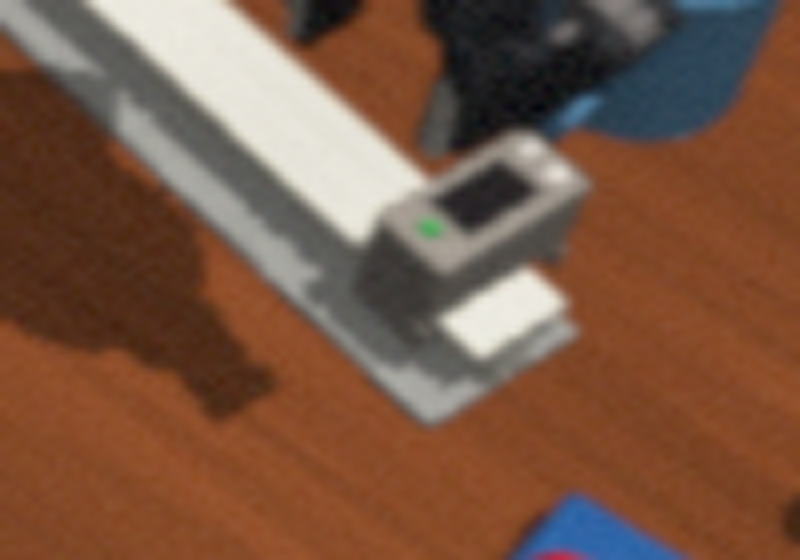

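```bash
python3 - <<'E'
from h import *
go(.43,-.165,.13,-.035)
E
```

```text
at [ 0.5199 -0.3169  0.2094] psi -0.163 | shift cm [11.34 13.52  7.95] turn -0.128 | F [ 0.7  0.  -0.1] w 50.4 t 18.73
```

carry_out --series "3.8 4.5 0 0 0.7; 3.8 4.5 1 0 0.7; 3.7 4.5 2 0 0.7; 0 0 5 -0.13 0.7; 0 0 0 0 0.7; 0 0 0 0 0.7"

```text
clock: 19.48
tcp_pos: [0.4309, -0.167, 0.1303]
orientation: [-0.059, -3.141, 0.002]
contact_force: [0.3, -0.9, -0.8]
grip_width: 0.0596
```

```bash
python3 - <<'E'
from h import *
o,s=avg(3);go(); print(o,tpsi(o))
f=eyes.grab_frame("wrist"); cv2.imwrite("pics/e1.png",f["color"])
c=cv2.resize(f["color"][150:300,250:400],None,fx=4.5,fy=4,interpolation=cv2.INTER_CUBIC); cv2.imwrite("pics/e1z.png",c)
E
```

```text
at [ 0.4313 -0.1671  0.131 ] psi -0.037 | shift cm [0. 0. 0.] turn 0 | F [-0.3 -0.3  0.4] w 60.0 t 19.62
{'tcp_pos': array([ 0.43131883, -0.16721267,  0.13091159]), 'orientation': array([ 5.85668705e-02,  3.13935041e+00, -1.62026193e-03])} -0.03730627279186319
```

View pics/e1z.png

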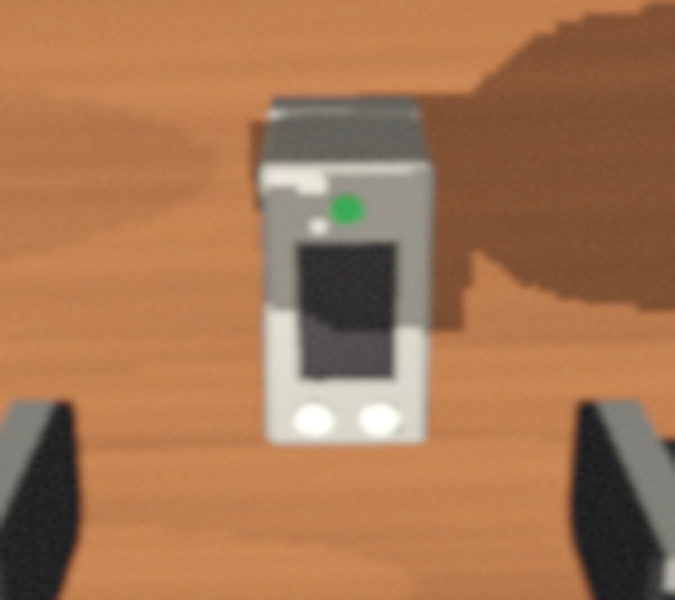

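```bash
cat >> h.py <<'E'
def modtop(f,o,l,z=.055):
    C=cam(f,o); P=onz(C,l,z); d=(-P[0]-P[1]+P[2]+P[3])/2
    yaw=np.arctan2(d[1],d[0]); c=P.mean(0); print("centre",c.round(4),"len",np.linalg.norm(d).round(4),"yaw",yaw.round(3)); return c,yaw
E
python3 - <<'E'
from h import *
o,s=avg(3); f=eyes.grab_frame("wrist")
c,yaw=modtop(f,o,np.array([(261,163),(434,163),(427,441),(267,441)])/[4.5,4]+[250,150])
u=np.array([np.cos(yaw),np.sin(yaw)]); t=c[:2]-.0135*u
go(t[0],t[1],.035,yaw)
E
```

```text
centre [ 0.442  -0.1626  0.055 ] len 0.0605 yaw -0.032
at [ 0.4305 -0.1661  0.1303] psi -0.035 | shift cm [0.22 0.39 9.53] turn -0.003 | F [-0.5 -0.   0. ] w 59.8 t 19.88
```

carry_out --series "0.2 0.3 3 0 0.7; 0 0 3 0 0.7; 0 0 2 0 0.7; 0 0 1.5 0 0.7; 0 0 0 0 0.2; 0 0 0 0 0.2; 0 0 0 0 0.2; 0 0 0 0 0.2"

```text
clock: 20.88
tcp_pos: [0.4286, -0.1627, 0.0353]
orientation: [0.053, 3.14, 0.0]
contact_force: [-0.5, -0.3, 2.6]
grip_width: 0.0293
```

```bash
python3 - <<'E'
from h import *
x,y=rl(-.0345,-.035); go(x,y,.11,RY)
f=eyes.grab_frame("wrist"); cv2.imwrite("pics/e2.png",cv2.resize(f["color"][180:,200:440],None,fx=3,fy=2.5))
E
```

```text
at [ 0.4286 -0.1627  0.0353] psi -0.034 | shift cm [-12.82  -8.53  -7.46] turn 0.132 | F [-0.5 -0.3  2.6] w 29.3 t 20.88
```

View pics/e2.png

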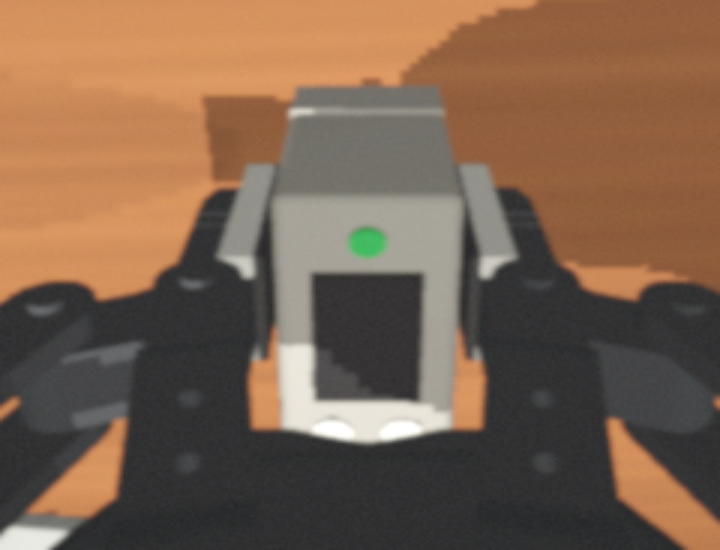

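carry_out --series "0 0 -3.5 0 0.2; 0 0 -4 0 0.2; -4.3 -2.8 0 0 0.2; -4.3 -2.8 0 0 0.2; -4.2 -2.9 0 0.13 0.2; 0 0 0 0 0.2; 0 0 0 0 0.2"

```text
clock: 21.8
tcp_pos: [0.5523, -0.2516, 0.1092]
orientation: [-0.256, -3.129, -0.001]
contact_force: [-1.6, -0.8, -2.3]
grip_width: 0.0295
```

```bash
python3 - <<'E'
from h import *
o,s=avg(3)
x,y=rl(-.0345,-.035); go(x,y,.076,RY)
f=eyes.grab_frame("wrist"); cv2.imwrite("pics/e3.png",f["color"])
E
```

```text
at [ 0.5523 -0.2511  0.1097] psi -0.163 | shift cm [-0.16 -0.09  3.37] turn 0.003 | F [-0.2  1.1 -1.8] w 29.4 t 21.95
```

View pics/e3.png

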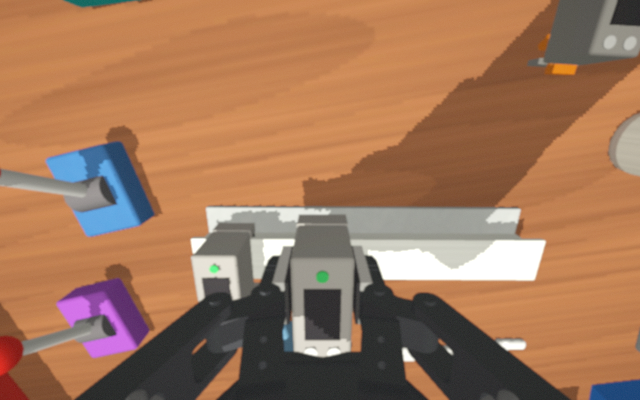

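carry_out --series "-0.2 -0.1 1.7 0 0.2; 0 0 1.7 0 0.2; 0 0 0.3 0 0.2; 0 0 0.3 0 0.2; 0 0 0.3 0 0.2; 0 0 0.3 0 0.2; 0 0 0 0 0.2"

```text
clock: 22.88
tcp_pos: [0.5561, -0.2542, 0.0643]
orientation: [0.258, 3.129, -0.001]
contact_force: [-0.5, -0.9, 6.9]
grip_width: 0.03
```

carry_out --series "0 0 0.3 0 0.2; 0 0 0.3 0 0.2; 0 0 0.3 0 0.2; 0 0 0 0 0.2; 0 0 0 0 0.2"

```text
clock: 23.5
tcp_pos: [0.5558, -0.2542, 0.0552]
orientation: [0.258, 3.129, -0.001]
contact_force: [-0.8, -0.3, 6.8]
grip_width: 0.0296
```

```bash
python3 - <<'E'
from h import *
go(); print(inrail(r.get_obs()["tcp_pos"]))
f=eyes.grab_frame("wrist"); cv2.imwrite("pics/e4.png",cv2.resize(f["color"][200:,240:420],None,fx=4,fy=3))
E
```

```text
at [ 0.5558 -0.2542  0.0552] psi -0.164 | shift cm [0. 0. 0.] turn 0 | F [-0.8 -0.3  6.8] w 29.6 t 23.5
[-0.03222738 -0.03667878]
```

View pics/e4.png

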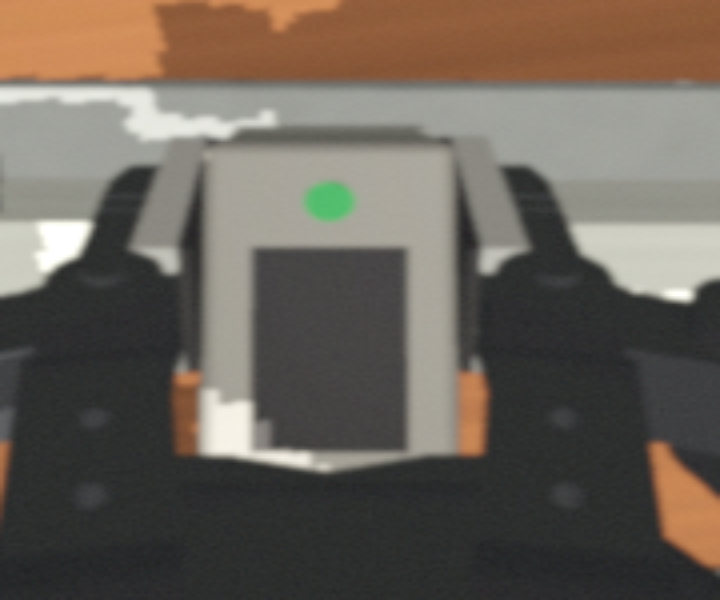

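carry_out --series "0 0 0.15 0 0.2; -0.2 0 -0.1 0 0.2; -0.2 0 -0.1 0 0.2; -0.2 0 -0.1 0 0.2; -0.2 0 -0.05 0 0.2; 0 0 0 0 0.2; 0 0 0 0 0.2"

```text
clock: 24.42
tcp_pos: [0.5615, -0.2542, 0.0562]
orientation: [-0.257, -3.128, -0.002]
contact_force: [-5.7, 1.1, 2.3]
grip_width: 0.0296
```

carry_out --series "0 0 -0.2 0 0.2; 0 0 -0.15 0 0.2; 0 0 0 0 0.2; 0 0 0 0 0.2"

```text
clock: 24.92
tcp_pos: [0.5632, -0.2543, 0.0591]
orientation: [-0.256, -3.131, 0.001]
contact_force: [4.6, -2.8, -20.1]
grip_width: 0.0295
```

carry_out --series "0 0 0.2 0 0.2; -0.2 0 0 0 0.2; -0.2 0 0 0 0.2; -0.2 0 0 0 0.2; -0.2 0 0 0 0.2; -0.2 0 0 0 0.2; -0.2 0 0 0 0.2; 0 0 0 0 0.2"

```text
clock: 25.92
tcp_pos: [0.5716, -0.2561, 0.0581]
orientation: [-0.258, -3.125, -0.004]
contact_force: [-9.5, 2.2, 1.8]
grip_width: 0.0295
```

```bash
python3 - <<'E'
from h import *
go(); print(inrail(r.get_obs()["tcp_pos"]))
f=eyes.grab_frame("wrist"); cv2.imwrite("pics/e5.png",cv2.resize(f["color"][200:,240:420],None,fx=4,fy=3))
E
```

```text
at [ 0.5716 -0.2561  0.0581] psi -0.165 | shift cm [0. 0. 0.] turn 0 | F [-9.5  2.2  1.8] w 29.5 t 25.93
[-0.01628244 -0.03589742]
```

View pics/e5.png

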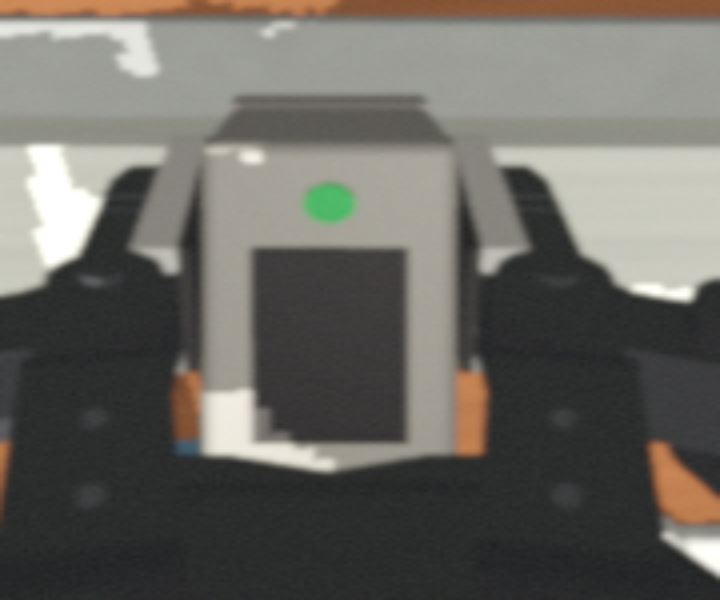

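carry_out --series "-0.2 0 0 0 0.2; -0.2 0 0 0 0.2; 0.3 0 0 0 0.2; 0 0 0 0 0.55; 0 0 0 0 0.55; 0 0 -4 0 0.55; 0 0 -3 0 0.1; -3.2 0 0 0 0"

```text
clock: 26.98
tcp_pos: [0.6085, -0.2635, 0.1321]
orientation: [0.259, 3.126, -0.002]
contact_force: [0.9, -0.1, 0.2]
grip_width: 0.011
```

carry_out --series "0 0 0 0 0; 0 0 0 0 0"

```text
clock: 27.22
tcp_pos: [0.6071, -0.262, 0.1282]
orientation: [-0.257, -3.131, 0.0]
contact_force: [-0.5, -0.7, -0.4]
grip_width: -0.0003
```

```bash
python3 - <<'E'
from h import *
x,y=rl(.021,-.035);go(x,y,.09,RY); print(inrail(r.get_obs()["tcp_pos"]))
f=eyes.grab_frame("wrist"); cv2.imwrite("pics/e6.png",f["color"][100:300,200:500])
f=eyes.grab_frame("side"); c=cv2.resize(f["color"][200:300,320:440],None,fx=6,fy=6,interpolation=cv2.INTER_CUBIC); cv2.imwrite("pics/e6s.png",c)
E
```

```text
at [ 0.6071 -0.262   0.1282] psi -0.164 | shift cm [-0.13  0.08  3.82] turn 0.002 | F [-0.5 -0.7 -0.4] w -0.3 t 27.23
[ 0.01969887 -0.03583731]
```

View pics/e6.png

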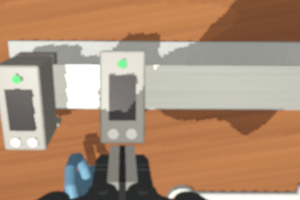

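View pics/e6s.png

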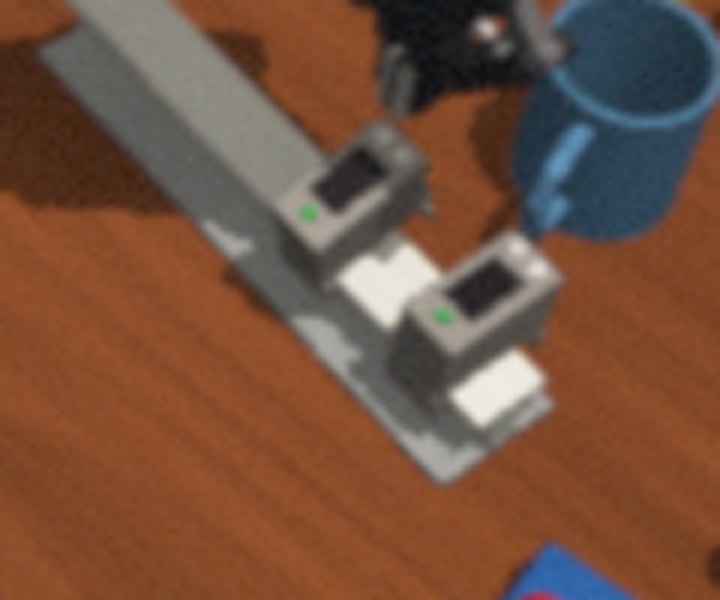

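Module C is hooked and tilted, in the same state as D was before its press. Pressing it now.

carry_out --series "0 0 2 0 0; 0 0 0.8 0 0; 0 0 0.5 0 0; 0 0 0.5 0 0; 0 0 0.3 0 0; 0 0 0.2 0 0; 0 0 0 0 0"

```text
clock: 28.2
tcp_pos: [0.6098, -0.2627, 0.0879]
orientation: [0.256, 3.126, -0.001]
contact_force: [-0.5, 2.2, 19.0]
grip_width: -0.0001
```

carry_out --series "0 0 0.3 0 0; 0 0 0 0 0"

```text
clock: 28.45
tcp_pos: [0.6114, -0.2632, 0.0876]
orientation: [0.256, 3.122, -0.0]
contact_force: [-2.4, 4.9, 33.6]
grip_width: 0.0001
```

carry_out --series "0 0 -3 0 0; 0 0 -5 0 0; 4 4 0 0 0.7; 4 4.2 0 0 0.7; 4 4.2 0 0 0.7; 3 4 2 0 0.7; 0 0 4 0 0.7; 0 0 0 0 0.7"

```text
clock: 29.45
tcp_pos: [0.4836, -0.075, 0.1002]
orientation: [-0.255, -3.125, 0.001]
contact_force: [-0.5, -0.7, 0.8]
grip_width: 0.0597
```

```bash
python3 - <<'E'
from h import *
go(.428,-.055,.13,-.157)
f=eyes.grab_frame("wrist"); cv2.imwrite("pics/f1.png",f["color"])
E
```

```text
at [ 0.4836 -0.075   0.1002] psi -0.163 | shift cm [ 5.83  1.06 -2.95] turn -0.006 | F [-0.5 -0.7  0.8] w 59.7 t 29.45
```

View pics/f1.png

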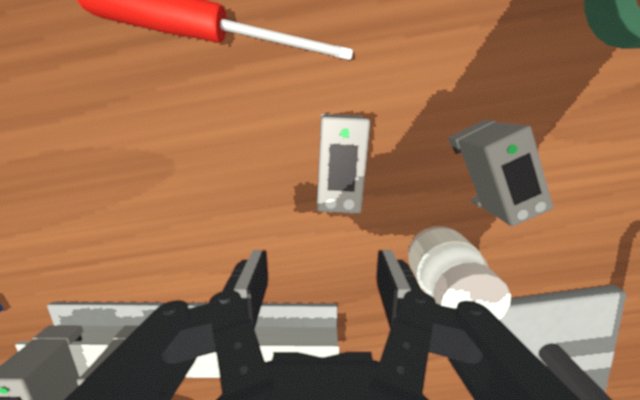

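carry_out --series "3 0.5 -3 0 0.7; 2.8 0.5 0 0 0.7; 0 0 0 0.05 0.7; 0 0 0 0 0.7; 0 0 0 0 0.7"

```text
clock: 30.12
tcp_pos: [0.4315, -0.0571, 0.133]
orientation: [0.336, 3.122, -0.0]
contact_force: [0.6, 0.4, 0.5]
grip_width: 0.0597
```

```bash
python3 - <<'E'
from h import *
o,s=avg(3);go()
f=eyes.grab_frame("wrist"); cv2.imwrite("pics/f2.png",f["color"])
c=cv2.resize(f["color"][150:300,250:400],None,fx=4.5,fy=4,interpolation=cv2.INTER_CUBIC); cv2.imwrite("pics/f2z.png",c)
E
```

```text
at [ 0.4309 -0.0568  0.1325] psi -0.214 | shift cm [0. 0. 0.] turn 0 | F [-0.5 -0.4 -0.2] w 59.4 t 30.27
```

View pics/f2z.png

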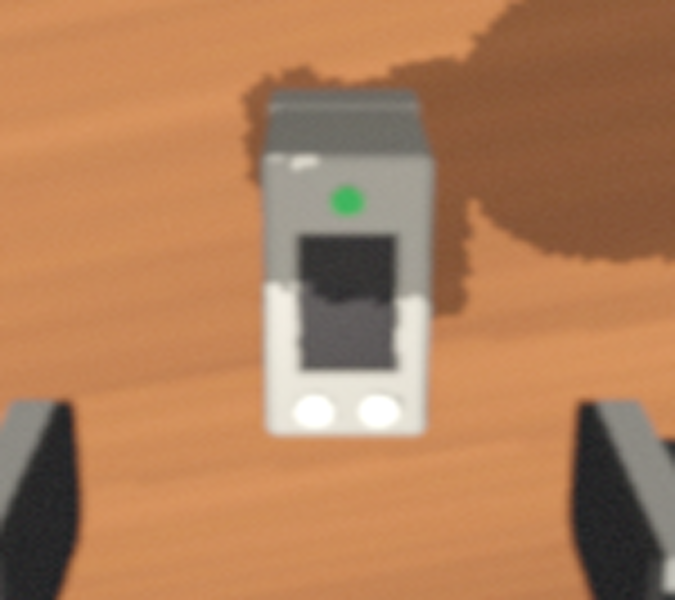

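```bash
python3 - <<'E'
from h import *
o,s=avg(3); f=eyes.grab_frame("wrist")
c,yaw=modtop(f,o,np.array([(264,156),(433,156),(426,435),(266,435)])/[4.5,4]+[250,150])
u=np.array([np.cos(yaw),np.sin(yaw)]); t=c[:2]-.0135*u
go(t[0],t[1],.035,yaw)
E
```

```text
centre [ 0.4416 -0.0545  0.055 ] len 0.0609 yaw -0.216
at [ 0.4306 -0.0565  0.1323] psi -0.214 | shift cm [0.31 0.43 9.73] turn 0.002 | F [-0.1 -0.9 -0. ] w 59.8 t 30.52
```

carry_out --series "0.3 0.35 3 0 0.7; 0 0 3 0 0.7; 0 0 2 0 0.7; 0 0 1.7 0 0.7; 0 0 0 0 0.2; 0 0 0 0 0.2; 0 0 0 0 0.2; 0 0 0 0 0.2"

```text
clock: 31.52
tcp_pos: [0.4287, -0.0522, 0.0358]
orientation: [0.335, 3.123, 0.0]
contact_force: [0.6, 0.1, -1.1]
grip_width: 0.0294
```

```bash
python3 - <<'E'
from h import *
x,y=rl(-.0345,.035); go(x,y,.11,RY)
f=eyes.grab_frame("wrist"); cv2.imwrite("pics/f3.png",cv2.resize(f["color"][180:,200:440],None,fx=3,fy=2.5))
E
```

```text
at [ 0.4287 -0.0522  0.0358] psi -0.214 | shift cm [-16.14  -9.9   -7.41] turn -0.048 | F [ 0.6  0.1 -1.1] w 29.4 t 31.52
```

View pics/f3.png

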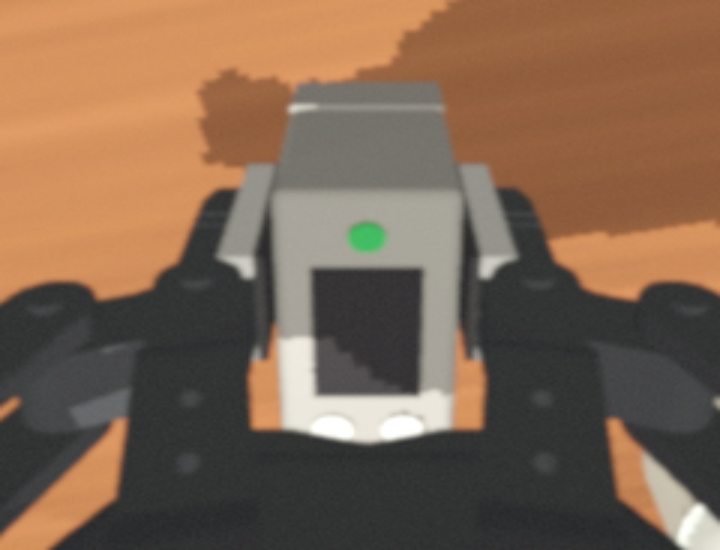

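carry_out --series "0 0 -3.5 0 0.2; 0 0 -4 0 0.2; -5.4 -3.3 0 0 0.2; -5.4 -3.3 0 0 0.2; -5.3 -3.3 0 -0.05 0.2; 0 0 0 0 0.2; 0 0 0 0 0.2"

```text
clock: 32.45
tcp_pos: [0.5628, -0.182, 0.1099]
orientation: [-0.258, -3.129, -0.001]
contact_force: [-0.2, 0.4, -1.1]
grip_width: 0.0297
```

```bash
python3 - <<'E'
from h import *
o,s=avg(3)
x,y=rl(-.0335,.035); go(x,y,.076,RY)
f=eyes.grab_frame("wrist"); cv2.imwrite("pics/f4.png",f["color"])
E
```

```text
at [ 0.5628 -0.1807  0.1101] psi -0.163 | shift cm [-0.4  -0.21  3.41] turn 0.003 | F [-0.3  1.5 -1.4] w 29.7 t 32.6
```

View pics/f4.png

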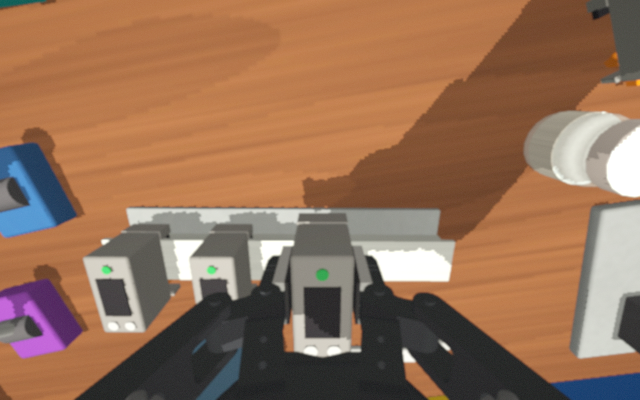

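carry_out --series "-0.4 -0.2 1.7 0 0.2; 0 0 1.7 0 0.2; 0 0 0.3 0 0.2; 0 0 0.3 0 0.2; 0 0 0.3 0 0.2; 0 0 0.3 0 0.2; 0 0 0 0 0.2"

```text
clock: 33.52
tcp_pos: [0.5683, -0.1855, 0.0647]
orientation: [0.258, 3.129, -0.001]
contact_force: [0.2, 0.4, 7.9]
grip_width: 0.0293
```

carry_out --series "0 0 0.3 0 0.2; 0 0 0.3 0 0.2; 0 0 0.3 0 0.2; 0 0 0.15 0 0.2; 0 0 0 0 0.2; 0 0 0 0 0.2"

```text
clock: 34.28
tcp_pos: [0.5678, -0.1854, 0.0541]
orientation: [0.258, 3.129, -0.001]
contact_force: [-1.0, 0.3, 7.7]
grip_width: 0.0294
```

```bash
python3 - <<'E'
from h import *
go(); print(inrail(r.get_obs()["tcp_pos"]))
f=eyes.grab_frame("wrist"); cv2.imwrite("pics/f5.png",cv2.resize(f["color"][200:,240:420],None,fx=4,fy=3))
E
```

```text
at [ 0.5678 -0.1854  0.0541] psi -0.164 | shift cm [0. 0. 0.] turn 0 | F [-1.   0.3  7.7] w 29.4 t 34.27
[-0.03169718  0.03318577]
```

View pics/f5.png

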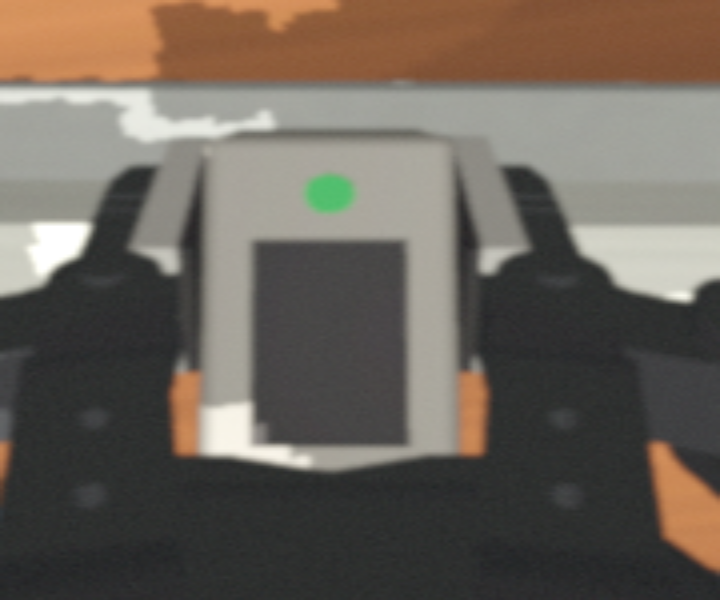

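carry_out --series "-0.2 0 -0.1 0 0.2; -0.2 0 -0.1 0 0.2; -0.2 0 -0.1 0 0.2; -0.2 0 -0.05 0 0.2; 0 0 0 0 0.2; 0 0 0 0 0.2"

```text
clock: 35.08
tcp_pos: [0.5746, -0.1859, 0.0571]
orientation: [-0.257, -3.13, -0.0]
contact_force: [-4.3, 1.1, 2.0]
grip_width: 0.0297
```

carry_out --series "0 0 -0.2 0 0.2; 0 0 -0.15 0 0.2; 0 0 0 0 0.2; 0 0 0 0 0.2"

```text
clock: 35.58
tcp_pos: [0.5757, -0.186, 0.0595]
orientation: [0.256, 3.13, -0.002]
contact_force: [5.0, -3.3, -18.6]
grip_width: 0.0297
```

Hooked: the lift test gives −18.6 N. Now rocking it down.

carry_out --series "0 0 0.2 0 0.2; -0.2 0 0 0 0.2; -0.2 0 0 0 0.2; -0.2 0 0 0 0.2; -0.2 0 0 0 0.2; -0.2 0 0 0 0.2; -0.2 0 0 0 0.2; 0 0 0 0 0.2"

```text
clock: 36.58
tcp_pos: [0.5836, -0.1875, 0.0583]
orientation: [-0.258, -3.124, -0.003]
contact_force: [-9.7, 1.3, 2.8]
grip_width: 0.0297
```

carry_out --series "-0.2 0 0 0 0.2; -0.2 0 0 0 0.2; 0 0 0 0 0.2"

```text
clock: 36.95
tcp_pos: [0.5868, -0.188, 0.0582]
orientation: [-0.258, -3.123, -0.004]
contact_force: [-10.9, 3.6, 2.9]
grip_width: 0.0295
```

```bash
python3 - <<'E'
from h import *
go(); print(inrail(r.get_obs()["tcp_pos"]))
f=eyes.grab_frame("wrist"); cv2.imwrite("pics/f6.png",cv2.resize(f["color"][200:,240:420],None,fx=4,fy=3))
E
```

```text
at [ 0.5868 -0.188   0.0582] psi -0.165 | shift cm [0. 0. 0.] turn 0 | F [-10.9   3.6   2.9] w 29.5 t 36.95
[-0.01253632  0.0337635 ]
```

View pics/f6.png

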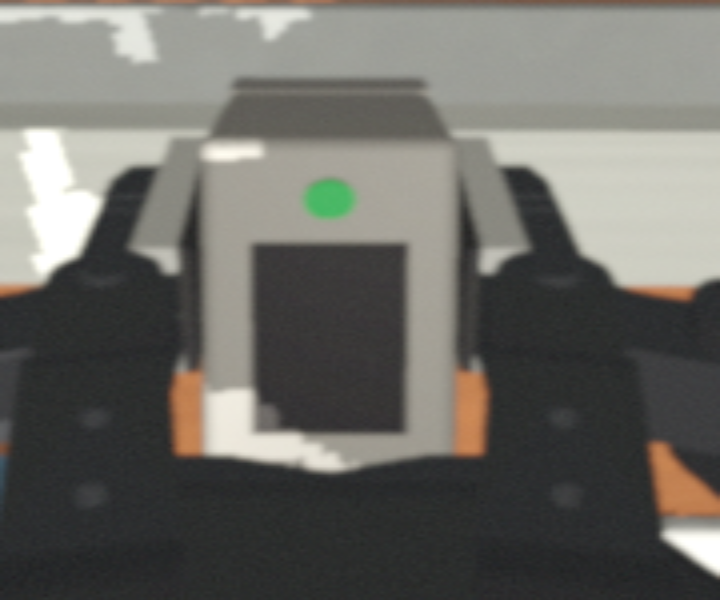

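carry_out --series "0.3 0 0 0 0.2; 0 0 0 0 0.55; 0 0 0 0 0.55; 0 0 -4 0 0.55; 0 0 -3 0 0.1; -3.4 0 0 0 0; 0 0 0 0 0; 0 0 0 0 0"

```text
clock: 38.0
tcp_pos: [0.6213, -0.1939, 0.1287]
orientation: [-0.257, -3.131, 0.0]
contact_force: [-0.1, -0.5, 0.4]
grip_width: 0.0
```

```bash
python3 - <<'E'
from h import *
x,y=rl(.021,.035);go(x,y,.09,RY); print(inrail(r.get_obs()["tcp_pos"]))
f=eyes.grab_frame("wrist"); cv2.imwrite("pics/f7.png",f["color"][100:300,150:550])
E
```

```text
at [ 0.6213 -0.1939  0.1287] psi -0.164 | shift cm [0.14 0.13 3.87] turn 0.002 | F [-0.1 -0.5  0.4] w 0.0 t 38.0
[0.02239246 0.03370208]
```

View pics/f7.png

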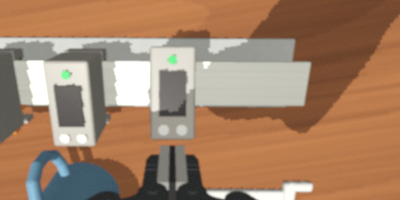

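carry_out --series "0 0 2 0 0; 0 0 0.8 0 0; 0 0 0.5 0 0; 0 0 0.5 0 0; 0 0 0.3 0 0; 0 0 0.2 0 0; 0 0 0.2 0 0; 0 0 0 0 0"

```text
clock: 39.05
tcp_pos: [0.6246, -0.1947, 0.0876]
orientation: [0.257, 3.124, -0.0]
contact_force: [-1.6, 2.1, 25.7]
grip_width: 0.0003
```

carry_out --series "0 0 -4 0 0; 0 0 -5 0 0.3; 4 4.2 -4 0 0.7; 4 4.2 0 0 0.7; 4 4.2 0 0 0.7; 4 4.2 0 0 0.7; 3 4.2 0 -0.18 0.7; 0 0 0 -0.18 0.7"

```text
clock: 40.05
tcp_pos: [0.4694, 0.0433, 0.2083]
orientation: [0.329, -3.122, -0.002]
contact_force: [-0.1, -0.6, 0.1]
grip_width: 0.06
```

```bash
python3 - <<'E'
from h import *
go(.454,.051,.13,.285)
f=eyes.grab_frame("wrist"); cv2.imwrite("pics/g1.png",f["color"])
E
```

```text
at [0.4694 0.0433 0.2083] psi 0.21 | shift cm [1.33 1.06 7.84] turn -0.075 | F [-0.1 -0.6  0.1] w 60.0 t 40.05
```

View pics/g1.png

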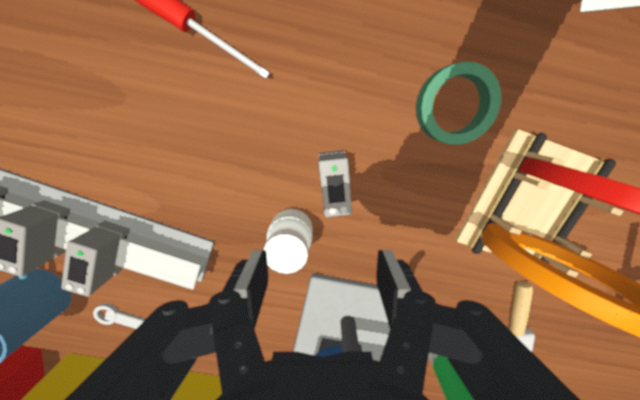

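carry_out --series "1.3 1 3 -0.08 0.7; 0 0 4.8 0 0.7; 0 0 0 0 0.7; 0 0 0 0 0.7"

```text
clock: 40.6
tcp_pos: [0.458, 0.0456, 0.1322]
orientation: [-0.428, 3.112, -0.001]
contact_force: [1.2, 0.3, 0.9]
grip_width: 0.06
```

```bash
python3 - <<'E'
from h import *
o,s=avg(3);go()
f=eyes.grab_frame("wrist"); cv2.imwrite("pics/g2.png",f["color"])
c=cv2.resize(f["color"][150:300,250:400],None,fx=4.5,fy=4,interpolation=cv2.INTER_CUBIC); cv2.imwrite("pics/g2z.png",c)
E
```

```text
at [0.4585 0.0463 0.1328] psi 0.275 | shift cm [0. 0. 0.] turn 0 | F [-0.3 -0.1  0.5] w 59.4 t 40.75
```

View pics/g2z.png

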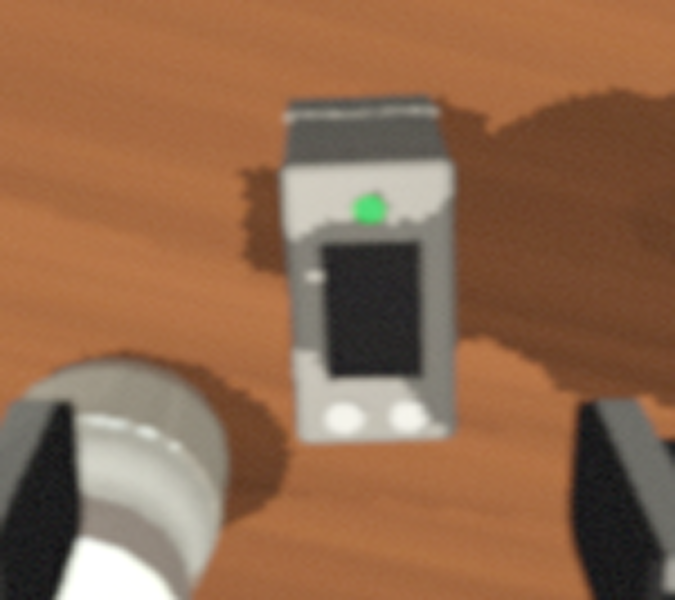

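```bash
python3 - <<'E'
from h import *
o,s=avg(3); f=eyes.grab_frame("wrist")
c,yaw=modtop(f,o,np.array([(282,165),(455,160),(455,437),(300,442)])/[4.5,4]+[250,150])
u=np.array([np.cos(yaw),np.sin(yaw)]); v=np.array([-u[1],u[0]]); t=c[:2]-.0135*u
go(t[0],t[1],.035,yaw)
C=cam(f,o)
# jar centre: bottom circle left ~ ; use trace
d=spotter.trace(f,"jar")
if d:
    ys,xs=np.nonzero(d[0]["pixels"]); print(d[0]["confidence"],xs.min(),xs.max(),ys.min(),ys.max())
    print("near rim of base at",onz(C,[(xs[ys==ys.min()].mean(),ys.min())],0.0))
ft=spotter.trace(eyes.grab_frame("top"),"jar")
for k in (-1,1): print("finger",t+k*.045*v)
E
```

```text
centre [0.4667 0.0581 0.055 ] len 0.0607 yaw 0.314
at [0.4575 0.0464 0.1318] psi 0.276 | shift cm [0.16 0.82 9.68] turn -0.038 | F [-0.1  0.4 -0. ] w 59.7 t 41.0
0.93 255 299 241 330
near rim of base at [[0.52127419 0.01511791 0.        ]]
finger [0.46774309 0.01110568]
finger [0.43993838 0.09670298]
```

carry_out --series "0.15 0.75 2 0 0.7; 0 0 3 -0.04 0.7; 0 0 3 0 0.7; 0 0 1.7 0 0.7; 0 0 0 0 0.2; 0 0 0 0 0.2; 0 0 0 0 0.2; 0 0 0 0 0.2"

```text
clock: 42.15
tcp_pos: [0.454, 0.0533, 0.0348]
orientation: [-0.495, 3.102, 0.0]
contact_force: [0.2, 0.0, -1.4]
grip_width: 0.0295
```

```bash
python3 - <<'E'
from h import *
x,y=rl(-.0345,.105); go(x,y,.11,RY)
f=eyes.grab_frame("wrist"); cv2.imwrite("pics/g3.png",cv2.resize(f["color"][180:,200:440],None,fx=3,fy=2.5))
E
```

```text
at [0.454  0.0533 0.0348] psi 0.316 | shift cm [ -6.48 -19.74  -7.52] turn 0.482 | F [ 0.2  0.  -1.4] w 29.5 t 42.15
```

View pics/g3.png

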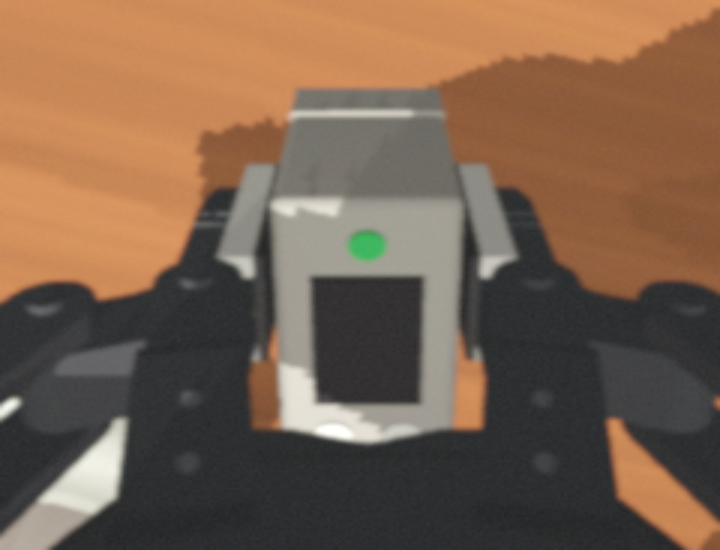

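carry_out --series "0 0 -4 0 0.2; 0 0 -5.5 0 0.2; -1.6 -4.9 0 0 0.2; -1.6 -4.9 0 0 0.2; -1.6 -4.9 0 0 0.2; -1.6 -4.9 0 0.16 0.2; 0 0 0 0.16 0.2; 0 0 0 0.16 0.2"

```text
clock: 43.2
tcp_pos: [0.5755, -0.1141, 0.1292]
orientation: [-0.268, -3.13, 0.0]
contact_force: [-0.1, -0.1, -1.6]
grip_width: 0.0297
```

```bash
python3 - <<'E'
from h import *
o,s=avg(3)
x,y=rl(-.035,.105); go(x,y,.11,RY)
E
```

```text
at [ 0.5753 -0.113   0.1291] psi -0.161 | shift cm [-0.13 -0.08  1.91] turn 0.005 | F [ 0.  -0.5 -2.3] w 29.3 t 43.35
```

carry_out --series "-0.1 -0.1 3 0.005 0.2; 0 0 2.3 0 0.2; 0 0 0 0 0.2; 0 0 0.3 0 0.2; 0 0 0.3 0 0.2; 0 0 0.3 0 0.2; 0 0 0.3 0 0.2; 0 0 0 0 0.2"

```text
clock: 44.35
tcp_pos: [0.5786, -0.1152, 0.0665]
orientation: [0.264, 3.125, -0.0]
contact_force: [-1.2, -0.7, 6.8]
grip_width: 0.0295
```

carry_out --series "0 0 0.3 0 0.2; 0 0 0.3 0 0.2; 0 0 0.3 0 0.2; 0 0 0.15 0 0.2; 0 0 0 0 0.2; 0 0 0 0 0.2"

```text
clock: 45.1
tcp_pos: [0.5784, -0.1152, 0.056]
orientation: [0.264, 3.126, -0.0]
contact_force: [-0.5, -0.4, 7.3]
grip_width: 0.0299
```

```bash
python3 - <<'E'
from h import *
go(); print(inrail(r.get_obs()["tcp_pos"]))
f=eyes.grab_frame("wrist"); cv2.imwrite("pics/g5.png",cv2.resize(f["color"][200:,240:420],None,fx=4,fy=3))
E
```

```text
at [ 0.5784 -0.1152  0.056 ] psi -0.169 | shift cm [0. 0. 0.] turn 0 | F [-0.5 -0.4  7.3] w 29.9 t 45.1
[-0.0328167   0.10416167]
```

View pics/g5.png

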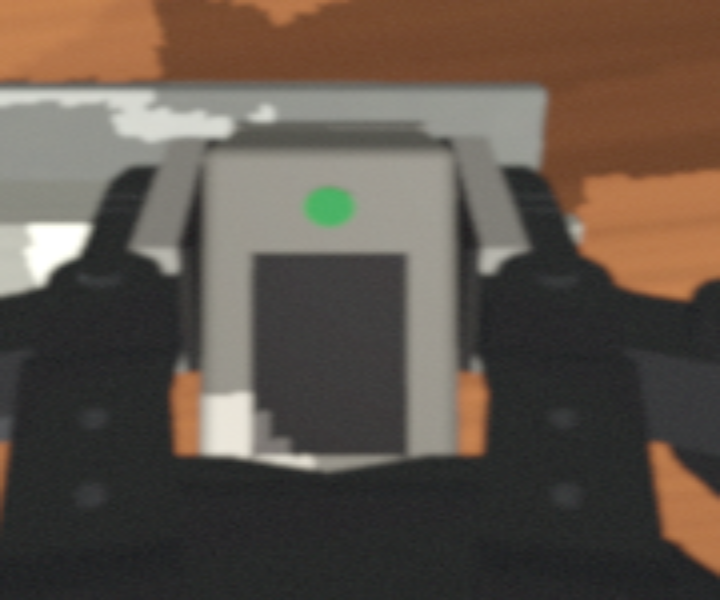

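Slightly less tilt than the others here, so I'll go about 2 mm lower before sliding in.

carry_out --series "0 0 0.2 0 0.2; -0.2 0 -0.1 0 0.2; -0.2 0 -0.1 0 0.2; -0.2 0 -0.1 0 0.2; -0.2 0 -0.05 0 0.2; 0 0 0 0 0.2; 0 0 0 0 0.2"

```text
clock: 46.02
tcp_pos: [0.584, -0.1155, 0.0552]
orientation: [-0.265, -3.13, -0.001]
contact_force: [-2.1, 0.7, 0.4]
grip_width: 0.0293
```

carry_out --series "0 0 -0.2 0 0.2; 0 0 -0.15 0 0.2; 0 0 0 0 0.2; 0 0 0 0 0.2"

```text
clock: 46.52
tcp_pos: [0.5843, -0.1158, 0.0585]
orientation: [0.265, 3.13, -0.001]
contact_force: [3.6, -1.8, -9.1]
grip_width: 0.0296
```

carry_out --series "0 0 0.15 0 0.2; -0.2 0 0 0 0.2; -0.2 0 0 0 0.2; -0.2 0 0 0 0.2; -0.2 0 0 0 0.2; -0.2 0 0 0 0.2; -0.2 0 0 0 0.2; 0 0 0 0 0.2"

```text
clock: 47.52
tcp_pos: [0.5926, -0.1172, 0.057]
orientation: [-0.265, -3.123, -0.004]
contact_force: [-10.2, 3.3, 9.0]
grip_width: 0.0295
```

carry_out --series "-0.2 0 0 0 0.2; -0.2 0 0 0 0.2; 0 0 0 0 0.2"

```text
clock: 47.9
tcp_pos: [0.5965, -0.1179, 0.0568]
orientation: [-0.265, -3.123, -0.003]
contact_force: [-9.6, 1.7, 6.7]
grip_width: 0.0296
```

```bash
python3 - <<'E'
from h import *
go(); print(inrail(r.get_obs()["tcp_pos"]))
f=eyes.grab_frame("wrist"); cv2.imwrite("pics/g6.png",cv2.resize(f["color"][200:,240:420],None,fx=4,fy=3))
E
```

```text
at [ 0.5965 -0.1179  0.0568] psi -0.169 | shift cm [0. 0. 0.] turn 0 | F [-9.6  1.7  6.7] w 29.6 t 47.9
[-0.01453972  0.10448806]
```

View pics/g6.png

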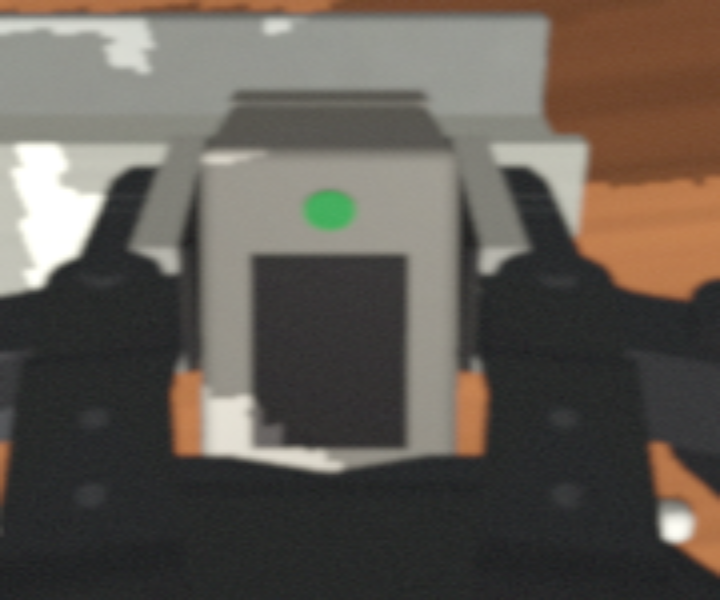

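carry_out --series "-0.2 0 -0.05 0 0.2; -0.2 0 0 0 0.2; 0 0 0 0 0.2"

```text
clock: 48.32
tcp_pos: [0.5978, -0.1182, 0.0567]
orientation: [-0.265, -3.118, -0.005]
contact_force: [-16.5, 3.0, 10.2]
grip_width: 0.0295
```

carry_out --series "0.3 0 0 0 0.2; 0 0 0 0 0.55; 0 0 0 0 0.55; 0 0 -4 0 0.55; 0 0 -3 0 0.1; -3.4 0 0 0 0; 0 0 0 0 0; 0 0 0 0 0"

```text
clock: 49.32
tcp_pos: [0.6341, -0.1244, 0.1275]
orientation: [-0.265, -3.13, 0.0]
contact_force: [-0.7, 0.9, 0.3]
grip_width: -0.0002
```

```bash
python3 - <<'E'
from h import *
x,y=rl(.021,.105);go(x,y,.09,RY); print(inrail(r.get_obs()["tcp_pos"]))
f=eyes.grab_frame("wrist"); cv2.imwrite("pics/g7.png",f["color"][100:300,150:550])
E
```

```text
at [ 0.6341 -0.1244  0.1275] psi -0.169 | shift cm [0.25 0.07 3.75] turn -0.003 | F [-0.7  0.9  0.3] w -0.2 t 49.33
[0.02356942 0.10429446]
```

View pics/g7.png

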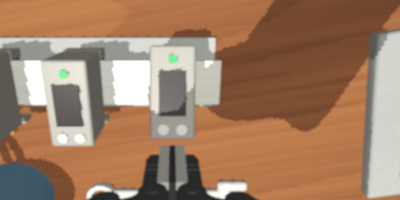

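carry_out --series "0.3 0 2 0 0; 0 0 0.8 0 0; 0 0 0.5 0 0; 0 0 0.5 0 0; 0 0 0.3 0 0; 0 0 0.2 0 0; 0 0 0 0 0; 0 0 0 0 0"

```text
clock: 50.38
tcp_pos: [0.6332, -0.1244, 0.0879]
orientation: [0.265, 3.127, 0.002]
contact_force: [-4.4, 2.4, 26.0]
grip_width: -0.0001
```

carry_out --series "0 0 0.15 0 0; 0 0 0 0 0; 0 0 -4 0 0; 0 0 -5 0 0; 6 0 -3 0 0.4; 6 0 0 0 0.7; 0 0 0 0 0.7"

```text
clock: 51.25
tcp_pos: [0.511, -0.1035, 0.1994]
orientation: [-0.267, -3.123, -0.006]
contact_force: [1.0, 0.3, -0.1]
grip_width: 0.0546
```

```bash
python3 - <<'E'
from h import *
go()
f=eyes.grab_frame("side"); c=cv2.resize(f["color"][170:300,310:450],None,fx=5.5,fy=4.5,interpolation=cv2.INTER_CUBIC); cv2.imwrite("pics/g8s.png",c)
f=eyes.grab_frame("top"); c=cv2.resize(f["color"][140:240,310:450],None,fx=5.5,fy=5.5,interpolation=cv2.INTER_CUBIC); cv2.imwrite("pics/g8t.png",c)
E
```

```text
at [ 0.511  -0.1035  0.1994] psi -0.171 | shift cm [0. 0. 0.] turn 0 | F [ 1.   0.3 -0.1] w 54.6 t 51.25
```

View pics/g8s.png

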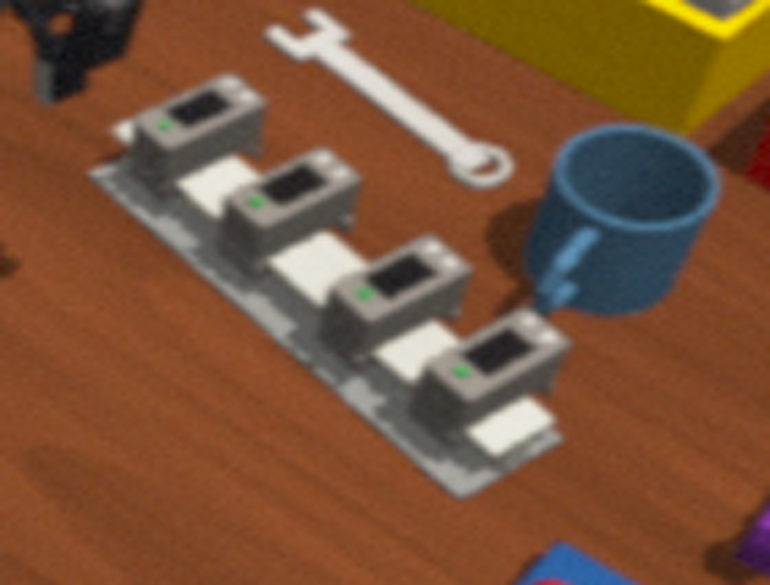

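View pics/g8t.png

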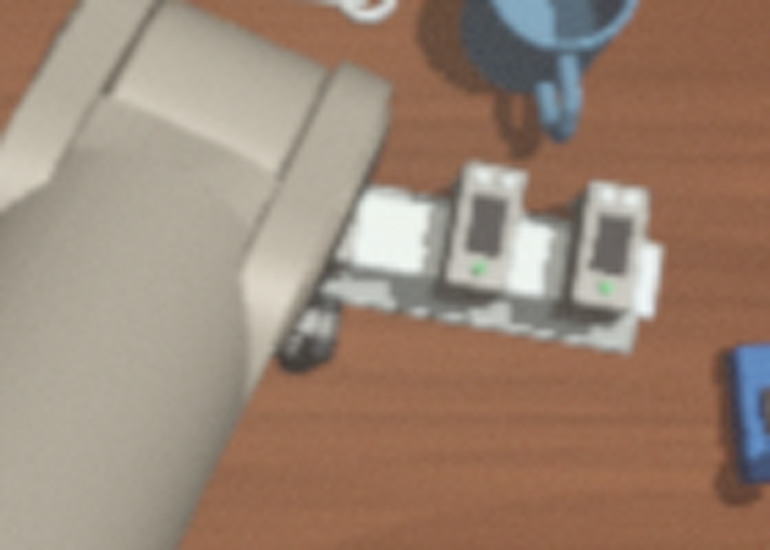

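```bash
python3 - <<'E'
from h import *
f=eyes.grab_frame("top"); C=cam(f)
for n,l in dict(red=[(45,490),(283,522)],orange=[(68,378),(303,414)]).items():
    for z in (.09,.1):
        P=onz(C,np.array(l)/3.5+[130,100],z); d=P[0]-P[1]
        print(n,z,P.mean(0).round(4),np.linalg.norm(d).round(4),"yaw",np.arctan2(-d[0],d[1]).round(3))
go(.42,.2,.30,-.12)
E
```

```text
red 0.09 [0.4102 0.3164 0.09  ] 0.1821 yaw -0.118
red 0.1 [0.4098 0.3127 0.1   ] 0.1804 yaw -0.118
orange 0.09 [0.4933 0.3065 0.09  ] 0.1829 yaw -0.138
orange 0.1 [0.4921 0.3029 0.1   ] 0.1812 yaw -0.138
at [ 0.5181 -0.104   0.2012] psi -0.168 | shift cm [14.75 28.33 -9.89] turn -0.048 | F [-0.  -0.2  1.1] w 59.8 t 51.4
```

```bash
python3 - <<'E'
from h import *
o=r.get_obs(); print(o["joints"].round(3), "psi",tpsi(o),"az",np.arctan2(o["tcp_pos"][1],o["tcp_pos"][0]))
E
```

```text
[-0.594  0.369  0.848  1.986 -0.343  0.934  1.832] psi -0.16788057289077202 az -0.1980322136636787
```

carry_out --series "5 0 -3 0 0.7; 5 0 -3 0 0.7; 1.2 5 -2 0 0.7; 1 5 -2 0 0.7; 1 5 -2 0.15 0.7; 1 5 0 0.15 0.7; 0.5 5 0 0.15 0.7; 0 0 0 0 0.7"

```text
clock: 52.4
tcp_pos: [0.4411, 0.1676, 0.3202]
orientation: [0.949, 2.992, -0.002]
contact_force: [0.3, -1.5, -1.1]
grip_width: 0.0597
```

```bash
python3 - <<'E'
from h import *
go(.44,.25,.32,-1.70)
E
```

```text
at [0.4411 0.1676 0.3202] psi -0.614 | shift cm [4.84 6.67 0.  ] turn 1.086 | F [ 0.3 -1.5 -1.1] w 59.7 t 52.4
```

carry_out --series "2.4 3.3 0 0 0.7; 2.4 3.3 0 0 0.7; 0 0 0 0.18 0.7; 0 0 0 0.18 0.7; 0 0 0 0.18 0.7; 0 0 0 0.18 0.7; 0 0 0 0.18 0.7; 0 0 0 0.18 0.7"

```text
clock: 53.4
tcp_pos: [0.4397, 0.2441, 0.3204]
orientation: [2.365, 2.067, 0.0]
contact_force: [0.1, 0.5, -0.5]
grip_width: 0.0596
```

```bash
python3 - <<'E'
from h import *
o,s=avg(3)
go(.44,.25,.32,-1.70)
f=eyes.grab_frame("wrist"); cv2.imwrite("pics/h1.png",f["color"])
print(r.get_obs()["joints"].round(2))
E
```

```text
at [0.4394 0.2444 0.3203] psi -1.696 | shift cm [ 0.57 -0.01  0.03] turn 0.004 | F [ 0.4 -0.4 -0.4] w 59.9 t 53.55
[-1.26  0.12  0.69  1.89 -0.08  1.16 -0.66]
```

View pics/h1.png

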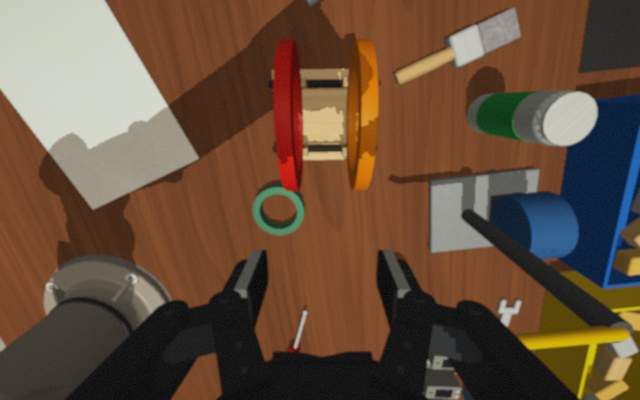

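```bash
python3 - <<'E'
from h import *
fs=eyes.grab_frame("side"); ft=eyes.grab_frame("top"); Cs,Ct=cam(fs),cam(ft)
a=cv2.imread("pics/a_side.png"); cv2.imwrite("pics/h2.png",cv2.resize(a[75:195,160:310],None,fx=5,fy=5,interpolation=cv2.INTER_CUBIC))
for n,u,v in [("red",(187.6,150.1),((45+283)/2/3.5+130,(490+522)/2/3.5+100)),("or",(208.9,136.1),((68+303)/2/3.5+130,(378+414)/2/3.5+100))]:
    X=tri([Cs,Ct],[u,v]); print(n,X.round(4),proj(Cs,X)-u,proj(Ct,X)-v)
E
```

```text
red [0.4107 0.3165 0.0886] [[-0.17735527  0.03119835]] [[ 0.08798926 -0.15971259]]
or [0.4874 0.3034 0.1035] [[ 1.75343498 -0.36211737]] [[-0.90991289  1.59683497]]
```

View pics/h2.png

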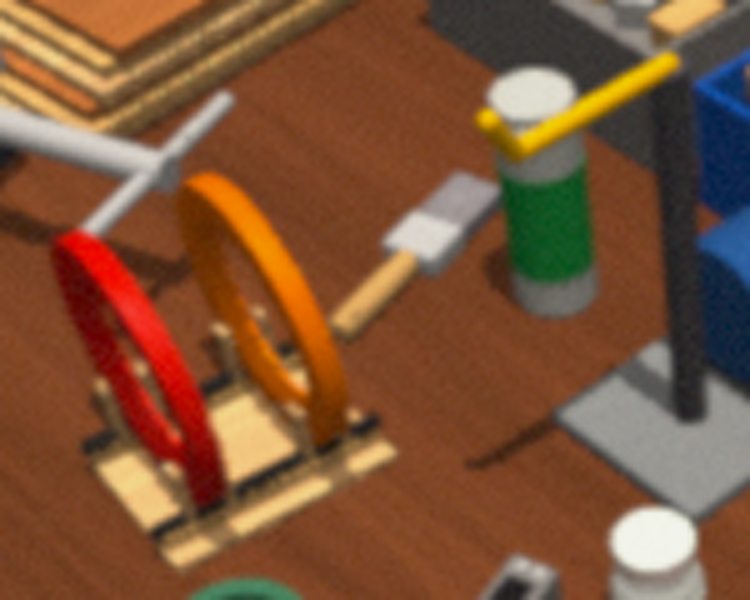

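```bash
python3 - <<'E'
from h import *
fs=eyes.grab_frame("side"); ft=eyes.grab_frame("top"); Cs,Ct=cam(fs),cam(ft)
for n,u,v in [("tip",(258,98.6),(236.3,177.4)),("elbow",(263.4,105.4),(238.9,173.7)),("post",(296,86.6),(240.9,128))]:
    X=tri([Cs,Ct],[u,v]); print(n,X.round(4),proj(Cs,X)-u,proj(Ct,X)-v)
for nm,C,crop,sc in [("side",Cs,(160,75,310,195),5),("top",Ct,(130,130,230,270),4.2)]:
    a=cv2.imread(f"pics/a_{nm}.png"); x0,y0,x1,y1=crop
    c=cv2.resize(a[y0:y1,x0:x1],None,fx=sc,fy=sc,interpolation=cv2.INTER_CUBIC)
    for (cx,cy,cz,yaw) in [(.4107,.3155,.092,-.125),(.4895,.303,.094,-.135)]:
        t=np.linspace(0,2*np.pi,100)
        for rr in (.085,.061):
          for dx in (-.008,.008):
            P=np.c_[cx+dx*np.cos(yaw)-rr*np.cos(t)*np.sin(yaw),cy+dx*np.sin(yaw)+rr*np.cos(t)*np.cos(yaw),cz+rr*np.sin(t)]
            uv=((proj(C,P)+.5-[x0,y0])*sc).astype(int)
            cv2.polylines(c,[uv.reshape(-1,1,2)],True,(255,255,0) if dx<0 else (0,255,0),1)
    cv2.imwrite(f"pics/h3_{nm}.png",c)
E
```

```text
tip [0.548  0.1204 0.2978] [[-0.0519309   0.01116115]] [[ 0.02972193 -0.04497065]]
elbow [0.5624 0.1218 0.269 ] [[ 0.04847372 -0.01055591]] [[-0.02779909  0.04174436]]
post [0.6712 0.1211 0.27  ] [[-0.90212566  0.20385238]] [[ 0.56676814 -0.77816186]]
```

View pics/h3_side.png

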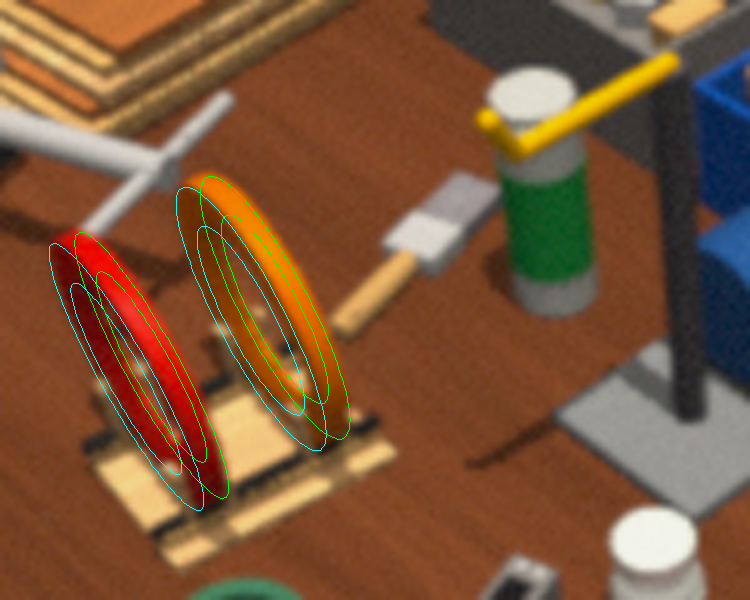

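View pics/h3_top.png

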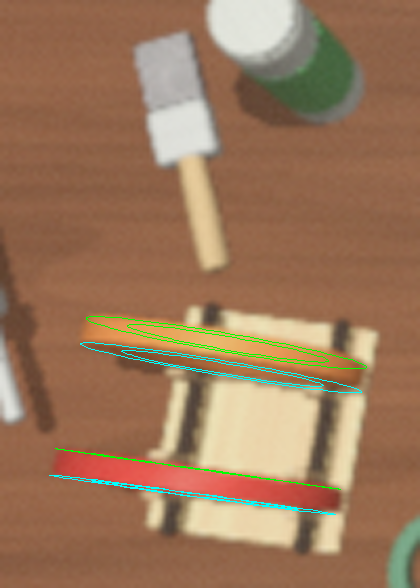

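```bash
python3 - <<'E'
from h import *
go(.491,.303,.22,-1.706)
E
```

```text
at [0.4388 0.2446 0.3203] psi -1.697 | shift cm [ 6.45  4.44 10.03] turn 0.009 | F [ 0.4 -0.3 -0.1] w 59.7 t 53.8
```

carry_out --series "3.2 2.2 0 0.01 0.7; 3.2 2.2 0 0 0.7; 0 0 5 0 0.7; 0 0 5 0 0.7; 0 0 0 0 0.7; 0 0 0 0 0.7"

```text
clock: 54.55
tcp_pos: [0.4918, 0.3027, 0.222]
orientation: [2.369, 2.063, 0.003]
contact_force: [-0.6, 0.4, 0.5]
grip_width: 0.0596
```

```bash
python3 - <<'E'
from h import *
o,s=avg(3)
go(.491,.303,.164,-1.706)
f=eyes.grab_frame("wrist"); cv2.imwrite("pics/h4.png",f["color"])
E
```

```text
at [0.4919 0.303  0.2225] psi -1.709 | shift cm [-0.03 -0.1   5.85] turn -0.003 | F [ 0.4 -0.5  0.2] w 60.3 t 54.7
```

View pics/h4.png

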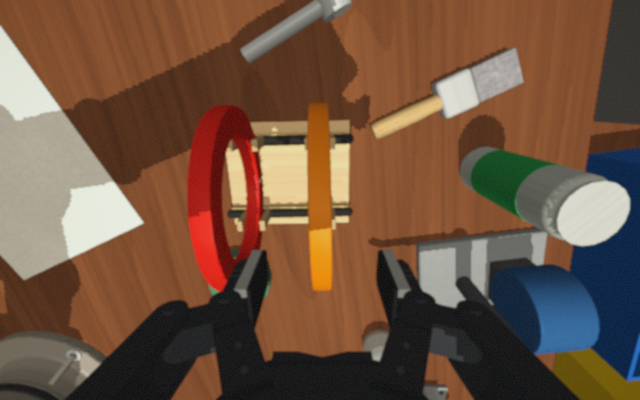

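carry_out --series "0 0 2.5 0 0.7; 0 0 2 0 0.7; 0 0 1.3 0 0.7; 0 0 0 0 0.7; 0 0 0 0 0; 0 0 0 0 0; 0 0 0 0 0; 0 0 0 0 0" --grip_force 60

```text
clock: 55.75
tcp_pos: [0.4913, 0.3026, 0.1629]
orientation: [2.369, 2.063, 0.002]
contact_force: [0.9, 0.3, 3.4]
grip_width: 0.0065
```

```bash
python3 - <<'E'
from h import *
go(.491,.303,.164,-1.706)
f=eyes.grab_frame("wrist"); cv2.imwrite("pics/h5.png",f["color"])
f=eyes.grab_frame("side"); c=cv2.resize(f["color"][75:195,160:310],None,fx=5,fy=5,interpolation=cv2.INTER_CUBIC); cv2.imwrite("pics/h5s.png",c)
E
```

```text
at [0.4913 0.3026 0.1629] psi -1.709 | shift cm [ 0.04 -0.03 -0.11] turn -0.003 | F [0.9 0.3 3.4] w 6.5 t 55.75
```

View pics/h5.png

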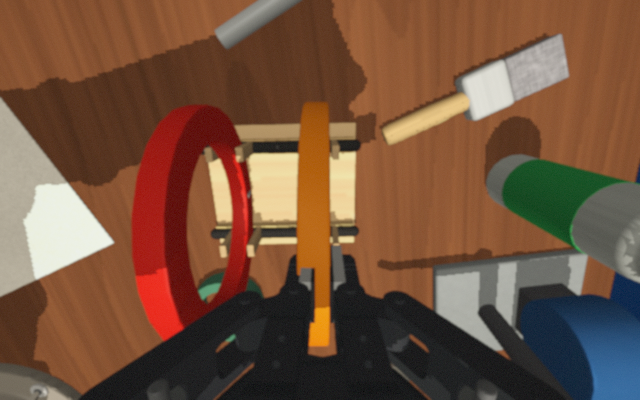

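View pics/h5s.png

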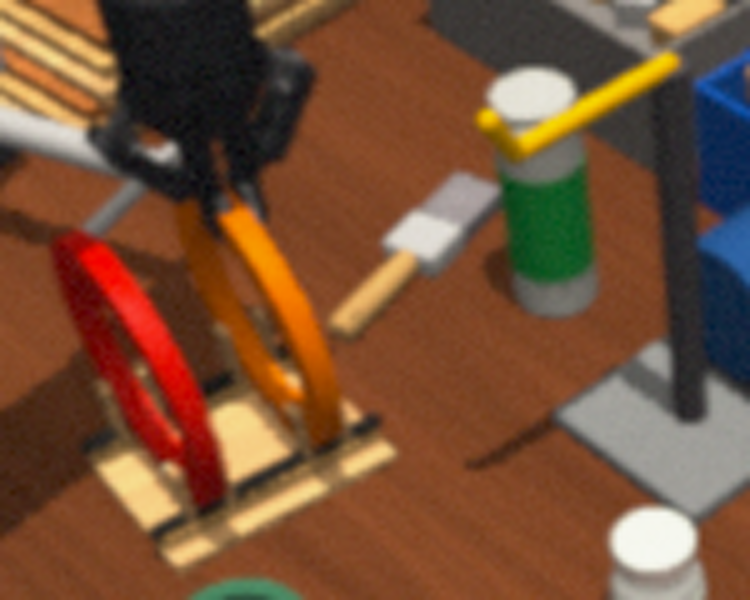

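carry_out --series "0 0 0 0 0; 0 0 0 0 0; 0 0 0 0 0"

```text
clock: 56.22
tcp_pos: [0.4913, 0.3025, 0.1628]
orientation: [2.369, 2.063, 0.002]
contact_force: [0.0, -0.4, 5.5]
grip_width: 0.0067
```

```bash
python3 - <<'E'
from h import *
f=eyes.grab_frame("wrist"); cv2.imwrite("pics/h6.png",cv2.resize(f["color"][200:,250:400],None,fx=4,fy=3))
E
```

```text
(no output)
```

View pics/h6.png

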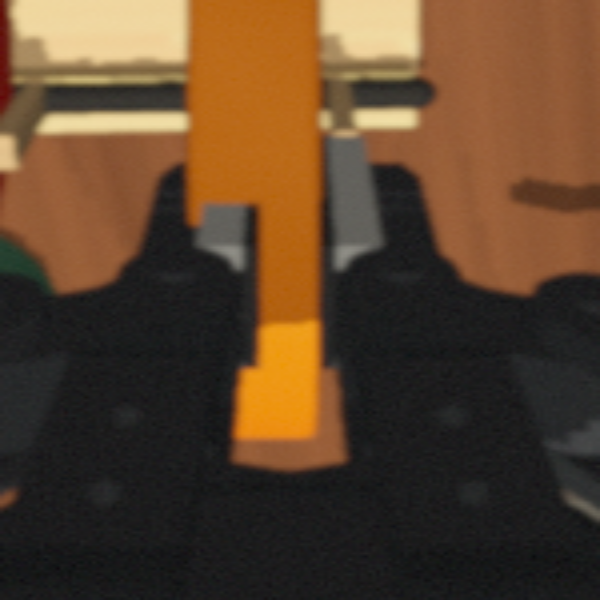

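carry_out --series "0 0 -0.5 0 0; 0 0 -1 0 0; 0 0 -1 0 0; 0 0 0 0 0; 0 0 0 0 0"

```text
clock: 56.9
tcp_pos: [0.4905, 0.3024, 0.1872]
orientation: [-2.369, -2.063, 0.0]
contact_force: [-1.0, 1.2, -2.6]
grip_width: 0.0069
```

```bash
python3 - <<'E'
from h import *
go()
f=eyes.grab_frame("wrist"); cv2.imwrite("pics/h7.png",f["color"])
f=eyes.grab_frame("side"); c=cv2.resize(f["color"][75:195,160:310],None,fx=5,fy=5,interpolation=cv2.INTER_CUBIC); cv2.imwrite("pics/h7s.png",c)
E
```

```text
at [0.4905 0.3024 0.1872] psi -1.709 | shift cm [0. 0. 0.] turn 0 | F [-1.   1.2 -2.6] w 6.9 t 56.9
```

View pics/h7.png

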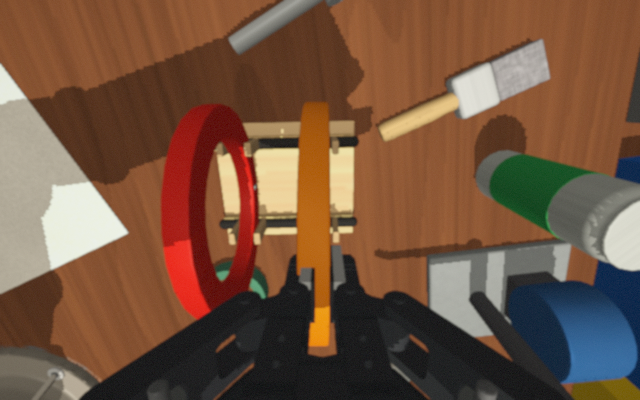

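View pics/h7s.png

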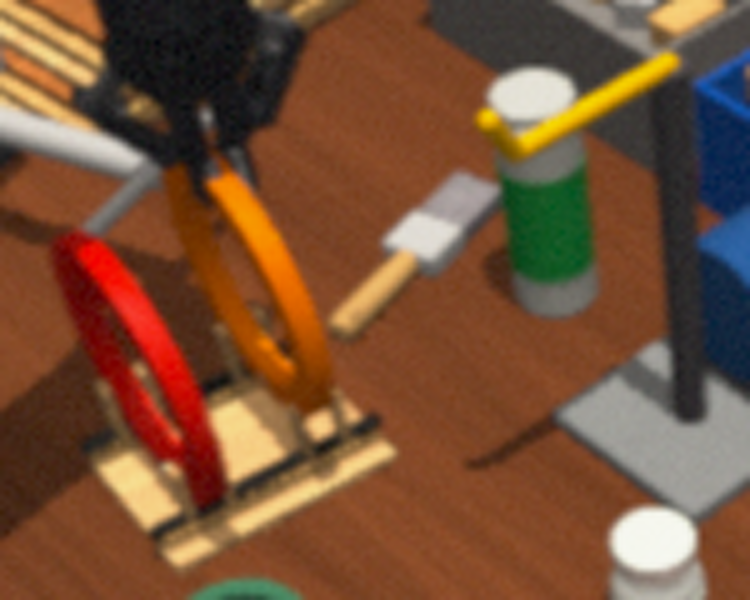

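carry_out --series "0 0 -3 0 0; 0 0 -4 0 0; 0 0 -4 0 0; 0 0 -2.8 0 0; 0 0 0 0 0; 0 0 0 0 0"

```text
clock: 57.75
tcp_pos: [0.49, 0.3021, 0.3239]
orientation: [-2.369, -2.063, 0.003]
contact_force: [-1.2, 0.5, -2.6]
grip_width: 0.0073
```

```bash
python3 - <<'E'
from h import *
go(.485,.1212,.325,-1.571)
E
```

```text
at [0.49   0.3021 0.3239] psi -1.709 | shift cm [-17.99   1.99  -0.09] turn -0.138 | F [-1.2  0.5 -2.6] w 7.3 t 57.75
```

carry_out --series "-3 0.3 0 0 0; -4 0.4 0 0 0; -4 0.5 0 0 0; -4 0.5 0 0 0; -3 0.3 0 -0.07 0; 0 0 0 -0.07 0; 0 0 0 0 0; 0 0 0 0 0"

```text
clock: 58.75
tcp_pos: [0.4853, 0.1212, 0.3246]
orientation: [-2.22, -2.222, 0.002]
contact_force: [-0.9, -0.0, -2.2]
grip_width: 0.0069
```

```bash
python3 - <<'E'
from h import *
o,s=avg(3)
go(.485,.1212,.325,-1.571)
f=eyes.grab_frame("wrist"); cv2.imwrite("pics/i1.png",f["color"])
f=eyes.grab_frame("side"); c=cv2.resize(f["color"][60:190,190:350],None,fx=5,fy=4.6,interpolation=cv2.INTER_CUBIC); cv2.imwrite("pics/i1s.png",c)
f=eyes.grab_frame("top"); c=cv2.resize(f["color"][90:230,170:330],None,fx=5,fy=4.2,interpolation=cv2.INTER_CUBIC); cv2.imwrite("pics/i1t.png",c)
E
```

```text
at [0.4856 0.1215 0.3249] psi -1.569 | shift cm [-0.03 -0.06 -0.01] turn 0.002 | F [-0.7 -0.3 -1.9] w 6.7 t 58.9
```

View pics/i1.png

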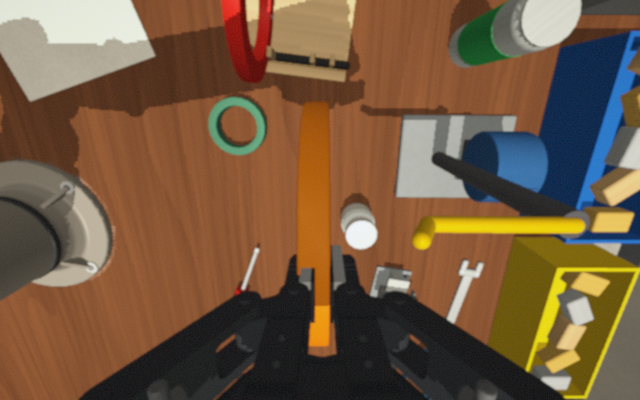

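View pics/i1s.png

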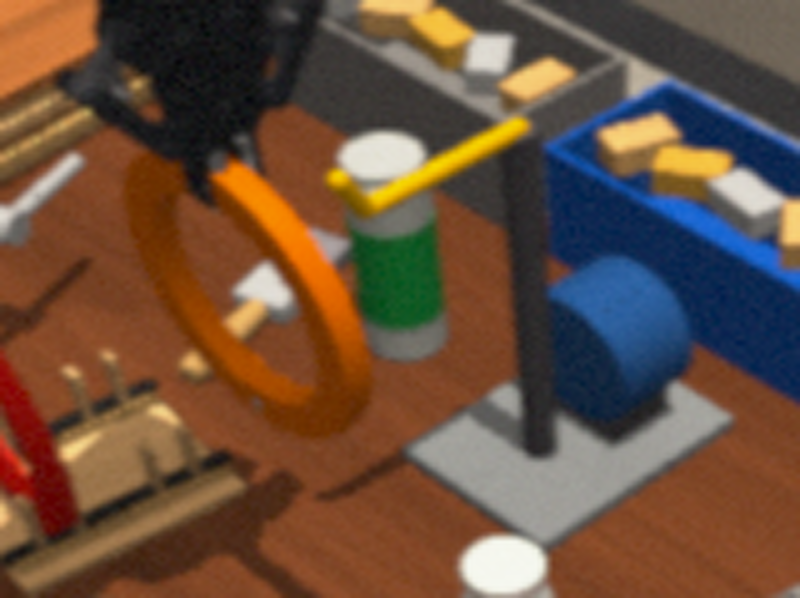

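View pics/i1t.png

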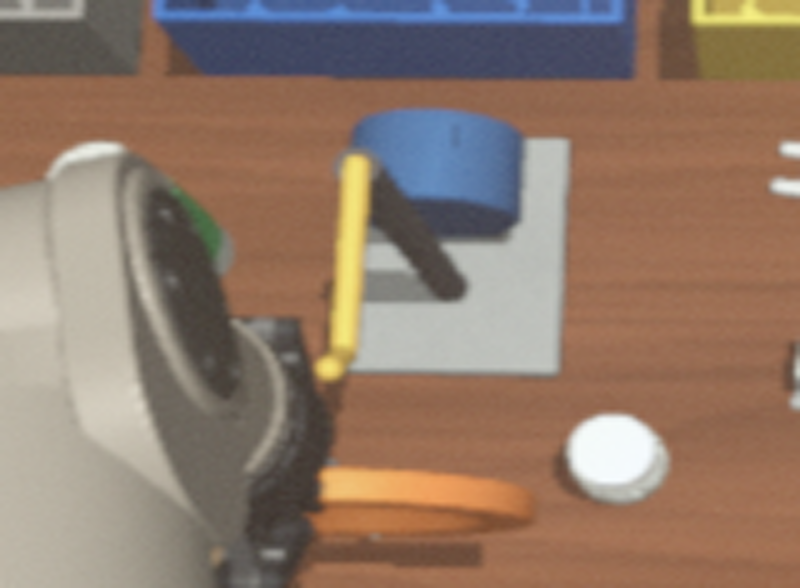

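```bash
cat >> h.py <<'E'
def overlay(nm,img,crop,sc,circs,fn):
    f=img; C=cam(f); x0,y0,x1,y1=crop
    c=cv2.resize(f["color"][y0:y1,x0:x1],None,fx=sc,fy=sc,interpolation=cv2.INTER_CUBIC)
    t=np.linspace(0,2*np.pi,100)
    for (cx,cy,cz,yaw) in circs:
        for rr in (.085,.061):
          for dx in (-.008,.008):
            P=np.c_[cx+dx*np.cos(yaw)-rr*np.cos(t)*np.sin(yaw),cy+dx*np.sin(yaw)+rr*np.cos(t)*np.cos(yaw),cz+rr*np.sin(t)]
            uv=((proj(C,P)+.5-[x0,y0])*sc).astype(int)
            cv2.polylines(c,[uv.reshape(-1,1,2)],True,(255,255,0) if dx<0 else (0,255,0),1)
    cv2.imwrite(fn,c)
E
python3 - <<'E'
from h import *
o=r.get_obs(); fw=eyes.grab_frame("wrist"); C=cam(fw,o)
print(onz(C,[(421,238)],.298),onz(C,[(500,227),(570,225)],.27))
overlay("side",eyes.grab_frame("side"),(190,60,350,190),4.6,[(.482,.1215,.255,0)],"pics/i2.png")
E
```

```text
[[0.5479365 0.1257528 0.298    ]] [[0.61445544 0.12068139 0.27      ]
 [0.66432247 0.12233993 0.27      ]]
```

View pics/i2.png

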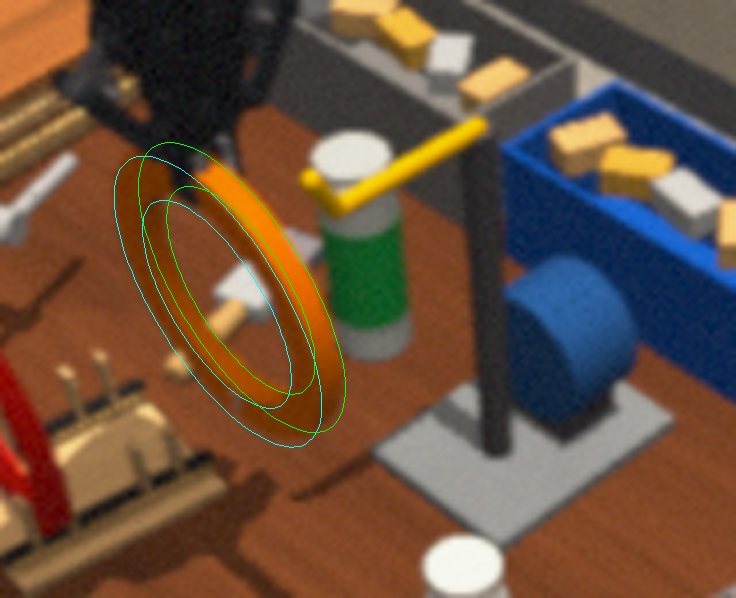

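carry_out --series "0 2 0 0 0; 0 3 0 0 0; 0 3 0 0 0; 0 3 0 0 0; 0 3 0 0 0; 0 1.6 0 0 0; 0 0 0 0 0; 0 0 0 0 0"

```text
clock: 60.15
tcp_pos: [0.6412, 0.1216, 0.325]
orientation: [-2.219, -2.223, 0.001]
contact_force: [-0.2, -0.5, -2.6]
grip_width: 0.0066
```

```bash
python3 - <<'E'
from h import *
o,s=avg(2)
go(.642,.1212,.29,-1.571)
f=eyes.grab_frame("wrist"); cv2.imwrite("pics/i3.png",f["color"])
f=eyes.grab_frame("side"); c=cv2.resize(f["color"][40:170,220:380],None,fx=5,fy=4.6,interpolation=cv2.INTER_CUBIC); cv2.imwrite("pics/i3s.png",c)
E
```

```text
at [0.6411 0.1218 0.3253] psi -1.569 | shift cm [-0.06  0.09  3.53] turn 0.002 | F [-0.9  0.1 -1.9] w 7.0 t 60.25
```

View pics/i3.png

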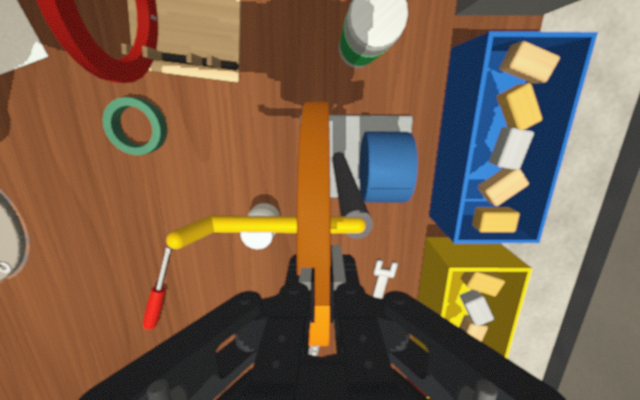

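View pics/i3s.png

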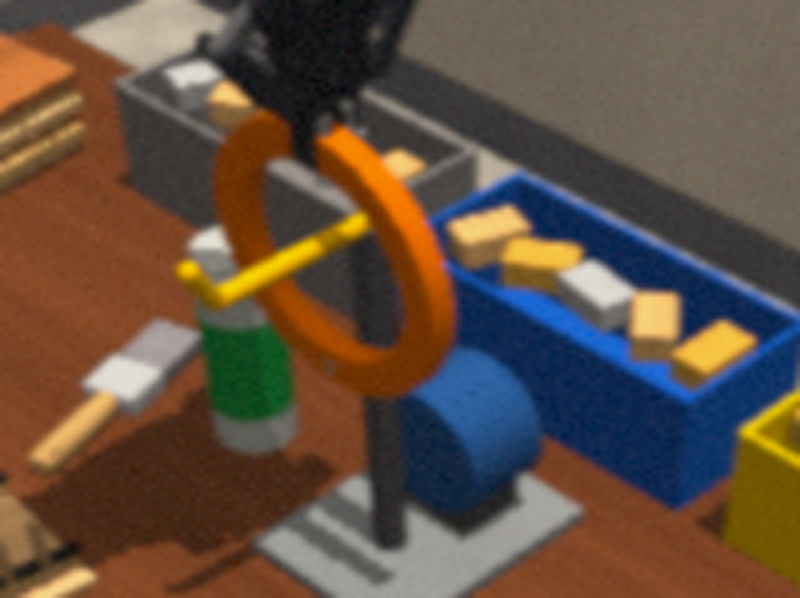

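carry_out --series "0 0 1.5 0 0; 0 0 1.5 0 0; 0 0 0.4 0 0; 0 0 0 0 0; 0 0 0 0 0"

```text
clock: 60.98
tcp_pos: [0.6421, 0.1215, 0.2916]
orientation: [2.219, 2.223, 0.001]
contact_force: [-0.5, -0.6, -1.8]
grip_width: 0.0068
```

carry_out --series "0 0 0.3 0 0; 0 0 0 0 0; 0 0 0 0 0"

```text
clock: 61.35
tcp_pos: [0.6418, 0.1216, 0.2883]
orientation: [-2.219, -2.224, -0.0]
contact_force: [0.2, 0.3, -2.1]
grip_width: 0.0073
```

carry_out --series "0 0 0.2 0 0; 0 0 0 0 0; 0 0 0 0 0"

```text
clock: 61.72
tcp_pos: [0.6418, 0.1216, 0.2862]
orientation: [-2.219, -2.224, 0.0]
contact_force: [-0.6, 0.1, -2.0]
grip_width: 0.0072
```

carry_out --series "0 0 0.2 0 0; 0 0 0 0 0; 0 0 0 0 0"

```text
clock: 62.1
tcp_pos: [0.6419, 0.1216, 0.2845]
orientation: [2.219, 2.223, 0.001]
contact_force: [-0.1, -0.1, 1.3]
grip_width: 0.0069
```

```bash
python3 - <<'E'
from h import *
go()
f=eyes.grab_frame("side"); c=cv2.resize(f["color"][40:170,220:380],None,fx=5,fy=4.6,interpolation=cv2.INTER_CUBIC); cv2.imwrite("pics/i4s.png",c)
E
```

```text
at [0.6419 0.1216 0.2845] psi -1.569 | shift cm [0. 0. 0.] turn 0 | F [-0.1 -0.1  1.3] w 6.9 t 62.1
```

View pics/i4s.png

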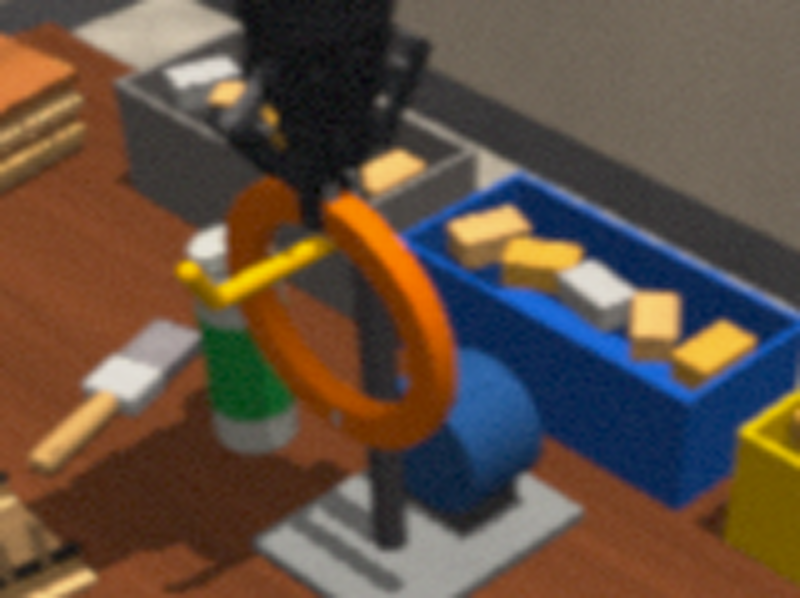

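carry_out --series "0 0 0 0 0; 0 0 0 0 0; 0 0 0 0 0.12; 0 0 0 0 0.2; 0 0 0 0 0.3; 0 0 0 0 0.35; 0 0 0 0 0.35" --grip_force 20

```text
clock: 63.02
tcp_pos: [0.6415, 0.1216, 0.2839]
orientation: [-2.219, -2.223, 0.001]
contact_force: [0.6, 0.6, -0.2]
grip_width: 0.0297
```

```bash
python3 - <<'E'
from h import *
go()
f=eyes.grab_frame("wrist"); cv2.imwrite("pics/i5.png",f["color"])
f=eyes.grab_frame("side"); c=cv2.resize(f["color"][40:170,220:380],None,fx=5,fy=4.6,interpolation=cv2.INTER_CUBIC); cv2.imwrite("pics/i5s.png",c)
E
```

```text
at [0.6415 0.1216 0.2839] psi -1.569 | shift cm [0. 0. 0.] turn 0 | F [ 0.6  0.6 -0.2] w 29.7 t 63.02
```

View pics/i5.png

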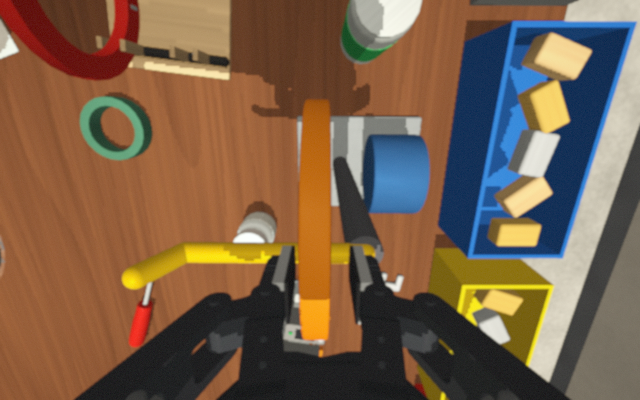

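View pics/i5s.png

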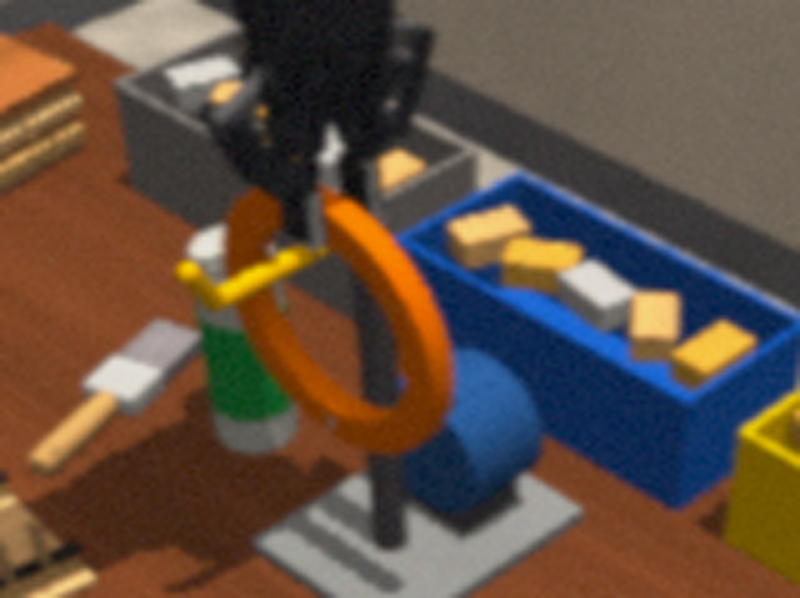

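carry_out --series "0 -0.3 0 0 0.35; 0 0 -0.7 0 0.35; 0 0 -1.5 0 0.35; 0 0 -3 0 0.5; 0 0 -3 0 0.7; 0 0 0 0 0.7"

```text
clock: 63.88
tcp_pos: [0.6403, 0.1212, 0.3701]
orientation: [2.217, 2.221, 0.008]
contact_force: [1.0, 0.5, -0.9]
grip_width: 0.0599
```

```bash
python3 - <<'E'
from h import *
go(.50,.25,.36,-1.70)
f=eyes.grab_frame("side"); c=cv2.resize(f["color"][40:170,220:380],None,fx=5,fy=4.6,interpolation=cv2.INTER_CUBIC); cv2.imwrite("pics/i6s.png",c)
f=eyes.grab_frame("wrist"); cv2.imwrite("pics/i6.png",f["color"])
E
```

```text
at [0.6403 0.1212 0.3701] psi -1.569 | shift cm [ 12.91 -14.01   0.94] turn 0.131 | F [ 1.   0.5 -0.9] w 59.9 t 63.88
```

View pics/i6s.png

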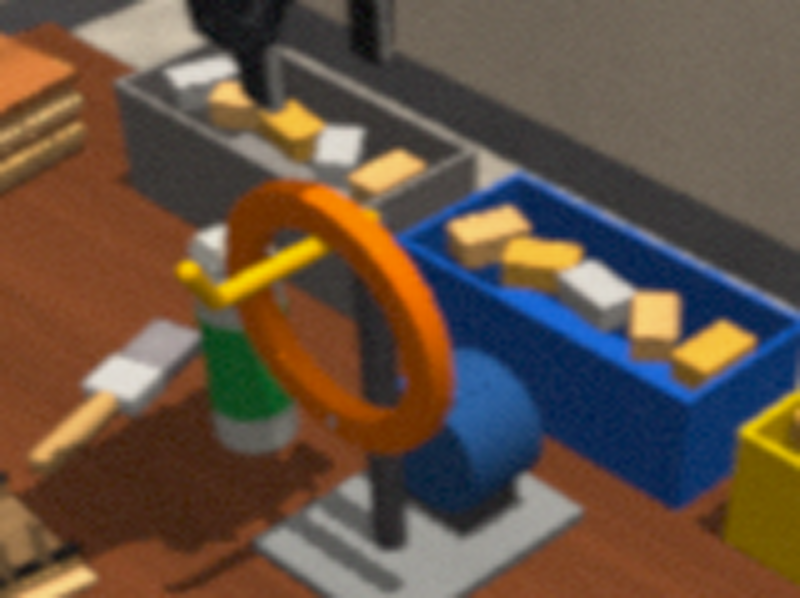

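View pics/i6.png

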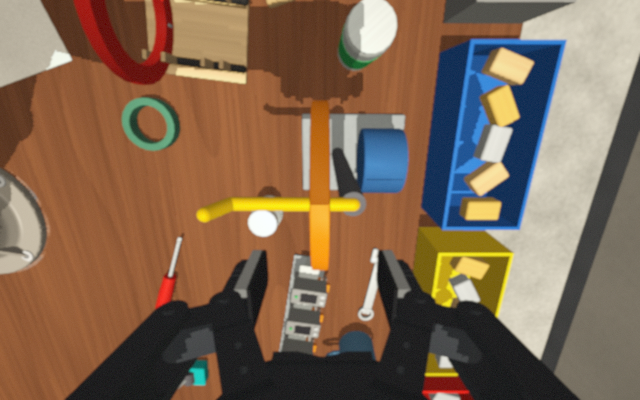

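```bash
python3 - <<'E'
from h import *
go(.4107,.3155,.22,-1.696)
E
```

```text
at [0.6388 0.1216 0.3668] psi -1.569 | shift cm [ 19.43 -22.79  14.67] turn 0.127 | F [-0.   0.2 -1. ] w 59.6 t 63.98
```

carry_out --series "3.2 -3.8 0 0 0.7; 3.2 -3.8 0 0 0.7; 3.2 -3.8 0 0 0.7; 3.2 -3.8 0 0 0.7; 3.2 -3.8 1 0 0.7; 3.4 -3.8 3 0.06 0.7; 0 0 5 0.067 0.7; 0 0 5 0 0.7"

```text
clock: 64.97
tcp_pos: [0.409, 0.3158, 0.2244]
orientation: [-2.354, -2.08, 0.001]
contact_force: [0.2, 0.9, -0.3]
grip_width: 0.0595
```

carry_out --series "0 0 0.6 0 0.7; 0 0 0 0 0.7"

```text
clock: 65.22
tcp_pos: [0.4108, 0.3151, 0.2209]
orientation: [2.356, 2.077, 0.0]
contact_force: [-0.4, -0.2, 0.4]
grip_width: 0.0597
```

```bash
python3 - <<'E'
from h import *
o,s=avg(3)
go(.4107,.3155,.162,-1.696)
f=eyes.grab_frame("wrist"); cv2.imwrite("pics/j1.png",f["color"])
E
```

```text
at [0.4115 0.3158 0.222 ] psi -1.696 | shift cm [-0.06 -0.08  6.  ] turn -0.0 | F [0.4 0.1 1.5] w 59.8 t 65.38
```

View pics/j1.png

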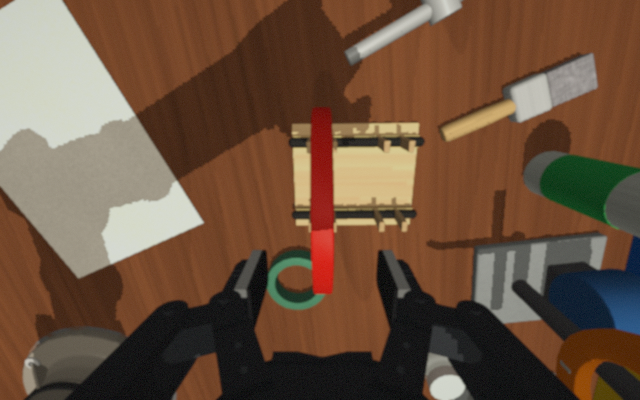

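carry_out --series "0 0 2.5 0 0.7; 0 0 2.2 0 0.7; 0 0 1.3 0 0.7; 0 0 0 0 0.7; 0 0 0 0 0.05; 0 0 0 0 0.05; 0 0 0 0 0.05; 0 0 0 0 0.05" --grip_force 50

```text
clock: 66.42
tcp_pos: [0.4106, 0.3155, 0.1608]
orientation: [-2.355, -2.078, -0.001]
contact_force: [-0.0, 0.5, 5.8]
grip_width: 0.0072
```

carry_out --series "0 0 0 0 0.05; 0 0 0 0 0.05; 0 0 -0.5 0 0.05; 0 0 -1 0 0.05; 0 0 -1 0 0.05; 0 0 0 0 0.05; 0 0 0 0 0.05"

```text
clock: 67.3
tcp_pos: [0.4102, 0.3152, 0.1852]
orientation: [-2.355, -2.078, 0.0]
contact_force: [0.5, -0.8, -1.9]
grip_width: 0.0074
```

```bash
python3 - <<'E'
from h import *
go(None,None,.324)
f=eyes.grab_frame("wrist"); cv2.imwrite("pics/j2.png",f["color"])
f=eyes.grab_frame("side"); c=cv2.resize(f["color"][75:195,160:310],None,fx=5,fy=5,interpolation=cv2.INTER_CUBIC); cv2.imwrite("pics/j2s.png",c)
E
```

```text
at [0.4102 0.3152 0.1852] psi -1.696 | shift cm [  0.    -0.   -13.88] turn 0 | F [ 0.5 -0.8 -1.9] w 7.4 t 67.3
```

View pics/j2.png

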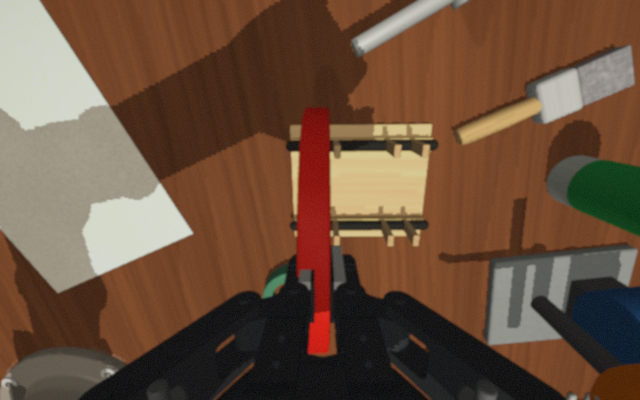

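View pics/j2s.png

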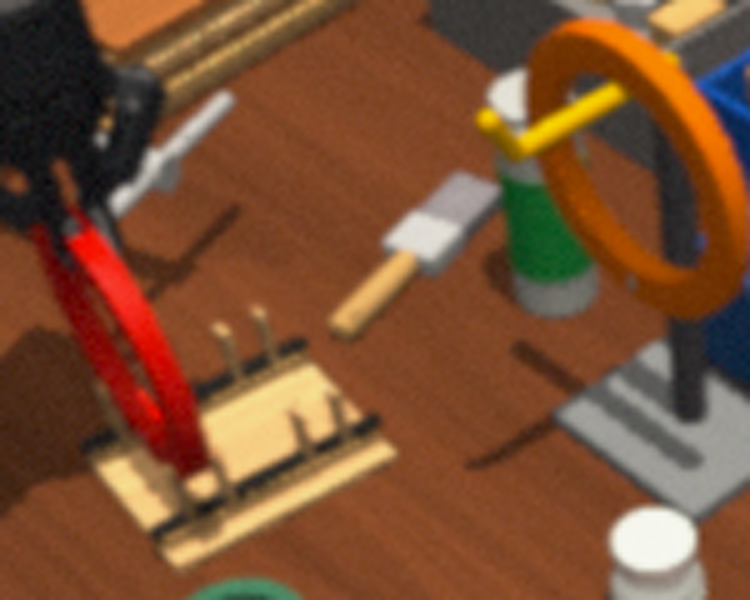

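carry_out --series "0 0 -3 0 0.05; 0 0 -4 0 0.05; 0 0 -4 0 0.05; 0 0 -3 0 0.05; 0 0 0 0 0.05; 0 0 0 0 0.05"

```text
clock: 68.15
tcp_pos: [0.4097, 0.3148, 0.324]
orientation: [2.356, 2.079, -0.003]
contact_force: [-0.6, 0.3, -2.1]
grip_width: 0.0072
```

```bash
python3 - <<'E'
from h import *
go(.48,.1212,.326,-1.571)
E
```

```text
at [0.4097 0.3148 0.324 ] psi -1.696 | shift cm [-18.33   9.38  -0.18] turn -0.125 | F [-0.6  0.3 -2.1] w 7.2 t 68.15
```

carry_out --series "-3 1.5 -0.2 0 0.05; -4 2 0 0 0.05; -4 2 0 0 0.05; -4 2 0 0 0.05; -3.3 1.9 0 -0.065 0.05; 0 0 0 -0.06 0.05; 0 0 0 0 0.05; 0 0 0 0 0.05"

```text
clock: 69.15
tcp_pos: [0.4802, 0.1223, 0.3264]
orientation: [-2.221, -2.221, 0.002]
contact_force: [-0.0, 0.7, -1.3]
grip_width: 0.0073
```

```bash
python3 - <<'E'
from h import *
o,s=avg(2)
go(.594,.1212,.326,-1.571)
f=eyes.grab_frame("wrist"); cv2.imwrite("pics/j3.png",f["color"])
f=eyes.grab_frame("side"); c=cv2.resize(f["color"][40:190,190:380],None,fx=4.2,fy=4,interpolation=cv2.INTER_CUBIC); cv2.imwrite("pics/j3s.png",c)
E
```

```text
at [0.4805 0.1224 0.3268] psi -1.57 | shift cm [-0.12 11.35  0.07] turn 0.001 | F [ 0.  -0.4 -2. ] w 7.2 t 69.25
```

View pics/j3.png

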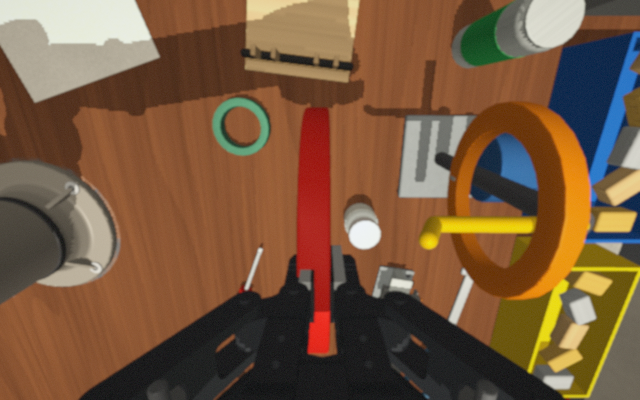

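View pics/j3s.png

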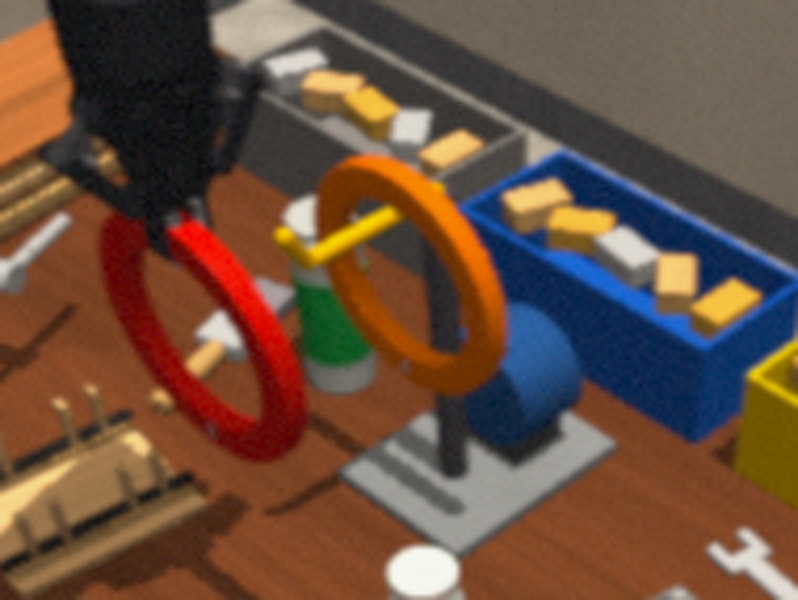

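carry_out --series "-0.1 2 0 0 0.05; 0 2.5 0 0 0.05; 0 2.5 0 0 0.05; 0 2.5 0 0 0.05; 0 1.8 0 0 0.05; 0 0 0 0 0.05; 0 0 0 0 0.05"

```text
clock: 70.22
tcp_pos: [0.5932, 0.1209, 0.3269]
orientation: [-2.221, -2.221, 0.001]
contact_force: [-0.8, 0.4, -2.2]
grip_width: 0.0073
```

```bash
python3 - <<'E'
from h import *
o,s=avg(2)
go(.594,.1212,.29,-1.571)
f=eyes.grab_frame("wrist"); cv2.imwrite("pics/j4.png",f["color"])
f=eyes.grab_frame("side"); c=cv2.resize(f["color"][40:190,190:380],None,fx=4.2,fy=4,interpolation=cv2.INTER_CUBIC); cv2.imwrite("pics/j4s.png",c)
E
```

```text
at [0.5932 0.1211 0.3272] psi -1.57 | shift cm [0.01 0.08 3.72] turn 0.001 | F [ 0.4  0.1 -2.2] w 7.3 t 70.33
```

View pics/j4.png

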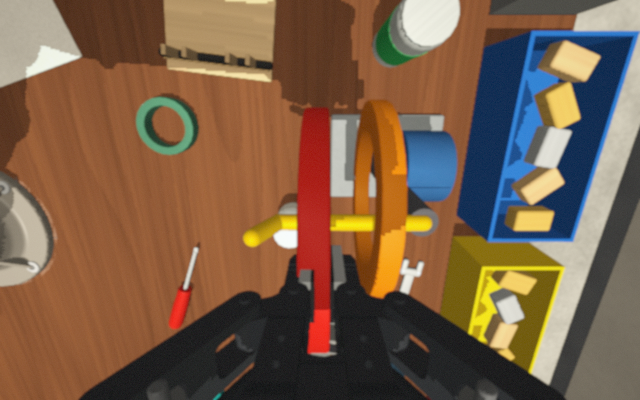

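View pics/j4s.png

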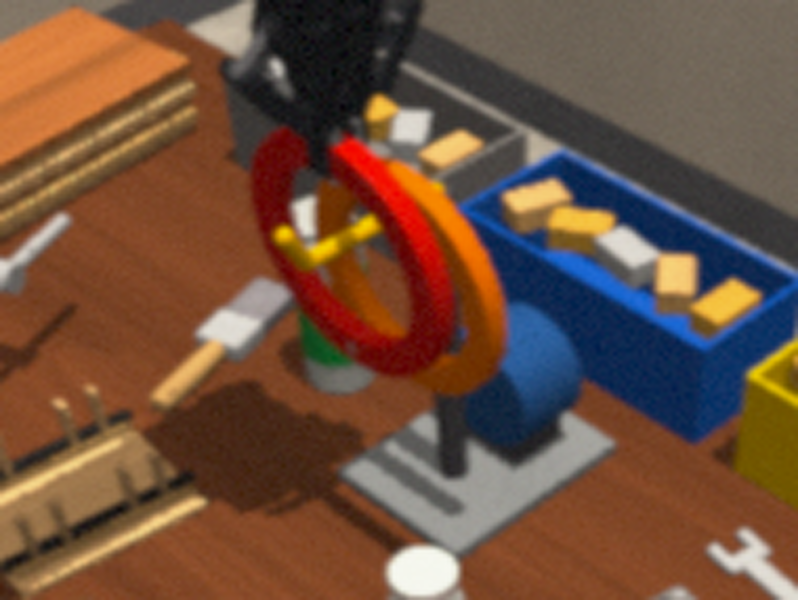

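carry_out --series "0 0 1.5 0 0.05; 0 0 1.5 0 0.05; 0 0 0.7 0 0.05; 0 0 0.2 0 0.05; 0 0 0 0 0.05; 0 0 0 0 0.05"

```text
clock: 71.18
tcp_pos: [0.5941, 0.1208, 0.2886]
orientation: [2.221, 2.221, 0.001]
contact_force: [-0.8, -0.3, -2.7]
grip_width: 0.0072
```

carry_out --series "0 0 0.2 0 0.05; 0 0 0 0 0.05; 0 0 0 0 0.05"

```text
clock: 71.55
tcp_pos: [0.5938, 0.1209, 0.2863]
orientation: [-2.221, -2.221, -0.0]
contact_force: [-0.1, -0.6, -2.2]
grip_width: 0.0073
```

carry_out --series "0 0 0.2 0 0.05; 0 0 0 0 0.05; 0 0 0 0 0.05"

```text
clock: 71.92
tcp_pos: [0.594, 0.1209, 0.2845]
orientation: [2.221, 2.221, 0.001]
contact_force: [-0.6, 0.2, 1.1]
grip_width: 0.0074
```

carry_out --series "0 0 0 0 0.05; 0 0 0 0 0.12; 0 0 0 0 0.2; 0 -0.2 0 0 0.25; 0 -0.1 0 0 0.3; 0 0 0 0 0.3; 0 0 0 0 0.3" --grip_force 20

```text
clock: 72.8
tcp_pos: [0.5906, 0.1209, 0.284]
orientation: [-2.221, -2.221, 0.001]
contact_force: [-0.3, -0.2, -0.2]
grip_width: 0.0256
```

```bash
python3 - <<'E'
from h import *
go()
f=eyes.grab_frame("wrist"); cv2.imwrite("pics/j5.png",f["color"])
f=eyes.grab_frame("side"); c=cv2.resize(f["color"][40:190,190:380],None,fx=4.2,fy=4,interpolation=cv2.INTER_CUBIC); cv2.imwrite("pics/j5s.png",c)
E
```

```text
at [0.5906 0.1209 0.284 ] psi -1.571 | shift cm [0. 0. 0.] turn 0 | F [-0.3 -0.2 -0.2] w 25.6 t 72.8
```

View pics/j5.png

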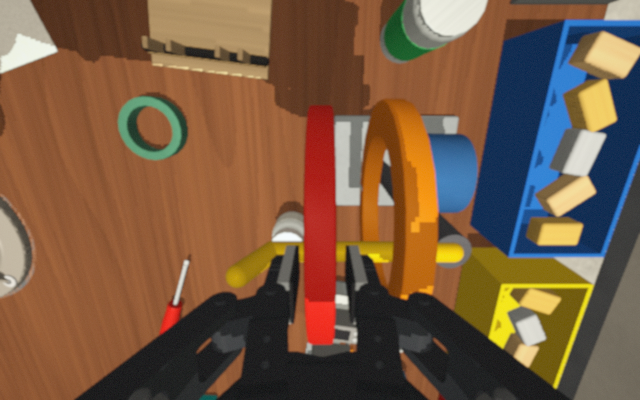

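View pics/j5s.png

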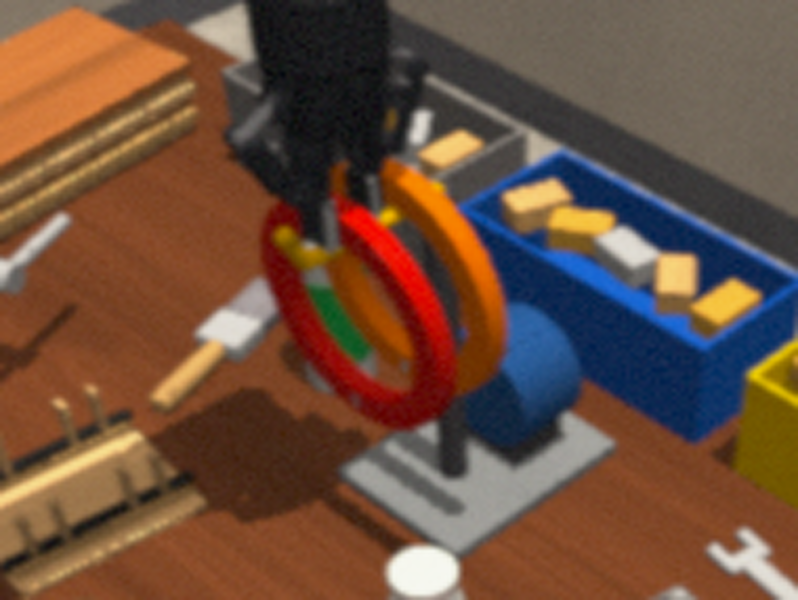

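Rim centred between the open pads, gaps on both sides. Rising straight up.

carry_out --series "0 0 -0.7 0 0.3; 0 0 -1.5 0 0.3; 0 0 -3 0 0.3; 0 0 -4 0 0.4; 0 0 -2 0 0.5; 0 0 0 0 0.5"

```text
clock: 73.65
tcp_pos: [0.5918, 0.1206, 0.3986]
orientation: [2.221, 2.22, 0.006]
contact_force: [-0.2, 0.2, -0.6]
grip_width: 0.0426
```

```bash
python3 - <<'E'
from h import *
go(.44,.12,.38,-1.571)
f=eyes.grab_frame("side"); 
overlay("side",f,(190,40,380,190),4,[(.638,.1215,.215,0),(.5905,.1212,.215,0)],"pics/k1s.png")
f=eyes.grab_frame("top"); cv2.imwrite("pics/k1t.png",f["color"])
E
```

```text
at [0.5918 0.1206 0.3986] psi -1.571 | shift cm [ -0.07 -15.19   1.8 ] turn -0.0 | F [-0.2  0.2 -0.6] w 42.6 t 73.65
```

View pics/k1s.png

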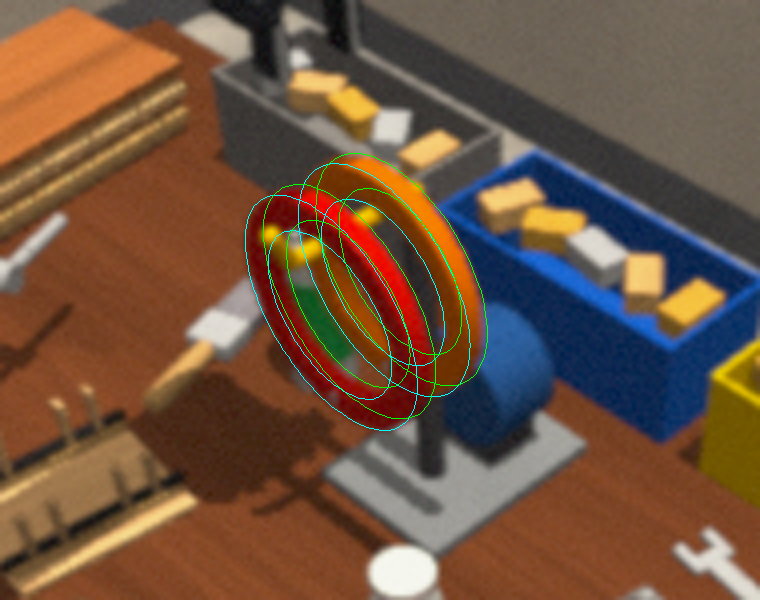

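View pics/k1t.png

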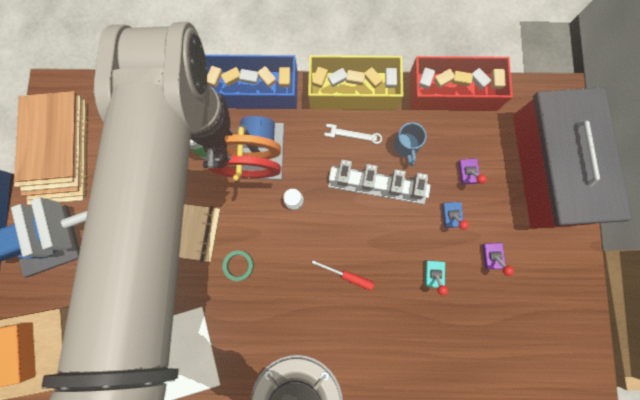

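```bash
python3 - <<'E'
from h import *
f=eyes.grab_frame("top"); c=cv2.resize(f["color"][145:215,320:440],None,fx=6.6,fy=6.6,interpolation=cv2.INTER_CUBIC); cv2.imwrite("pics/k2t.png",c)
C=cam(f); fs=eyes.grab_frame("side"); Cs=cam(fs)
# overlay seated-housing boxes
def box(C,cx,cy,off,sc,img):
    for z in (.04,.08):
        P=[(*rl(cx+a,cy+b),z) for a,b in [(-.031,-.015),(.031,-.015),(.031,.015),(-.031,.015)]]
        uv=((proj(C,P)+.5-off)*sc).astype(int); cv2.polylines(img,[uv.reshape(-1,1,2)],True,(0,255,0) if z>.05 else (255,255,0),1)
cs=cv2.resize(fs["color"][170:300,310:450],None,fx=5,fy=4.5,interpolation=cv2.INTER_CUBIC)
cs=cv2.resize(fs["color"][170:300,310:450],None,fx=5,fy=5,interpolation=cv2.INTER_CUBIC)[:600]
raw=cs.copy()
for y in (-.105,-.036,.0335,.1045):
    box(Cs,.005,y,[310,170],5,cs)
    box(C,.005,y,[320,145],6.6,c)
cv2.imwrite("pics/k2s.png",cs); cv2.imwrite("pics/k2to.png",c); cv2.imwrite("pics/k2sr.png",raw)
E
```

```text
(no output)
```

View pics/k2s.png

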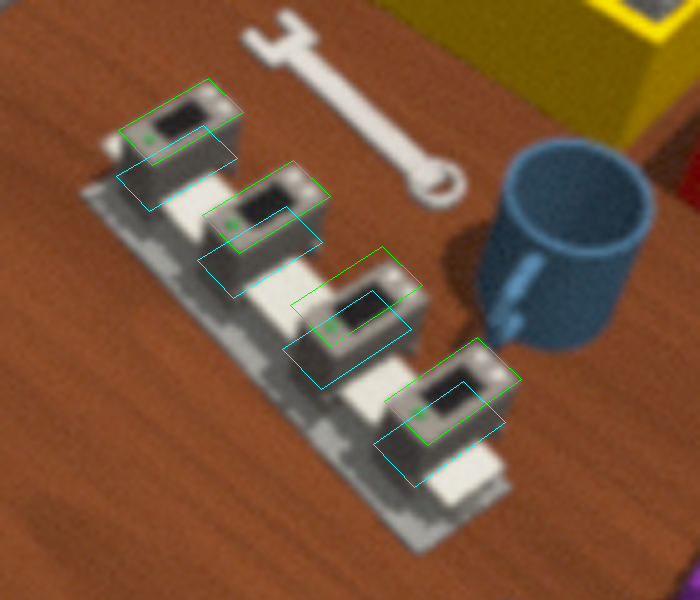

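View pics/k2to.png

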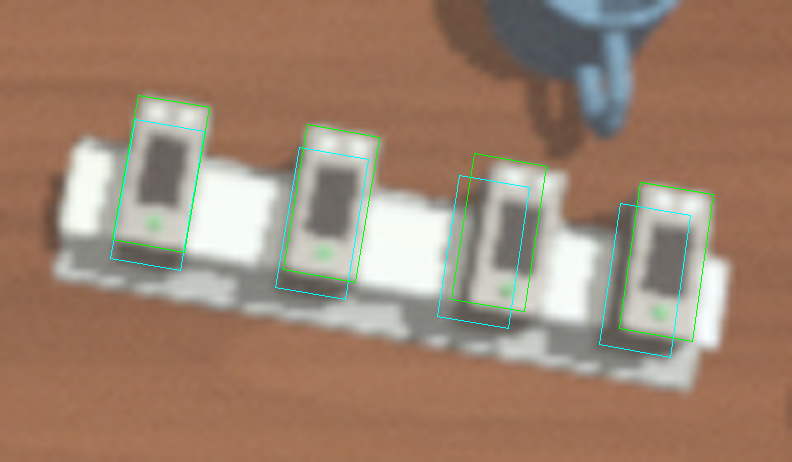

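```bash
python3 - <<'E'
import cv2
a=cv2.imread("pics/k2t.png"); cv2.imwrite("pics/k3.png",cv2.resize(a[120:360,400:740],None,fx=2.3,fy=2.3,interpolation=cv2.INTER_CUBIC))
E
```

```text
(no output)
```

View pics/k3.png

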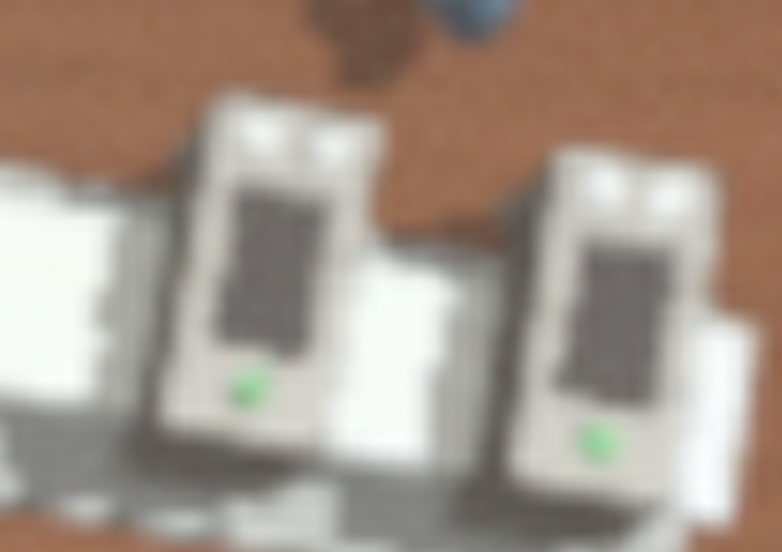

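View pics/k2sr.png

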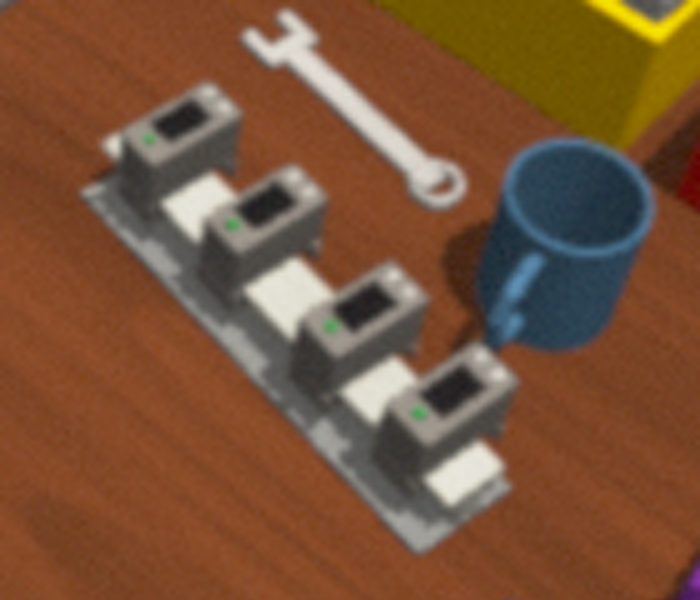

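```bash
python3 - <<'E'
from h import *
f=eyes.grab_frame("top"); C=cam(f)
for n,l in dict(C=[(207,95),(385,120),(325,447),(160,425)],D=[(553,148),(718,170),(674,500),(510,482)]).items():
    px=(np.array(l)/2.3+[400,120])/6.6+[320,145]
    P=onz(C,px,.08); d=(P[0]+P[1]-P[2]-P[3])/2; print(n,inrail(P.mean(0)).round(4),np.linalg.norm(d).round(4),"yaw",(np.arctan2(d[1],d[0])-RY).round(3))
for n,l in dict(A=[(138,96),(210,107),(184,251),(114,240)],B=[(307,126),(380,137),(356,281),(284,270)]).items():
    px=np.array(l)/6.6+[320,145]; P=onz(C,px,.08); print(n,"(box)",inrail(P.mean(0)).round(4))
E
```

```text
C [ 0.0029 -0.045 ] 0.0608 yaw -0.01
D [ 0.0041 -0.1066] 0.061 yaw 0.011
A (box) [0.004  0.1029]
B (box) [0.0038 0.0319]
```

```bash
python3 - <<'E'
from h import *
fs=eyes.grab_frame("side"); ft=eyes.grab_frame("top"); Cs,Ct=cam(fs),cam(ft)
def red(f,c,rad=25):
    a=f["color"].astype(int); m=(a[...,2]>130)&(a[...,1]<70)&(a[...,0]<70)
    n,l,st,ce=cv2.connectedComponentsWithStats(m.astype(np.uint8)); k=[(np.hypot(*(ce[i]-c)),i) for i in range(1,n) if st[i,4]>15]; i=min(k)[1]; return ce[i],st[i]
us,ss=red(fs,(411,305)); ut,s2=red(ft,(465,225)); print(us,ss,ut,s2)
X=tri([Cs,Ct],[us,ut]); print("ball",X.round(4),proj(Cs,X)-us,proj(Ct,X)-ut)
for n,f,C in (("side",fs,Cs),("top",ft,Ct)):
    for d in spotter.mark_of(f,"switch_base"): print(n,d["confidence"],onz(C,d["uv"],0).round(4))
a=cv2.resize(ft["color"][195:240,430:490],None,fx=10,fy=10,interpolation=cv2.INTER_CUBIC); cv2.imwrite("pics/k4t.png",a)
a=cv2.resize(fs["color"][280:335,385:440],None,fx=10,fy=10,interpolation=cv2.INTER_CUBIC); cv2.imwrite("pics/k4s.png",a)
E
```

```text
[410.24038462 304.93269231] [405 300  12  11 104] [479.11764706 179.88235294] [477 177   7   6  17]
ball [ 0.545  -0.4574  0.0788] [[ 27.00736287 -12.16401832]] [[-9.86218367 18.08865701]]
side 0.88 [[ 0.3461 -0.3781  0.    ]]
side 0.74 [[ 0.503  -0.4257  0.    ]]
side 0.71 [[ 0.3957 -0.5441  0.    ]]
side 0.65 [[ 0.637  -0.4844  0.    ]]
top 0.96 [[ 0.6222 -0.4813  0.    ]]
top 0.87 [[ 0.3971 -0.5397  0.    ]]
top 0.75 [[ 0.5078 -0.4273  0.    ]]
top 0.69 [[ 0.3491 -0.3727  0.    ]]
```

View pics/k4t.png

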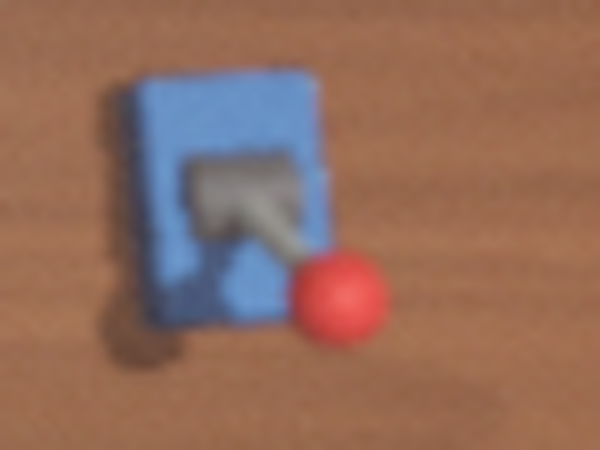

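View pics/k4s.png

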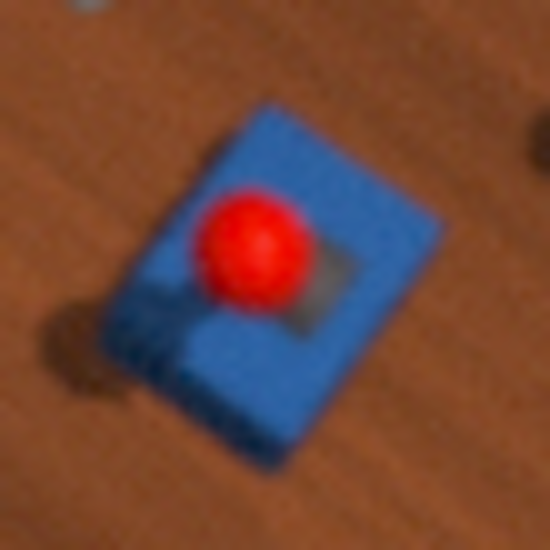

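```bash
python3 - <<'E'
from h import *
fs=eyes.grab_frame("side"); ft=eyes.grab_frame("top"); Cs,Ct=cam(fs),cam(ft)
us,ut=(410.3-.3,305-.3),(464-.3,225-.3)
X=tri([Cs,Ct],[us,ut]); print("ball",X.round(4),proj(Cs,X)-us,proj(Ct,X)-ut)
P=onz(Ct,np.array([(140,80),(315,72),(335,315),(158,325)])/10+[430,195],.025); print(P.round(4),P.mean(0).round(4))
d=P[0]+P[1]-P[2]-P[3]; print("yaw",np.arctan2(d[1],d[0]))
Q=onz(Cs,np.array([(272,105),(440,225),(280,450),(110,325)])/10+[385,280],.025); print(Q.round(4),Q.mean(0).round(4))
go()
E
```

```text
ball [ 0.4711 -0.4329  0.0973] [[ 0.06700092 -0.01758077]] [[-0.03210641  0.03950623]]
[[ 0.5388 -0.4049  0.025 ]
 [ 0.5417 -0.4541  0.025 ]
 [ 0.4733 -0.4565  0.025 ]
 [ 0.4699 -0.4073  0.025 ]] [ 0.5059 -0.4307  0.025 ]
yaw 0.03452522965461278
[[ 0.5389 -0.4064  0.025 ]
 [ 0.5414 -0.4523  0.025 ]
 [ 0.4715 -0.4569  0.025 ]
 [ 0.4682 -0.4118  0.025 ]] [ 0.505  -0.4318  0.025 ]
at [0.5908 0.1208 0.3959] psi -1.571 | shift cm [0. 0. 0.] turn 0 | F [ 0.4 -0.  -0.4] w 42.3 t 74.2
```

carry_out --series "-4.8 -1.8 0 0 0.3; -4.8 -1.8 0 0 0.1; -4.8 -1.8 0 0 0; -4.8 -1.8 0 -0.18 0; -4.8 0 0 -0.18 0; 0 0 3 -0.18 0; 0 0 3 -0.18 0; 0 0 3 -0.18 0"

```text
clock: 75.2
tcp_pos: [0.5266, -0.1131, 0.3054]
orientation: [1.056, 2.959, 0.0]
contact_force: [-0.4, 0.3, 0.2]
grip_width: -0.0001
```

carry_out --series "0 0 0 -0.18 0; 0 0 0 -0.18 0; 0 0 0 -0.14 0; 0 0 0 0 0"

```text
clock: 75.7
tcp_pos: [0.5266, -0.1132, 0.3063]
orientation: [0.302, 3.127, 0.0]
contact_force: [-1.0, 0.3, 1.4]
grip_width: -0.0
```

```bash
python3 - <<'E'
from h import *
x,y=rl(-.09,-.03);go(x,y,.17,RY)
f=eyes.grab_frame("wrist"); cv2.imwrite("pics/l1.png",f["color"])
E
```

```text
at [ 0.5266 -0.1132  0.3063] psi -0.193 | shift cm [  0.23 -12.78  13.63] turn -0.027 | F [-1.   0.3  1.4] w -0.0 t 75.7
```

View pics/l1.png

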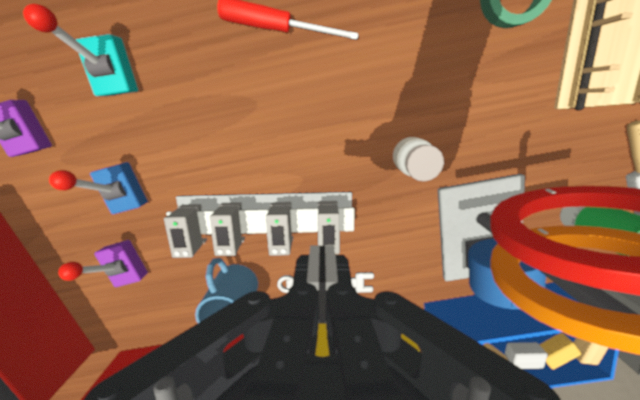

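carry_out --series "0 -4.3 2 0 0; 0 -4.3 4 0 0; 0 -4.2 5 -0.03 0; 0 0 2.6 0 0; 0 0 0 0 0"

```text
clock: 76.38
tcp_pos: [0.5013, -0.2367, 0.1707]
orientation: [-0.257, -3.127, -0.001]
contact_force: [-0.8, 0.5, 0.2]
grip_width: 0.0001
```

```bash
python3 - <<'E'
from h import *
go()
f=eyes.grab_frame("wrist"); cv2.imwrite("pics/l2.png",cv2.resize(f["color"][130:270,120:560],None,fx=1.8,fy=3))
E
```

```text
at [ 0.5013 -0.2367  0.1707] psi -0.164 | shift cm [0. 0. 0.] turn 0 | F [-0.8  0.5  0.2] w 0.1 t 76.38
```

View pics/l2.png

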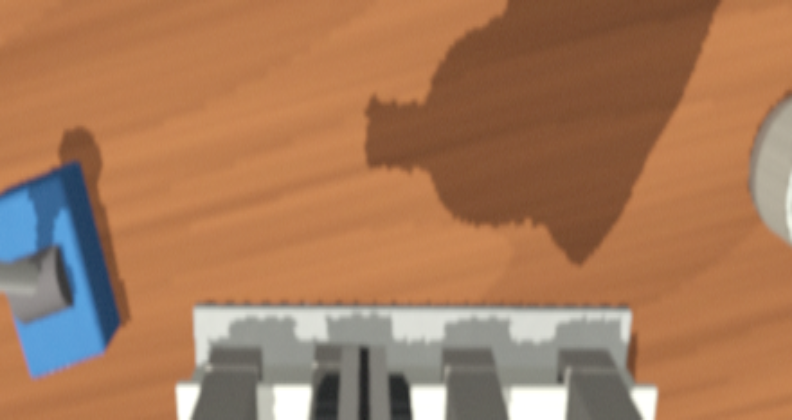

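```bash
python3 - <<'E'
from h import *
x,y=rl(.021,-.045);go(x,y,.13,RY)
E
```

```text
at [ 0.5026 -0.2367  0.1722] psi -0.163 | shift cm [-10.86  -1.72   4.21] turn 0.003 | F [0.5 0.3 0.6] w -0.1 t 76.42
```

carry_out --series "-5.4 -0.9 0 0 0; -5.4 -0.9 0 0 0; 0 0 4 0 0; 0 0 2.5 0 0; 0 0 1.2 0 0; 0 0 0 0 0; 0 0 0 0 0"

```text
clock: 77.3
tcp_pos: [0.6074, -0.2722, 0.0971]
orientation: [0.252, 3.129, -0.001]
contact_force: [-0.0, 0.1, 0.3]
grip_width: 0.0
```

carry_out --series "0 0 0.2 0 0; 0 0 0.2 0 0; 0 0 0 0 0"

```text
clock: 77.68
tcp_pos: [0.6063, -0.2719, 0.0914]
orientation: [-0.253, -3.131, -0.0]
contact_force: [-1.2, -0.4, 0.6]
grip_width: -0.0
```

carry_out --series "0 0 0.2 0 0; 0 0 0.1 0 0; 0 0 0 0 0"

```text
clock: 78.05
tcp_pos: [0.6064, -0.272, 0.0883]
orientation: [-0.253, -3.131, -0.0]
contact_force: [-0.8, -0.4, 0.1]
grip_width: -0.0004
```

carry_out --series "0 0 0.2 0 0; 0 0 0 0 0; 0 0 0 0 0"

```text
clock: 78.42
tcp_pos: [0.6076, -0.2724, 0.0881]
orientation: [0.252, 3.129, -0.0]
contact_force: [-0.3, 1.4, 9.2]
grip_width: -0.0001
```

carry_out --series "0 0 -4 0 0; 0 0 -5 0 0; 6 0 -2 0 0; 4 -3 0 0 0; 4 -4 0 0 0; 3 -4 0 0 0; 1 -4 0 -0.1 0; 0 0 0 -0.11 0"

```text
clock: 79.42
tcp_pos: [0.4026, -0.3947, 0.1967]
orientation: [0.072, -3.141, 0.003]
contact_force: [0.2, 1.1, -0.7]
grip_width: 0.0002
```

```bash
python3 - <<'E'
from h import *
go(.42,-.432,.086,.05)
E
```

```text
at [ 0.4026 -0.3947  0.1967] psi 0.046 | shift cm [-1.57 -3.78 11.08] turn -0.004 | F [ 0.2  1.1 -0.7] w 0.2 t 79.42
```

carry_out --series "-1.6 -3.8 0 0 0; 0 0 4 0 0; 0 0 4 0 0; 0 0 0 0 0; 0 0 0 0 0"

```text
clock: 80.05
tcp_pos: [0.4235, -0.4292, 0.1175]
orientation: [-0.076, 3.14, -0.002]
contact_force: [-0.6, 0.0, 1.1]
grip_width: -0.0002
```

```bash
python3 - <<'E'
from h import *
go(.42,-.432,.086,.05)
f=eyes.grab_frame("wrist"); cv2.imwrite("pics/m1.png",f["color"])
E
```

```text
at [ 0.4235 -0.4292  0.1175] psi 0.049 | shift cm [ 0.37 -0.26  3.15] turn -0.001 | F [-0.6  0.   1.1] w -0.2 t 80.05
```

View pics/m1.png

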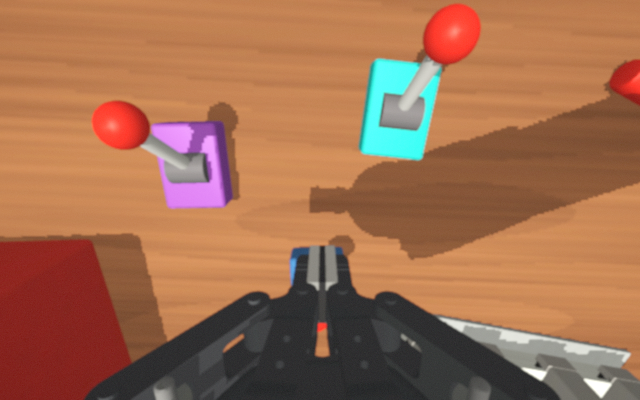

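carry_out --series "0.4 -0.2 1.6 0 0; 0 0 1.5 0 0; 0 0 0 0 0; -2 0 0 0 0; -2 0 0 0 0; -2 0 0 0 0; -1.5 0 0 0 0; 0 0 0 0 0"

```text
clock: 81.1
tcp_pos: [0.4963, -0.4262, 0.0849]
orientation: [-0.081, 3.14, -0.0]
contact_force: [-1.4, -0.4, -0.5]
grip_width: 0.0002
```

```bash
python3 - <<'E'
from h import *
go(.521,-.43,.086,.05)
f=eyes.grab_frame("side"); cv2.imwrite("pics/m2.png",cv2.resize(f["color"][230:370,350:500],None,fx=5,fy=4.2,interpolation=cv2.INTER_CUBIC))
E
```

```text
at [ 0.4963 -0.4262  0.0849] psi 0.052 | shift cm [-2.45 -0.51 -0.11] turn 0.002 | F [-1.4 -0.4 -0.5] w 0.2 t 81.1
```

View pics/m2.png

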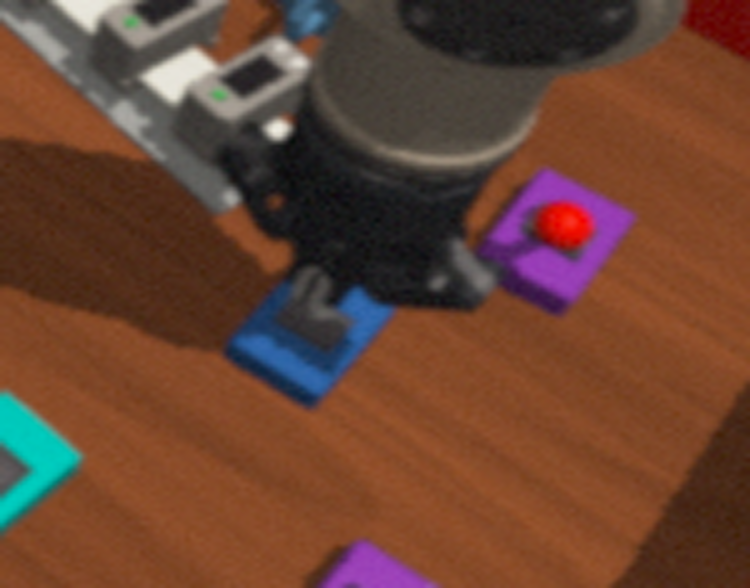

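carry_out --series "-0.7 -0.2 0 0 0; -0.7 -0.2 0 0 0; -0.6 0 0 0 0; 0 0 0 0 0"

```text
clock: 81.65
tcp_pos: [0.5151, -0.4299, 0.0851]
orientation: [-0.078, 3.14, -0.0]
contact_force: [0.1, 0.2, 0.9]
grip_width: -0.0001
```

carry_out --series "-0.5 0 0 0 0; 0 0 0 0 0"

```text
clock: 81.9
tcp_pos: [0.5198, -0.4297, 0.0852]
orientation: [-0.078, 3.14, -0.0]
contact_force: [0.4, 0.9, 0.4]
grip_width: 0.0
```

carry_out --series "-0.5 0 0 0 0; -0.3 0 0 0 0; 0 0 0 0 0"

```text
clock: 82.28
tcp_pos: [0.5232, -0.4298, 0.0849]
orientation: [0.073, -3.134, -0.003]
contact_force: [-11.2, 2.6, 6.2]
grip_width: 0.0004
```

```bash
python3 - <<'E'
from h import *
go()
f=eyes.grab_frame("side"); cv2.imwrite("pics/m3.png",cv2.resize(f["color"][230:370,350:500],None,fx=5,fy=4.2,interpolation=cv2.INTER_CUBIC))
f=eyes.grab_frame("top"); cv2.imwrite("pics/m3t.png",cv2.resize(f["color"][130:260,390:540],None,fx=5,fy=4.5,interpolation=cv2.INTER_CUBIC))
E
```

```text
at [ 0.5232 -0.4298  0.0849] psi 0.047 | shift cm [0. 0. 0.] turn 0 | F [-11.2   2.6   6.2] w 0.4 t 82.28
```

View pics/m3.png

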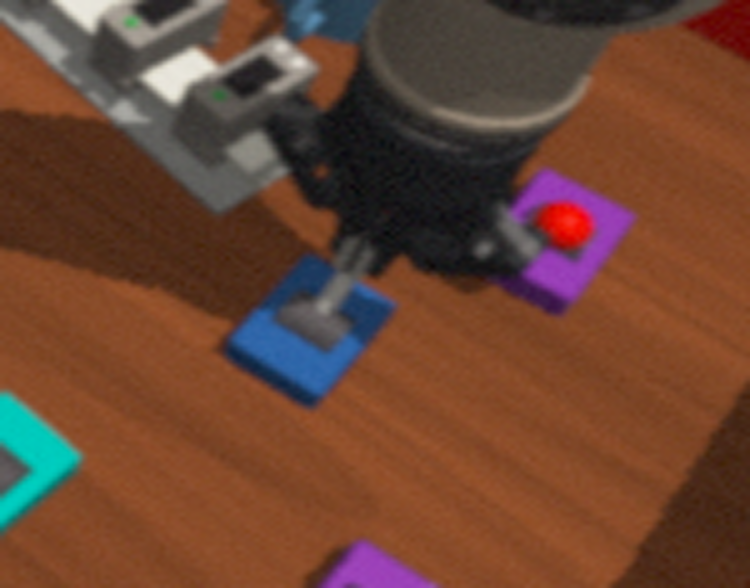

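View pics/m3t.png

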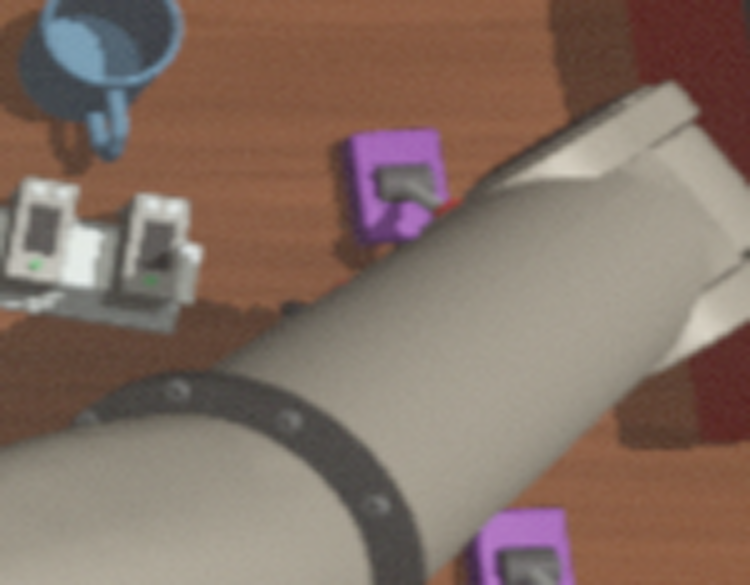

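carry_out --series "2 0 0 0 0; 4 0 0 0 0; 3 0 -3 0 0; 0 0 -5 0 0; 0 2 -5 0 0; 0 5 -3 0 0; 0 5 0 0 0; 0 0 0 0 0"

```text
clock: 83.38
tcp_pos: [0.4329, -0.3097, 0.2454]
orientation: [-0.087, 3.139, 0.005]
contact_force: [-0.2, 0.5, 0.7]
grip_width: 0.0001
```

carry_out --series "0 5 0 0 0; 0 5 0 0 0; 0 5 0 0 0; 0 0 0 0 0"

```text
clock: 83.88
tcp_pos: [0.4248, -0.1612, 0.2452]
orientation: [-0.086, 3.14, 0.003]
contact_force: [0.9, -0.5, 0.2]
grip_width: -0.0004
```

```bash
python3 - <<'E'
from h import *
go()
fs=eyes.grab_frame("side"); cv2.imwrite("pics/n1.png",fs["color"])
ft=eyes.grab_frame("top"); cv2.imwrite("pics/n1t.png",ft["color"])
cv2.imwrite("pics/n2.png",cv2.resize(fs["color"][170:340,310:490],None,fx=4.2,fy=3.5,interpolation=cv2.INTER_CUBIC))
a=ft["color"][195:245,430:490];cv2.imwrite("pics/n2t.png",cv2.resize(a,None,fx=8,fy=8,interpolation=cv2.INTER_CUBIC))
E
```

```text
at [ 0.4248 -0.1612  0.2452] psi 0.055 | shift cm [0. 0. 0.] turn 0 | F [ 0.9 -0.5  0.2] w -0.4 t 83.88
```

View pics/n1.png

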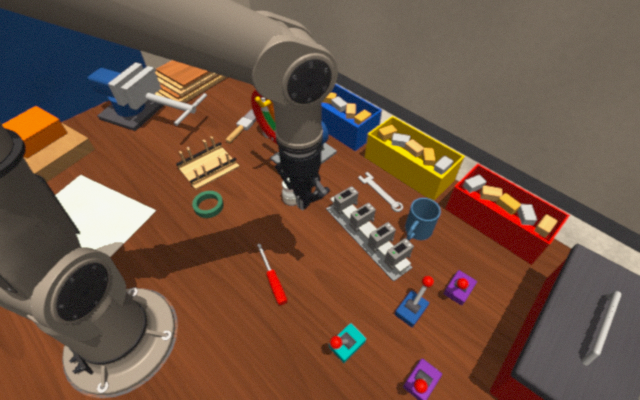

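View pics/n1t.png

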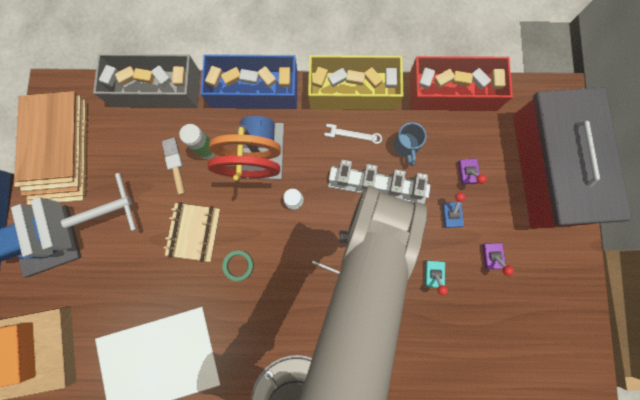

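View pics/n2.png

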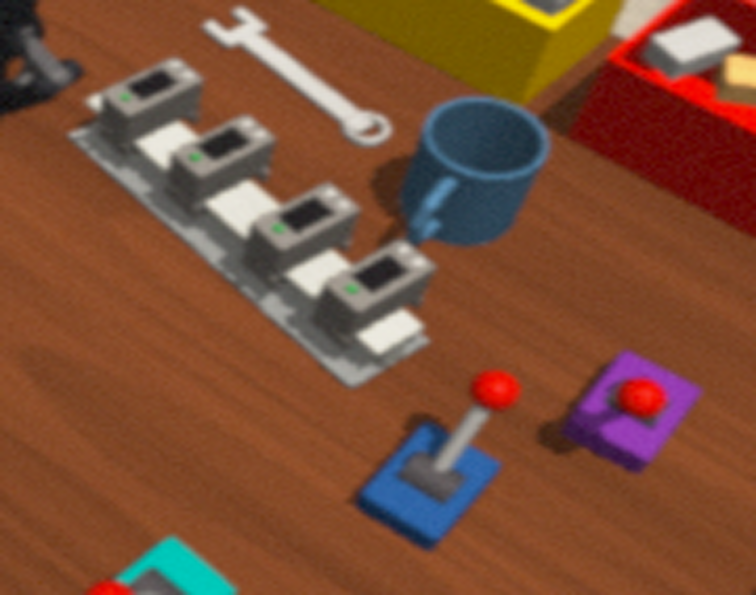

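```bash
python3 - <<'E'
from h import *
fs=eyes.grab_frame("side"); ft=eyes.grab_frame("top")
X=tri([cam(fs),cam(ft)],[(427.6,281.1),(459.8,197.2)]); p=np.array([.5053,-.4312,.022]); d=X-p
off=np.array([.4711,-.4329,.0973])-p
print(X.round(4),"angle",np.arctan2(d[0],d[2])-np.arctan2(off[0],off[2]),np.linalg.norm(d))
a=ft["color"][120:200,190:300]; cv2.imwrite("pics/o1.png",cv2.resize(a,None,fx=6,fy=6,interpolation=cv2.INTER_CUBIC))
overlay("t",ft,(190,110,300,200),6,[(.638,.1215,.215,0),(.5905,.1212,.215,0)],"pics/o2.png")
go()
E
```

```text
[ 0.5446 -0.4275  0.0941] angle 0.9256740089398046 0.08223539537829895
at [ 0.4244 -0.1658  0.2454] psi 0.046 | shift cm [0. 0. 0.] turn 0 | F [-0.5 -0.1 -0.6] w 0.2 t 84.08
```

View pics/o2.png

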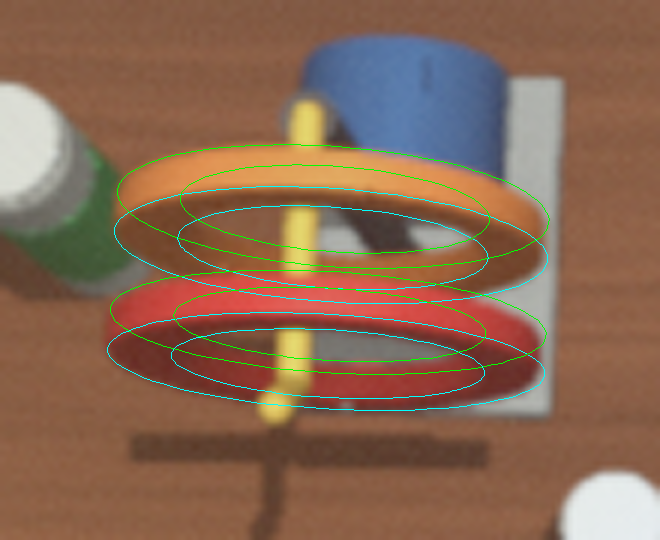

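carry_out --series "0 0 0 0 0; 0 0 0 0 0; 0 0 0 0 0; 0 0 0 0 0"

```text
clock: 84.58
tcp_pos: [0.4243, -0.1642, 0.2451]
orientation: [0.077, -3.141, -0.0]
contact_force: [0.2, 0.2, -0.0]
grip_width: -0.0001
```

```bash
python3 - <<'E'
from bench import r
print(r.get_obs()["contact_force"], r.hand_in())
E
```

```text
the job is handed in; nothing more can be done
[ 0.22660045  0.20430028 -0.03703705] None
```

All four modules are on the rail, both rims hang on the J-hook, and the blue switch is thrown to on. I handed the job in at 84.6 s; it reports no verdict.

**Modules:** For each one, a light lift after hooking met −9 to −20 N, so the lip was under the rail edge. Pressing the foot side ended with the fingertips about 80 mm above the bench, which is a seated module's top, with 19–40 N on them. I could not see the feet click directly. The last pictures show all four level and square.

**One module out of place:** the third module from the left (placed second) sits about 9 mm further along the rail than I put it. I don't know whether it slid or was knocked. I pressed it again and its foot side was still at seated height; its yaw is about 0.01 rad.

**Rims:** The final overlays match both hoops at a centre height of about 215 mm, under the arm, at roughly 29 and 76 mm in front of the post. While gripping, the left pad looked as if it sank a few millimetres into each rim, but both lifted and released cleanly.

**Switch:** I pushed until it met its stop. The ball's position puts it about 0.93 rad from its starting position.

**Other objects:** nothing else looked moved in the last pictures. The arm was clear of everything, with contact force near 0 N.

**Camera disagreement:** from about 0.35 m, the wrist camera placed the rail and modules 6–8 mm off from the fixed cameras. I used the fixed cameras for the rail and close-range wrist views for the grasps.

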